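Check a heat-sink bar and make up the kit tote

ROBOT

A 7-joint arm with a two-finger parallel gripper is mounted at the origin on a cart in front of the work surface, level with it; the furniture and walls round the work are solid. World frame = base frame: x ahead of the robot, y to its left, z up, the work surface at z = 0. Lengths are in m, angles in rad, forces in N, time in s.
With the tool pointing down it reaches from about 0.4 to 0.85 m from the base axis. Payload 10.4 kg.
Tool frame: the origin (TCP) lies midway between the tips of the shut fingers; the grasp point (between the pads) lies 19 mm behind it; z points along the fingers, y is the line along which they close (so a half turn about z gives the same grasp; the last joint's range is limited). The gripper opens to 87 mm and grips with 3 to 60 N. Pads are 19 mm wide; open, the fingers measure 117 mm over their backs; the gripper's body (75 mm by 190 mm) begins 51 mm behind the grasp point.
Start: joints at [1.102, 0.332, -0.065, 1.46, 0.022, 1.35, -0.088], TCP at [0.27, -0.564, 0.223] pointing down, gripper open.
Joint ranges: [-2.6, 2.6], [-0.5, 2.12], [-1.47, 1.34], [0.16, 2.42], [-1.27, 4.41], [0.06, 2.06], [-2.6, 2.6]. Speed limits (rad/s): [2.22, 2.22, 2.79, 2.79, 3.14, 3.14, 3.14].

INTERFACE

Orientations are given as a rotation vector (axis times angle).
In Python, from bench import robot gives the robot as it stands.
- The arm moves only by the tool carry_out, never from a script. Its argument "moves" is a list of rows, each an object of numbers: "x", "y", "z": the shift along the tool's x, y, z in units of 0.05 m (1.0 is 0.05 m); "turn": the turn about the tool's z in units of 0.12 rad (1.0 is 0.12 rad). In form: [{"x": .., "y": .., "z": .., "turn": ..}, ...]. A call has 1 to 8 rows; each row shifts and turns the commanded pose from where the row before left it, along the tool's axes as they then stand; what a row does not reach is not made up. A row lasts 1/8 s, in which the tool goes at most 62.5 mm and 10.7 degrees, less where a joint would pass 70% of its speed; a pose out of reach is approached as far as the arm can. A call with a number of a shift or a turn outside -1 to 1 is refused whole. A call with a gripper value outside its range is refused whole. "grip" is the opening, from 0 (shut) to 1 (fully open), set as the call begins (left out, the last holds). The fingers move at their own pace and stop on an object; "force" is the grip in N (left out, the last holds). Time passes only in rows, so rows that do not move let the fingers close. It gives the time, the measured TCP pose, the force, the opening and the grip force at its end, in the units of the state.
- robot.get_obs(): the state, without advancing time (a new reading comes with each control period).
- robot.grab_frame(name): name is "side" or "top" or "wrist"; returns a dict with "img" (384x512x3 uint8, red, green, blue), "fx", "fy", "cx", "cy" (pixels), "origin" and "attitude" of the camera in the world; the wrist camera has in their place "T_tool_cam" (4x4, takes a point from camera to tool coordinates, whose origin is the TCP and whose axes are the flange's). Camera axes: x right, y up, looking along -z (the intrinsics and any distortion apply to the point x, -y, -z); pixel columns grow to the right and rows downward; lengths in m; the calibration is good to about 2 mm. A picture is of the moment at which its call begins: read the wrist's pose just before it. There is no depth.
- robot.job_done(): hands the job in; it is judged then, once.
The state is a dict: "time_s": time; "joint_positions": joint angles; "qd": joint speeds; "joint_torque": joint torques, N m; "tool_pos": TCP position; "tcp_rot": TCP orientation; "force": force on the tool from outside, world axes, zero at the start; "torque": the same for the moment, N m; "finger_gap": opening from 0.0 (shut) to 1.0 (fully open); "finger_force": force on a finger pad.
Only numpy, scipy, OpenCV 4.12 (cv2) and the standard library are available. Lean on these libraries where they do the work, as an engineer would, in place of code of your own. Each camera call takes 0.05 s, during which the arm holds its last target. There are 200 camera calls.

TASK

Make up the heat-sink kit: slide the tote's two dividers so that the left bay suits the 150 mm bars and the middle bay the 75 mm bars (whether or not all of them are here today), each with about one to two centimetres of its length to spare. Before you stow the long black bar, check it where it lies on the bench: lay the steel straightedge flat on the bench, flush along one of the bar's long sides, end to end with it, and let go of it. Then stow all of it lying flat on the tote's floor and lengthways, the long bars and the straightedge in the left bay, any short bars in the middle, the solder spool, if there is one, upright in the right bay; leave the other things on the bench where they are.

Things in the scene. Friction and masses are not known exactly. Their poses are not given: they have to be found in the camera images.
- tote: black open kit tote, fixed, left of the robot, long axis roughly left-right. Inside 325 mm long (its y axis, +y = left end seen from the robot) and 146 mm wide (x, away from the robot); floor 4 mm thick, walls 4 mm thick and 42 mm high. Origin: centre of its underside, at bench height. Two sliding dividers: left, middle, right bay
- divider_left (a joint): grey plate across the tote, 5 mm thick, slides along the tote and stays where it is left (friction 2.5 N, no lock), with an orange grip tab mid-way on top (see its point). Left one: the left bay's clear length (end wall to divider face) is 0.080 m + value; range 0 to 0.105; grows as it moves right (tote -y)
- divider_right (a joint): grey plate across the tote, 5 mm thick, slides along the tote and stays where it is left (friction 2.5 N, no lock), with an orange grip tab mid-way on top (see its point). Right one: the right bay's clear length is 0.040 m + value; range 0 to 0.085; grows as it moves left (tote +y). Middle bay: 0.315 m minus the two others
- divider_left_tab (a point): centre of the left divider's orange grip tab: 46 mm across the tote (x), 12 mm thick along the slide (y), from 37 to 63 mm above the bench; this point is 50 mm above the bench in the divider's mid plane; axes as the tote's
- divider_right_tab (a point): centre of the right divider's orange grip tab: 46 mm across the tote (x), 12 mm thick along the slide (y), from 37 to 63 mm above the bench; this point is 50 mm above the bench in the divider's mid plane; axes as the tote's
- long_black: long black-anodised finned heat-sink bar, 150 mm long, 20 mm wide, 24 mm high: fins along it on a 5 mm base that stands out 12 mm at each end as a lug. Fins upward. Origin: the middle of the bar, 12 mm above its underside. y along its length, x across it, z up. Take it across its width. Lies on the bench, right of the robot, always present
- long_silver: long natural-aluminium finned heat-sink bar, 150 mm long, 20 mm wide, 24 mm high: fins along it on a 5 mm base that stands out 12 mm at each end as a lug. Fins upward. Origin: the middle of the bar, 12 mm above its underside. y along its length, x across it, z up. Take it across its width. Lies on the bench, left of the robot in front of the tote, in some runs absent
- short_1: short natural-aluminium finned heat-sink bar, 75 mm long, 20 mm wide, 24 mm high: fins along it on a 5 mm base that stands out 12 mm at each end as a lug. Fins upward. Origin: the middle of the bar, 12 mm above its underside. y along its length, x across it, z up. Take it across its width. Lies on the bench, right of the robot, in some runs absent
- short_2: short natural-aluminium finned heat-sink bar, 75 mm long, 20 mm wide, 24 mm high: fins along it on a 5 mm base that stands out 12 mm at each end as a lug. Fins upward. Origin: the middle of the bar, 12 mm above its underside. y along its length, x across it, z up. Take it across its width. Lies on the bench, right of the robot, in some runs absent
- straightedge: steel straightedge, 150 mm long, 26 mm wide, 10 mm thick, straight square edges on both long sides, with a blue grip rail standing on its middle line: 80 mm long, 12 mm thick, top 44 mm above its underside. Origin: centre of its underside. y along its length, x across, z up. Lies flat on the bench beside the right edge of the blue mat
- spool: grey spool of solder, standing upright on the blue mat (7 mm above the bench) left of the board holder, in some runs absent. Flanges 46 mm across, 34 mm high (44 mm with the wire end). Origin on its underside, 4 mm off the flanges' axis, which lies towards its own -x; z up.
- hot_air_top (a point): top of the hot-air hand piece, a fixed obstacle 335 mm high in a holder over the green board in the middle of the bench, between the parts on the right and the tote on the left; its stand's round foot, 91 mm across and 24 mm high with a 0.32 m post, is centred 0.062 m farther in x and 0.225 m to the right. An instrument shelf overhangs the bench from x = 0.66 on at z = 0.52
- vial: small white vial with a red cap, 23 mm across, 53 mm tall, standing behind the spool; not part of the job
- tape: roll of amber tape lying flat, 62 mm across, 12 mm high, behind the bars on the right; not part of the job

How it is judged:
By the outcome, as a careful person would: the job done as asked, in the order asked, and still so for the second after the job is handed in, with the robot touching nothing.
Of long_silver, short_1, short_2, spool only 2 to 4 are there at a start; the rules pass over those that are not, and their reading is None.
At some moment in a run one of short_1, short_2 may be knocked a few centimetres aside while the robot is not near it.
Once in a run the grip may slacken for a moment while it holds something.
It also fails if it takes over 210 s, if anything falls off the work surface, if the arm or the gripper's body presses on something with over 40 N, if the wrist force passes 120 N, or if a joint passes its speed limit or range.

## Working session

There is one attempt and no reset: what is moved stays moved. The work goes in short steps, Python scripts to look and compute and a tool call to move; the robot and the scene stay as the last step left them, time stands still between calls to the robot, and variables do not carry over. Pictures are saved under pics/ and viewed, at most 14 in all, crops included, and the job is handed in when it is done.

Besides the shell and the picture viewer there is one more tool, called after "Call:" in YAML: its name, and indented under it one key for each argument. carry_out: Moves the arm, as the interface text tells. Shifts and turns lie within -1 to 1; 1 stands for 0.05 m of shift or 0.12 rad of turn. Its arguments: {"type":"object","properties":{"moves":{"type":"array"},"grip":{"type":"number"},"force":{"type":"number"}},"required":["moves"]}

```bash
ls; mkdir -p pics; cat > h.py <<'E'
import numpy as np, cv2
from scipy.spatial.transform import Rotation as R
from bench import robot
def grab(n):
    o=robot.get_obs(); f=robot.grab_frame(n); return o,f
E
python3 - <<'E'
from h import *
o=robot.get_obs(); print(o)
for n in ("side","top","wrist"):
    f=robot.grab_frame(n); cv2.imwrite(f"pics/{n}0.png",f["img"][:,:,::-1]); print({k:v for k,v in f.items() if k!="img"})
E
```

```text
pics
{'time_s': 0.0, 'joint_positions': array([ 1.10240441,  0.33286312, -0.06470693,  1.46094816,  0.02161431,
        1.34992738, -0.08850384]), 'qd': array([-0.00015875,  0.00038737, -0.00028328,  0.00019052, -0.00088171,
        0.0017326 , -0.00062573]), 'joint_torque': array([ 3.62178080e-04, -6.23259330e+01,  2.47464707e-02, -3.89899600e+01,
       -6.14065211e-02,  3.97227891e-02,  1.09037701e-04]), 'tool_pos': array([ 0.26930305, -0.56356038,  0.22175618]), 'tcp_rot': array([-3.06250505e+00, -6.94197497e-01,  6.26080123e-04]), 'force': array([-0.8209728 ,  0.92088351, -0.38967462]), 'torque': array([-0.00645274,  0.03728025, -0.008128  ]), 'finger_force': 0.0, 'finger_gap': 0.999655099720999}
{'fx': 443.3020816893481, 'fy': 443.3020816893481, 'cx': 248.8399338096558, 'cy': 206.5262588735965, 'origin': array([-0.08836715, -1.06834285,  0.91988766]), 'attitude': array([ 1.01527644, -0.25973817, -0.41831452])}
{'fx': 394.90803928945945, 'fy': 394.90803928945945, 'cx': 257.39167176494954, 'cy': 195.06577276906322, 'origin': array([ 2.56555657e-01, -9.17377261e-04,  1.55883391e+00]), 'attitude': array([ 0.12726375, -0.12691668, -1.55564602])}
{'fx': 304.95174611546787, 'fy': 304.95174611546787, 'cx': 252.4193799801153, 'cy': 189.843375876984, 'T_tool_cam': array([[ 1.12551129e-03,  9.66073192e-01,  2.58265989e-01,
         7.23579740e-02],
       [ 9.99999298e-01, -1.18270788e-03,  6.61018949e-05,
         5.91717513e-04],
       [ 3.69312488e-04,  2.58265733e-01, -9.66073845e-01,
        -1.63162514e-01],
       [ 0.00000000e+00,  0.00000000e+00,  0.00000000e+00,
         1.00000000e+00]])}
```

View pics/top0.png

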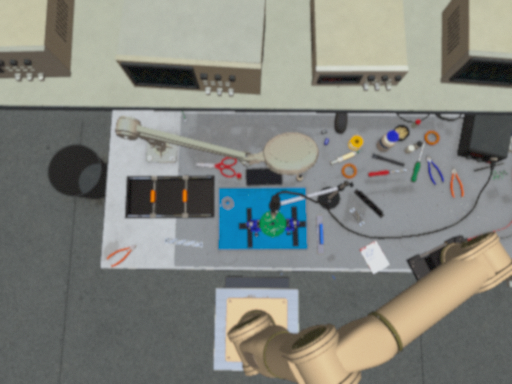

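View pics/side0.png

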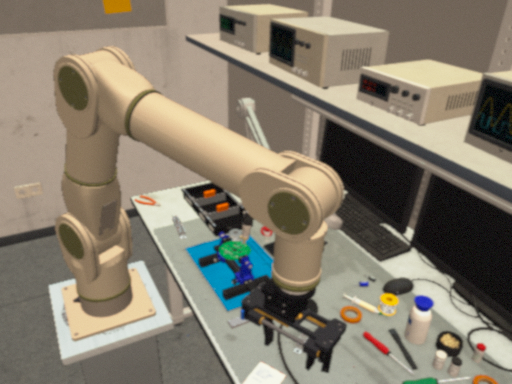

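```bash
cat >> h.py <<'E'
def cam(f,o=None):
    if "origin" in f: return np.array(f["origin"]),R.from_rotvec(f["attitude"]).as_matrix()
    T=np.eye(4);T[:3,:3]=R.from_rotvec(o["tcp_rot"]).as_matrix();T[:3,3]=o["tool_pos"]
    M=T@f["T_tool_cam"]; return M[:3,3],M[:3,:3]
def ray(f,uv,o=None):
    c,A=cam(f,o); uv=np.atleast_2d(np.asarray(uv,float))
    d=np.stack([(uv[:,0]-f["cx"])/f["fx"],-(uv[:,1]-f["cy"])/f["fy"],-np.ones(len(uv))],1)
    return c,d@A.T
def plane(f,uv,z,o=None):
    c,d=ray(f,uv,o); return c+d*((z-c[2])/d[:,2])[:,None]
def proj(f,P,o=None):
    c,A=cam(f,o); p=(np.atleast_2d(P)-c)@A
    return np.stack([f["cx"]+f["fx"]*p[:,0]/-p[:,2],f["cy"]-f["fy"]*p[:,1]/-p[:,2]],1)
def tri(rays):
    S=np.zeros((3,3));b=np.zeros(3)
    for c,d in rays:
        d=d.ravel()/np.linalg.norm(d);P=np.eye(3)-np.outer(d,d);S+=P;b+=P@c
    return np.linalg.solve(S,b)
E
python3 - <<'E'
from h import *
import pickle
f=robot.grab_frame("top"); pickle.dump(f,open("top.pkl","wb"))
im=f["img"][:,:,::-1]
a=cv2.resize(im[165:275,105:245],None,fx=5.6,fy=5.6,interpolation=cv2.INTER_CUBIC)[:590]
b=cv2.resize(im[165:275,300:440],None,fx=5.6,fy=5.6,interpolation=cv2.INTER_CUBIC)[:590]
cv2.imwrite("pics/tc.png",np.hstack([cv2.resize(a,(400,300)),cv2.resize(b,(400,300))]))
o=robot.get_obs();w=robot.grab_frame("wrist");cv2.imwrite("pics/w.png",w["img"][:,:,::-1])
for n,uv in dict(spool=(228,203),sil=(184,243),se=(321,233),blk=(369,203),x=(357,214),foot=(328,200),toteL=(127,197),toteR=(214,197),hot=(275,200)).items(): print(n,plane(f,uv,0.02).round(3))
E
```

```text
spool [[0.475 0.116 0.02 ]]
sil [[0.317 0.283 0.02 ]]
se [[ 0.362 -0.248  0.02 ]]
blk [[ 0.482 -0.439  0.02 ]]
x [[ 0.438 -0.39   0.02 ]]
foot [[ 0.492 -0.278  0.02 ]]
toteL [[0.495 0.515 0.02 ]]
toteR [[0.499 0.172 0.02 ]]
hot [[ 0.489 -0.069  0.02 ]]
```

View pics/tc.png

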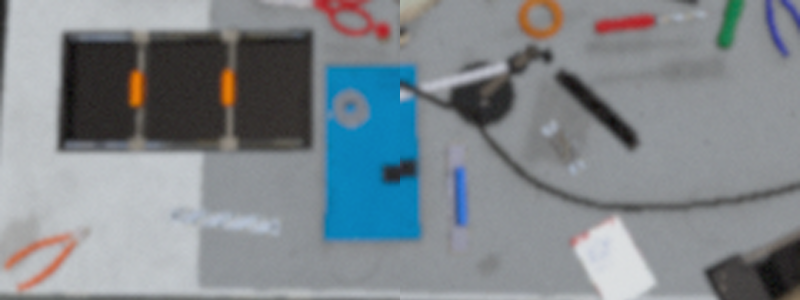

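```bash
cat >> h.py <<'E'
def yaw(o):  # tool x azimuth
    m=R.from_rotvec(o["tcp_rot"]).as_matrix(); return np.arctan2(m[1,0],m[0,0])
def go(P,y=None,o=None):
    "print total shift in tool axes (units, after turning to y) and turn units"
    o=o or robot.get_obs(); y0=yaw(o); y=y0 if y is None else y
    d=np.array(P)-o["tool_pos"]; t=(y-y0+np.pi)%(2*np.pi)-np.pi
    f=lambda a:np.array([np.cos(a)*d[0]+np.sin(a)*d[1],np.sin(a)*d[0]-np.cos(a)*d[1],-d[2]])/0.05
    print("shift before turn",f(y0).round(2),"after turn",f(y).round(2),"turn",round(-t/0.12,2),"t",round(o["time_s"],1))
E
cat > w.py <<'E'
import sys,pickle
from h import *
o=robot.get_obs();f=robot.grab_frame("wrist");n=sys.argv[1]
pickle.dump((o,f),open(n+".pkl","wb"));cv2.imwrite(f"pics/{n}.png",cv2.resize(f["img"][:,:,::-1],(800,600),interpolation=cv2.INTER_CUBIC))
E
python3 -c "
from h import *
go((.36,-.44,.27))"
```

```text
shift before turn [ 2.7  -1.45 -0.96] after turn [ 2.7  -1.45 -0.96] turn -0.0 t 0.2
```

Call:
carry_out:
  moves:
    - {"x":0.6,"y":-0.3,"z":-0.2}
    - {"x":0.6,"y":-0.3,"z":-0.2}
    - {"x":0.6,"y":-0.3,"z":-0.2}
    - {"x":0.6,"y":-0.3,"z":-0.2}
    - {"x":0.3,"y":-0.2,"z":-0.2}
    - {}
    - {}
    - {}

```text
validation failed for argument at $.mo...
```

```bash
python3 w.py w1; python3 -c "
from h import *
o=robot.get_obs();print(o['tool_pos'],o['tcp_rot'],yaw(o))"
```

```text
[ 0.26942571 -0.5638343   0.22231671] [-3.06350644e+00 -6.94411885e-01  1.65796147e-04] 0.44581108093439725
```

View pics/w1.png

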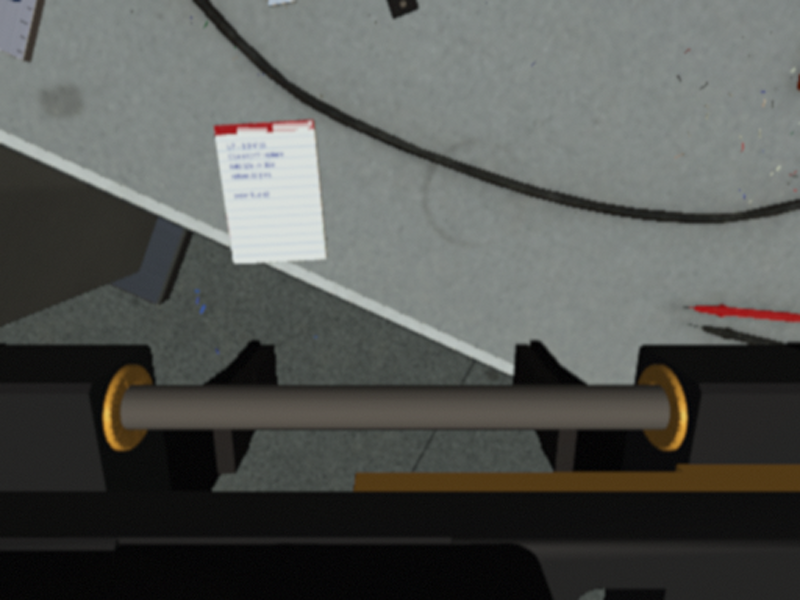

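Call:
carry_out:
  moves:
    - {"x":0.6,"y":-0.3,"z":-0.2,"turn":0}
    - {"x":0.6,"y":-0.3,"z":-0.2,"turn":0}
    - {"x":0.6,"y":-0.3,"z":-0.2,"turn":0}
    - {"x":0.3,"y":-0.3,"z":-0.2,"turn":0}
    - {"x":0,"y":-0.2,"z":-0.2,"turn":0}
    - {"x":0,"y":0,"z":0,"turn":0}

```text
time_s: 1.05
tool_pos: [0.333, -0.4563, 0.2738]
tcp_rot: [3.062, 0.692, 0.0]
force: [-0.1, 0.0, 0.4]
finger_gap: 0.996
finger_force: 0.0
```

```bash
python3 w.py w2; python3 -c "
from h import *
o=robot.get_obs();print(o['tool_pos'],o['tcp_rot'],yaw(o))"
```

```text
[ 0.33282379 -0.45653794  0.27298206] [ 3.06339159e+00  6.91176133e-01 -2.18122591e-04] 0.44381727687075384
```

View pics/w2.png

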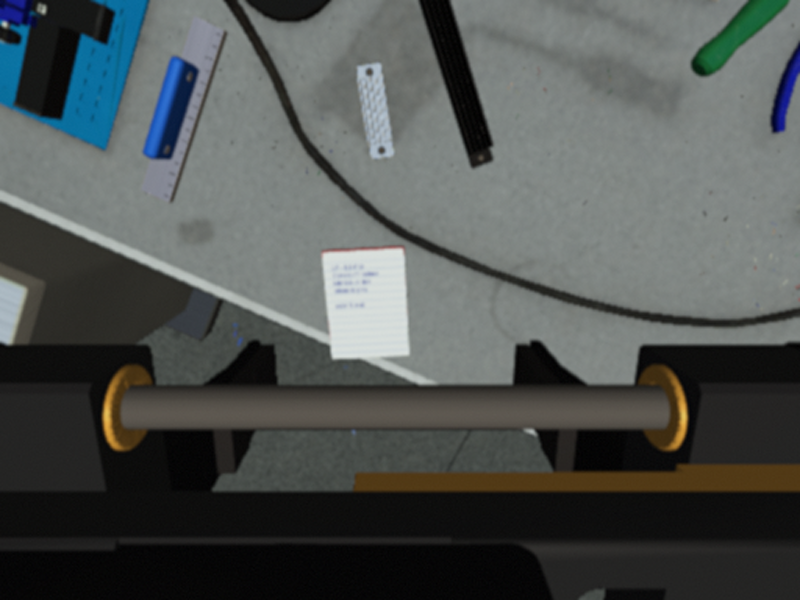

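Call:
carry_out:
  moves:
    - {"x":0.5,"y":0,"z":0,"turn":0}
    - {"x":0.5,"y":0,"z":0,"turn":0}
    - {"x":0.2,"y":0,"z":0,"turn":0}
    - {"x":0,"y":0,"z":0,"turn":0}
    - {"x":0,"y":0,"z":0,"turn":0}

```text
time_s: 1.72
tool_pos: [0.387, -0.4306, 0.2724]
tcp_rot: [3.064, 0.692, -0.001]
force: [-0.6, -0.3, -0.0]
finger_gap: 0.998
finger_force: 0.0
```

```bash
python3 w.py w3; python3 - <<'E'
from h import *
import pickle
for n in ("w2","w3"):
    o,f=pickle.load(open(n+".pkl","rb")); im=f["img"]; hsv=cv2.cvtColor(im,cv2.COLOR_RGB2HSV)
    print(n,o["tool_pos"].round(4))
    # blue rail / dark bar / bright low-sat
    H,S,V=cv2.split(hsv)
    ms=dict(blue=(H>105)&(H<125)&(S>140),dark=(V<60),silver=(S<35)&(V>165))
    for k,m in ms.items():
        m=m.astype(np.uint8);m[215:]=0
        if k=="silver": m=cv2.morphologyEx(m,cv2.MORPH_CLOSE,np.ones((5,5),np.uint8))
        cs,_=cv2.findContours(m,cv2.RETR_EXTERNAL,cv2.CHAIN_APPROX_SIMPLE)
        for c in cs:
            if cv2.contourArea(c)>250: print(k,cv2.contourArea(c),[np.round(x,1) for x in cv2.minAreaRect(c)], cv2.boxPoints(cv2.minAreaRect(c)).round(1).tolist())
E
```

```text
w2 [ 0.333  -0.4563  0.2738]
blue 1089.0 [array([108.7,  69.7]), array([18.7, 65.9]), np.float64(16.7)] [[90.30000305175781, 98.5999984741211], [109.30000305175781, 35.5], [127.0999984741211, 40.79999923706055], [108.19999694824219, 104.0]]
blue 349.5 [array([503.2,  56.1]), array([ 9.6, 56.3]), np.float64(15.5)] [[491.0, 81.9000015258789], [506.1000061035156, 27.600000381469727], [515.4000244140625, 30.200000762939453], [500.29998779296875, 84.5]]
blue 295.5 [array([11.5,  8.5]), array([17., 23.]), np.float64(90.0)] [[-0.0, 0.0], [23.0, 0.0], [23.0, 17.0], [0.0, 17.0]]
dark 5653.0 [array([ 48.4, 188.6]), array([135.7,  69.2]), np.float64(23.7)] [[-27.700000762939453, 193.10000610351562], [0.10000000149011612, 129.6999969482422], [124.4000015258789, 184.1999969482422], [96.5999984741211, 247.60000610351562]]
dark 1811.0 [array([293.3,  50.7]), array([111.9,  18.7]), np.float64(72.5)] [[267.6000061035156, 0.10000000149011612], [285.3999938964844, -5.5], [319.1000061035156, 101.19999694824219], [301.29998779296875, 106.9000015258789]]
dark 492.0 [array([184. ,   6.5]), array([13., 54.]
[... 2802 characters left out ...]
99923706055, -8.600000381469727], [358.5, 97.0999984741211], [318.8999938964844, 217.3000030517578]]
silver 454.5 [array([233.5, 208.5]), array([51., 11.]), np.float64(0.0)] [[208.0, 214.0], [208.0, 203.0], [259.0, 203.0], [259.0, 214.0]]
silver 465.5 [array([ 61.7, 189.4]), array([135.8,   5. ]), np.float64(22.9)] [[-1.7999999523162842, 165.1999969482422], [0.20000000298023224, 160.60000610351562], [125.19999694824219, 213.5], [123.30000305175781, 218.10000610351562]]
silver 654.5 [array([240.4, 116.8]), array([55.7, 14.5]), np.float64(81.3)] [[229.10000610351562, 90.4000015258789], [243.39999389648438, 88.19999694824219], [251.8000030517578, 143.3000030517578], [237.39999389648438, 145.5]]
```

View pics/w3.png

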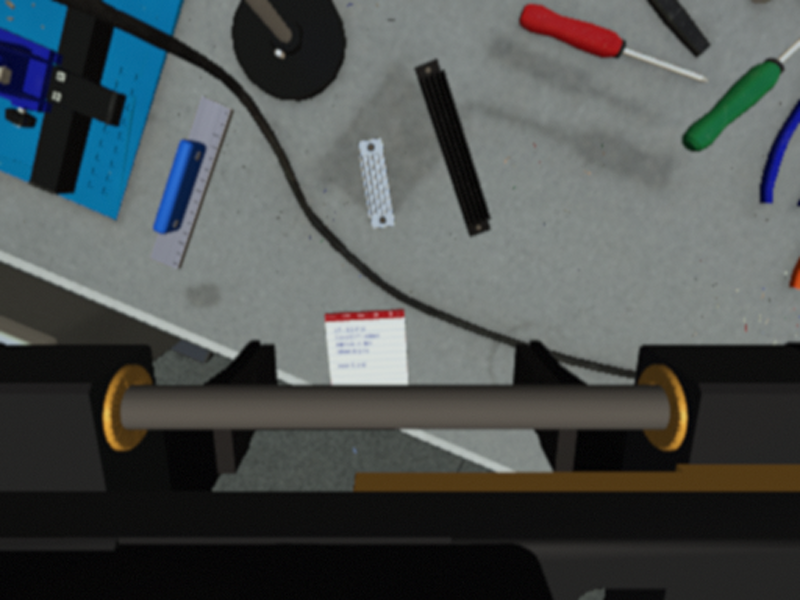

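```bash
python3 - <<'E'
from h import *
import pickle
D={n:pickle.load(open(n+".pkl","rb")) for n in("w2","w3")}
(o2,f2),(o3,f3)=D["w2"],D["w3"]
def T(n,a,b): print(n,tri([ray(f2,a,o2),ray(f3,b,o3)]).round(4))
T("rail",(108.7,69.7),(113.8,119.8));T("short",(239.6,70.4),(240.4,116.8));T("blackNear",(310,104),(308.5,147.8))
for n,(f,o),uv,z in[("rail",(f2,o2),(108.7,69.7),.044),("rail",(f3,o3),(113.8,119.8),.044),("short",(f2,o2),(239.6,70.4),.015),("short",(f3,o3),(240.4,116.8),.015)]: print(n,plane(f,uv,z,o).round(4))
P=plane(f3,np.array([(428,68),(480,228),(370,143),(383,223),(216,102),(170,260)])/1.5625,.005,o3);print(P.round(4))
for i in(0,2,4): d=P[i]-P[i+1];print(np.linalg.norm(d),np.degrees(np.arctan2(d[1],d[0])),(P[i]+P[i+1])/2)
go((.387,-.431,.42),0.);go((.38,.30,.42),0.)
E
```

```text
rail [ 0.364  -0.2474  0.0383]
short [ 0.4351 -0.3899  0.0063]
blackNear [ 0.4378 -0.4948  0.0036]
rail [[ 0.3646 -0.2503  0.044 ]]
rail [[ 0.3651 -0.2493  0.044 ]]
short [[ 0.4344 -0.3906  0.015 ]]
short [[ 0.4355 -0.3902  0.015 ]]
[[ 0.5375 -0.3902  0.005 ]
 [ 0.4394 -0.4916  0.005 ]
 [ 0.463  -0.3716  0.005 ]
 [ 0.4058 -0.4108  0.005 ]
 [ 0.437  -0.2406  0.005 ]
 [ 0.2912 -0.2489  0.005 ]]
0.14106471861830114 45.93606361893547 [ 0.48844496 -0.44089662  0.005     ]
0.06932161876357236 34.44182644838765 [ 0.43441023 -0.39122592  0.005     ]
0.14602476535903636 3.2598836110725387 [ 0.3641103  -0.24477216  0.005     ]
shift before turn [-0.01  0.01 -2.95] after turn [-0.    0.01 -2.95] turn 3.7 t 1.8
shift before turn [  6.15 -13.25  -2.95] after turn [ -0.14 -14.61  -2.95] turn 3.7 t 1.8
```

Call:
carry_out:
  moves:
    - {"x":0,"y":0,"z":-0.9,"turn":0}
    - {"x":0,"y":0,"z":-1,"turn":0.7}
    - {"x":0,"y":0,"z":-1,"turn":1}
    - {"x":0,"y":0,"z":0,"turn":1}
    - {"x":0,"y":0,"z":0,"turn":1}
    - {"x":0,"y":-0.4,"z":0,"turn":0}
    - {"x":0,"y":-0.8,"z":0,"turn":0}
    - {"x":0,"y":-0.8,"z":0,"turn":0}

```text
time_s: 2.78
tool_pos: [0.3873, -0.3292, 0.4175]
tcp_rot: [3.141, 0.0, 0.0]
force: [0.4, 1.3, 0.2]
finger_gap: 1.002
finger_force: 0.0
```

Call:
carry_out:
  moves:
    - {"x":0,"y":-0.9,"z":0,"turn":0}
    - {"x":0,"y":-0.9,"z":0,"turn":0}
    - {"x":0,"y":-0.9,"z":0,"turn":0}
    - {"x":0,"y":-0.9,"z":0,"turn":0}
    - {"x":0,"y":-0.9,"z":0,"turn":0}
    - {"x":0,"y":-0.9,"z":0,"turn":0}
    - {"x":0,"y":-0.9,"z":0,"turn":0}
    - {"x":0,"y":-0.9,"z":0,"turn":0}

```text
time_s: 3.78
tool_pos: [0.387, 0.0312, 0.4178]
tcp_rot: [3.141, 0.001, 0.001]
force: [0.3, 0.2, -0.8]
finger_gap: 1.002
finger_force: 0.0
```

Call:
carry_out:
  moves:
    - {"x":0,"y":-0.9,"z":0,"turn":0}
    - {"x":0,"y":-0.9,"z":0,"turn":0}
    - {"x":0,"y":-0.9,"z":0,"turn":0}
    - {"x":0,"y":-0.9,"z":0,"turn":0}
    - {"x":0,"y":-0.5,"z":0.5,"turn":0}
    - {"x":0,"y":0,"z":0.5,"turn":0}
    - {"x":0,"y":0,"z":0,"turn":0}
    - {"x":0,"y":0,"z":0,"turn":0}

```text
time_s: 4.78
tool_pos: [0.3875, 0.2349, 0.3686]
tcp_rot: [-3.142, -0.001, -0.002]
force: [1.1, 0.3, 0.3]
finger_gap: 1.0
finger_force: 0.0
```

```bash
python3 w.py w4;  python3 -c "
from h import *
go((.36,.32,.30),0)"
```

```text
shift before turn [-0.55 -1.7   1.37] after turn [-0.55 -1.7   1.37] turn 0.0 t 4.8
```

View pics/w4.png

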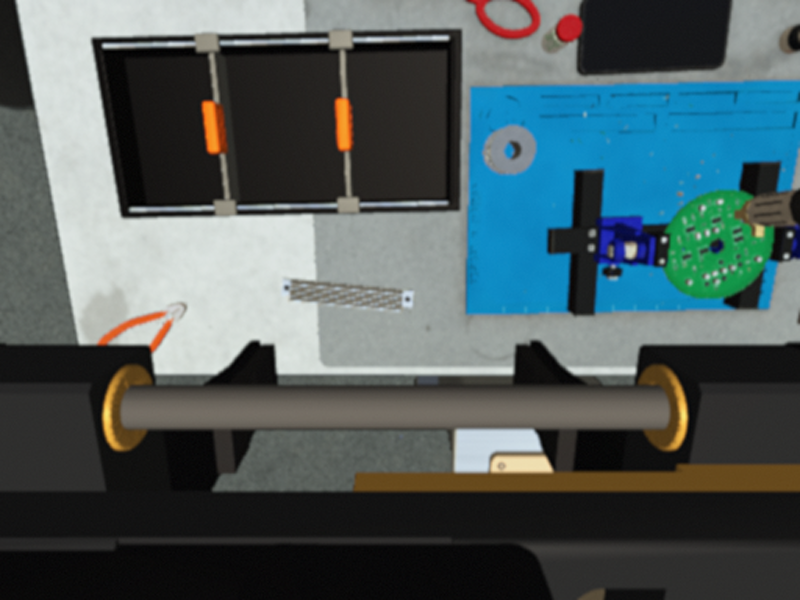

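Call:
carry_out:
  moves:
    - {"x":-0.3,"y":-0.6,"z":0.5,"turn":0}
    - {"x":-0.3,"y":-0.6,"z":0.5,"turn":0}
    - {"x":0,"y":-0.5,"z":0.4,"turn":0}
    - {"x":0,"y":0,"z":0,"turn":0}
    - {"x":0,"y":0,"z":0,"turn":0}
    - {"x":0,"y":0,"z":0,"turn":0}

```text
time_s: 5.58
tool_pos: [0.3577, 0.3197, 0.2984]
tcp_rot: [-3.141, -0.0, -0.002]
force: [0.5, -0.9, 0.2]
finger_gap: 0.999
finger_force: 0.0
```

```bash
python3 w.py w5; python3 - <<'E'
from h import *
import pickle
E_=[]
for n in ("w4","w5"):
    o,f=pickle.load(open(n+".pkl","rb")); im=f["img"]; hsv=cv2.cvtColor(im,cv2.COLOR_RGB2HSV);H,S,V=cv2.split(hsv)
    m=((H<18)&(S>180)&(V>150)).astype(np.uint8);m[:25]=0;m[215:]=0
    q,l,st,ce=cv2.connectedComponentsWithStats(m)
    tabs=sorted([tuple(ce[i]) for i in range(1,q) if st[i,4]>150 and ce[i][1]<150]); print(n,o["tool_pos"].round(4),tabs)
    E_.append((o,f,tabs))
    # tote dark contour
    m=(V<75).astype(np.uint8);m[215:]=0
    m=cv2.morphologyEx(m,cv2.MORPH_CLOSE,np.ones((9,9),np.uint8))
    cs,_=cv2.findContours(m,cv2.RETR_EXTERNAL,cv2.CHAIN_APPROX_NONE)
    c=max((c for c in cs if cv2.boundingRect(c)[1]<200),key=cv2.contourArea)
    p=cv2.approxPolyDP(cv2.convexHull(c),6,True)[:,0]; print(p.tolist()); 
    print(plane(f,p,.042,o).round(4).tolist())
    for t in tabs: print("tab",plane(f,t,.06,o).round(4))
(o,f,t),(o2,f2,t2)=E_
for a,b in zip(t,t2): print("tri",tri([ray(f,a,o),ray(f2,b,o2)]).round(4))
E
```

```text
w4 [0.3875 0.2349 0.3686] [(np.float64(134.98666666666668), np.float64(80.91)), (np.float64(219.4090909090909), np.float64(79.26298701298701))]
[[294, 19], [292, 134], [78, 137], [59, 25]]
[[0.5851, 0.1755, 0.042], [0.421, 0.1727, 0.042], [0.4157, 0.5126, 0.042], [0.5767, 0.5168, 0.042]]
tab [[0.4986 0.4072 0.06  ]]
tab [[0.5011 0.2837 0.06  ]]
w5 [0.3577 0.3197 0.2984] [(np.float64(181.63038548752834), np.float64(49.981859410430836)), (np.float64(282.31306306306305), np.float64(47.734234234234236))]
[[372, 0], [364, 116], [109, 121], [92, 0]]
[[0.5583, 0.1744, 0.042], [0.4206, 0.171, 0.042], [0.4137, 0.5129, 0.042], [0.558, 0.5164, 0.042]]
tab [[0.4987 0.4063 0.06  ]]
tab [[0.5014 0.2841 0.06  ]]
tri [0.4981 0.4054 0.0647]
tri [0.5014 0.2839 0.059 ]
```

View pics/w5.png

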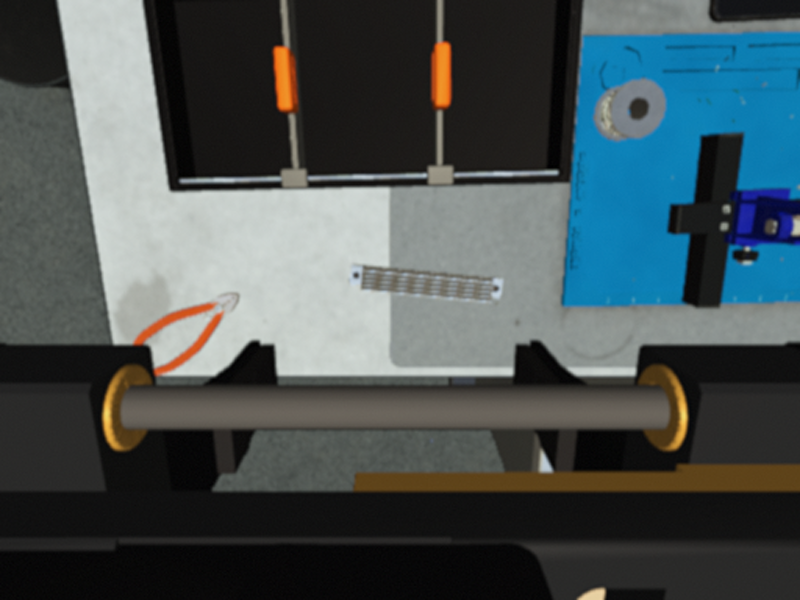

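```bash
python3 -c "
from h import *
go((.5013,.284,.040),0.02)"
```

```text
shift before turn [2.87 0.72 5.17] after turn [2.86 0.77 5.17] turn -0.16 t 5.6
```

Call:
carry_out:
  moves:
    - {"x":0,"y":0,"z":0,"turn":-0.16}
    - {"x":0.86,"y":0.2,"z":0.2,"turn":0}
    - {"x":1,"y":0.3,"z":0.5,"turn":0}
    - {"x":1,"y":0.27,"z":0.5,"turn":0}
    - {"x":0,"y":0,"z":1,"turn":0}
    - {"x":0,"y":0,"z":1,"turn":0}
    - {"x":0,"y":0,"z":0.5,"turn":0}
    - {"x":0,"y":0,"z":0,"turn":0}
  grip: 0.55

```text
time_s: 6.62
tool_pos: [0.4999, 0.2839, 0.111]
tcp_rot: [3.14, 0.033, -0.005]
force: [-0.6, -0.2, 0.5]
finger_gap: 0.549
finger_force: 0.0
```

```bash
python3 w.py w6; python3 -c "
from h import *
go((.5013,.284,.040),0.02)"
```

```text
shift before turn [0.01 0.01 1.45] after turn [0.01 0.01 1.45] turn 0.01 t 6.7
```

View pics/w6.png

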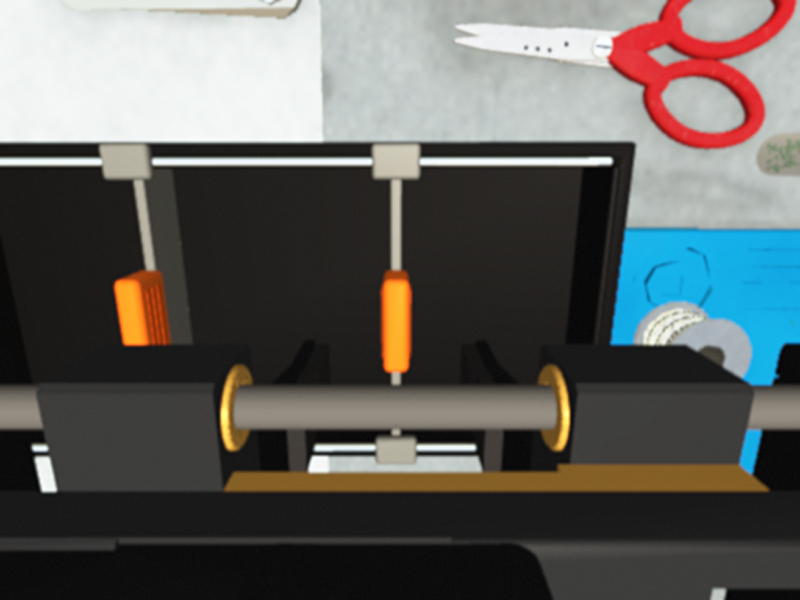

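Call:
carry_out:
  moves:
    - {"x":0,"y":0,"z":0.7,"turn":0}
    - {"x":0,"y":0,"z":0.5,"turn":0}
    - {"x":0,"y":0,"z":0.25,"turn":0}
    - {"x":0,"y":0,"z":0,"turn":0}

```text
time_s: 7.18
tool_pos: [0.501, 0.285, 0.0407]
tcp_rot: [-3.141, -0.033, -0.001]
force: [-0.3, -0.5, -0.0]
finger_gap: 0.549
finger_force: 0.0
```

Call:
carry_out:
  moves:
    - {"x":0,"y":0,"z":0,"turn":0}
    - {"x":0,"y":0,"z":0,"turn":0}
    - {"x":0,"y":0,"z":0,"turn":0}
    - {"x":0,"y":0,"z":0,"turn":0}
  grip: 0
  force: 25

```text
time_s: 7.68
tool_pos: [0.5007, 0.2848, 0.0402]
tcp_rot: [3.141, 0.033, 0.0]
force: [0.8, 0.5, 0.4]
finger_gap: 0.182
finger_force: 0.0
```

```bash
python3 -c "
from h import *
o=robot.get_obs();print(o['tool_pos'],o['finger_gap'],o['force'])
C=np.array([.5,.344]);t=.02;Y=np.array([-np.sin(t),np.cos(t)])
print((o['tool_pos'][:2]-C)@Y)
P=C-0.100*Y;go((*P,.040),0.02)"
```

```text
[0.50071918 0.28483771 0.04022756] 0.1819064319284294 [0.83017125 0.54036867 0.44573303]
-0.059164836010950746
shift before turn [0.01 0.82 0.  ] after turn [0.01 0.82 0.  ] turn 0.01 t 7.7
```

Call:
carry_out:
  moves:
    - {"x":0,"y":0,"z":0,"turn":0}
    - {"x":0,"y":0,"z":0,"turn":0}
    - {"x":0,"y":0.2,"z":0,"turn":0}
    - {"x":0,"y":0.2,"z":0,"turn":0}
    - {"x":0,"y":0.2,"z":0,"turn":0}
    - {"x":0,"y":0.2,"z":0,"turn":0}
    - {"x":0,"y":0,"z":0,"turn":0}
    - {"x":0,"y":0,"z":0,"turn":0}

```text
time_s: 8.68
tool_pos: [0.5017, 0.2435, 0.04]
tcp_rot: [3.14, 0.031, -0.0]
force: [0.7, -1.8, 3.7]
finger_gap: 0.141
finger_force: 2.5
```

Call:
carry_out:
  moves:
    - {"x":0,"y":0,"z":0,"turn":0}
    - {"x":0,"y":0,"z":0,"turn":0}
    - {"x":0,"y":0,"z":0,"turn":0}
    - {"x":0,"y":0,"z":0,"turn":0}
    - {"x":0,"y":0,"z":-0.4,"turn":0}
    - {"x":0,"y":0,"z":-0.8,"turn":0}
    - {"x":0,"y":0,"z":0,"turn":0}
  grip: 0.5

```text
time_s: 9.55
tool_pos: [0.5032, 0.2463, 0.1041]
tcp_rot: [-3.139, -0.033, -0.009]
force: [0.6, 0.1, -0.3]
finger_gap: 0.497
finger_force: 0.0
```

```bash
python3 -c "
from h import *
go((.4986,.4067,.040),0.02)"
```

```text
shift before turn [-0.02 -3.21  1.28] after turn [-0.03 -3.21  1.28] turn 0.01 t 9.6
```

Call:
carry_out:
  moves:
    - {"x":0,"y":-0.8,"z":0,"turn":0}
    - {"x":0,"y":-0.8,"z":0,"turn":0}
    - {"x":0,"y":-0.8,"z":0,"turn":0}
    - {"x":0,"y":-0.8,"z":0,"turn":0}
    - {"x":0,"y":0,"z":0.4,"turn":0}
    - {"x":0,"y":0,"z":0.5,"turn":0}
    - {"x":0,"y":0,"z":0.38,"turn":0}
    - {"x":0,"y":0,"z":0,"turn":0}

```text
time_s: 10.55
tool_pos: [0.4976, 0.4034, 0.0345]
tcp_rot: [3.139, 0.032, -0.003]
force: [-0.5, 0.1, 0.4]
finger_gap: 0.499
finger_force: 0.0
```

Call:
carry_out:
  moves:
    - {"x":0,"y":0,"z":0,"turn":0}
    - {"x":0,"y":0,"z":0,"turn":0}
    - {"x":0,"y":0,"z":0,"turn":0}
    - {"x":0,"y":0,"z":0,"turn":0}
    - {"x":0,"y":0,"z":0,"turn":0}
    - {"x":0,"y":0,"z":0,"turn":0}
    - {"x":0,"y":0,"z":0,"turn":0}
  grip: 0

```text
time_s: 11.42
tool_pos: [0.4983, 0.4051, 0.0364]
tcp_rot: [-3.141, -0.033, -0.001]
force: [0.8, 0.3, 4.1]
finger_gap: 0.136
finger_force: 25.0
```

```bash
python3 -c "
from h import *
C=np.array([.5,.344]);t=.02;Y=np.array([-np.sin(t),np.cos(t)])
P=C-0.005*Y;go((*P,.040),0.02)"
```

```text
shift before turn [ 0.01  1.32 -0.07] after turn [ 0.01  1.32 -0.07] turn 0.01 t 11.4
```

Call:
carry_out:
  moves:
    - {"x":0,"y":0.2,"z":-0.07,"turn":0}
    - {"x":0,"y":0.3,"z":0,"turn":0}
    - {"x":0,"y":0.3,"z":0,"turn":0}
    - {"x":0,"y":0.3,"z":0,"turn":0}
    - {"x":0,"y":0.2,"z":0,"turn":0}
    - {"x":0,"y":0,"z":0,"turn":0}
    - {"x":0,"y":0,"z":0,"turn":0}

```text
time_s: 12.3
tool_pos: [0.4997, 0.3361, 0.0366]
tcp_rot: [3.137, 0.03, -0.003]
force: [6.8, -2.1, -18.2]
finger_gap: 0.136
finger_force: 25.0
```

Call:
carry_out:
  moves:
    - {"x":0,"y":0,"z":0,"turn":0}
    - {"x":0,"y":0,"z":0,"turn":0}
    - {"x":0,"y":0,"z":0,"turn":0}
    - {"x":0,"y":0,"z":0,"turn":0}
    - {"x":0,"y":0,"z":-0.5,"turn":0}
    - {"x":-0.8,"y":0,"z":-1,"turn":0}
    - {"x":-1,"y":0,"z":-1,"turn":0}
    - {"x":-1,"y":0,"z":-1,"turn":0}
  grip: 0.5

```text
time_s: 13.3
tool_pos: [0.3706, 0.3373, 0.2031]
tcp_rot: [-3.141, -0.033, -0.001]
force: [0.3, -0.5, 1.5]
finger_gap: 0.501
finger_force: 0.0
```

Call:
carry_out:
  moves:
    - {"x":0,"y":0,"z":-1,"turn":0}
    - {"x":0,"y":0,"z":-0.5,"turn":0}
    - {"x":0,"y":0,"z":0,"turn":0}
    - {"x":0,"y":0,"z":0,"turn":0}

```text
time_s: 13.8
tool_pos: [0.3718, 0.3369, 0.2759]
tcp_rot: [3.141, 0.033, -0.001]
force: [0.2, -0.0, -0.7]
finger_gap: 0.498
finger_force: 0.0
```

```bash
python3 w.py w7; cat > tote.py <<'E'
from h import *
import pickle,sys
o,f=pickle.load(open(sys.argv[1]+".pkl","rb")); im=f["img"]; hsv=cv2.cvtColor(im,cv2.COLOR_RGB2HSV);H,S,V=cv2.split(hsv)
m=((H<18)&(S>180)&(V>150)).astype(np.uint8);m[:25]=0;m[215:]=0
q,l,st,ce=cv2.connectedComponentsWithStats(m)
C=np.array([.5,.344]);t=.02;Y=np.array([-np.sin(t),np.cos(t)])
print(o["tool_pos"].round(4))
for i in range(1,q):
    if st[i,4]>150:
        p=plane(f,ce[i],.06,o)[0];print("tab",p.round(4),"y'",((p[:2]-C)@Y).round(4))
E
python3 tote.py w7; python3 -c "
from h import *
go((.387,.3,.42),0.444)
go((.36,-.40,.42),0.444)"
```

```text
[0.3718 0.3369 0.2759]
tab [0.5005 0.3365 0.06  ] y' -0.0075
tab [0.5026 0.2448 0.06  ] y' -0.0992
shift before turn [ 0.29  0.74 -2.89] after turn [-0.04  0.8  -2.89] turn -3.52 t 13.8
shift before turn [-0.55 14.73 -2.89] after turn [-6.54 13.21 -2.89] turn -3.52 t 13.8
```

View pics/w7.png

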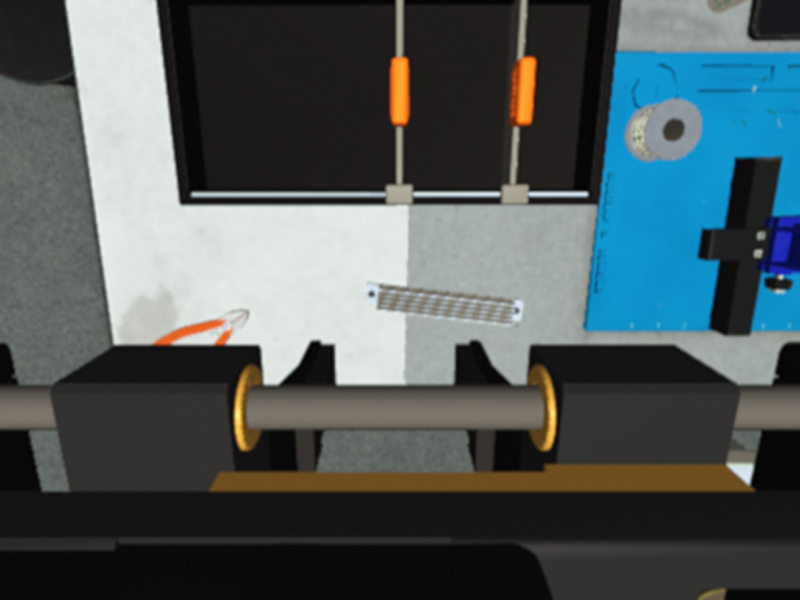

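```bash
python3 -c "
from h import *
go((.5002,.3365,.042),0.02)"
```

```text
shift before turn [2.57 0.06 4.67] after turn [2.57 0.06 4.67] turn 0.01 t 13.8
```

Call:
carry_out:
  moves:
    - {"x":0.87,"y":0.06,"z":0,"turn":0}
    - {"x":0.9,"y":0,"z":0.47,"turn":0}
    - {"x":0.8,"y":0,"z":0.8,"turn":0}
    - {"x":0,"y":0,"z":0.9,"turn":0}
    - {"x":0,"y":0,"z":0.9,"turn":0}
    - {"x":0,"y":0,"z":0.9,"turn":0}
    - {"x":0,"y":0,"z":0.7,"turn":0}
    - {"x":0,"y":0,"z":0,"turn":0}

```text
time_s: 14.85
tool_pos: [0.4983, 0.3354, 0.0398]
tcp_rot: [3.138, 0.034, -0.009]
force: [-0.4, 0.1, 0.9]
finger_gap: 0.496
finger_force: 0.0
```

Call:
carry_out:
  moves:
    - {"x":0,"y":0,"z":0,"turn":0}
    - {"x":0,"y":0,"z":0,"turn":0}
    - {"x":0,"y":0,"z":0,"turn":0}
    - {"x":0,"y":0,"z":0,"turn":0}
    - {"x":0,"y":0,"z":0,"turn":0}
    - {"x":0,"y":0,"z":0,"turn":0}
    - {"x":0,"y":0,"z":0,"turn":0}
  grip: 0

```text
time_s: 15.72
tool_pos: [0.5009, 0.3368, 0.0438]
tcp_rot: [3.141, 0.033, 0.001]
force: [-1.4, -1.5, 6.5]
finger_gap: 0.131
finger_force: 25.0
```

Call:
carry_out:
  moves:
    - {"x":0,"y":-0.07,"z":0,"turn":0}
    - {"x":0,"y":0,"z":0,"turn":0}
    - {"x":0,"y":0,"z":0,"turn":0}

```text
time_s: 16.1
tool_pos: [0.5009, 0.3406, 0.0438]
tcp_rot: [-3.141, -0.033, -0.001]
force: [-0.8, -1.2, 6.1]
finger_gap: 0.14
finger_force: 25.0
```

Call:
carry_out:
  moves:
    - {"x":0,"y":0,"z":0,"turn":0}
    - {"x":0,"y":0,"z":0,"turn":0}
    - {"x":0,"y":0,"z":0,"turn":0}
    - {"x":0,"y":0,"z":0,"turn":0}
    - {"x":0,"y":0,"z":-0.6,"turn":0}
    - {"x":-0.5,"y":0,"z":-0.8,"turn":0}
    - {"x":-0.8,"y":0,"z":-0.8,"turn":0}
    - {"x":-0.8,"y":0,"z":-0.8,"turn":0}
  grip: 0.5

```text
time_s: 17.1
tool_pos: [0.3943, 0.3382, 0.1943]
tcp_rot: [-3.141, -0.033, 0.0]
force: [-0.3, -0.1, 2.3]
finger_gap: 0.498
finger_force: 0.0
```

Call:
carry_out:
  moves:
    - {"x":-0.2,"y":0,"z":-0.8,"turn":0}
    - {"x":0,"y":0,"z":-1,"turn":0}
    - {"x":0,"y":0,"z":-1,"turn":0}
    - {"x":0,"y":0.3,"z":-1,"turn":0}
    - {"x":0,"y":0.6,"z":-0.7,"turn":0}
    - {"x":0,"y":1,"z":0,"turn":0}
    - {"x":0,"y":1,"z":0,"turn":0}
    - {"x":0,"y":1,"z":0,"turn":0}

```text
time_s: 18.1
tool_pos: [0.3893, 0.1415, 0.4184]
tcp_rot: [3.141, 0.033, 0.001]
force: [0.8, -0.6, -0.7]
finger_gap: 0.5
finger_force: 0.0
```

Call:
carry_out:
  moves:
    - {"x":0,"y":1,"z":0,"turn":0}
    - {"x":0,"y":1,"z":0,"turn":0}
    - {"x":0,"y":1,"z":0,"turn":0}
    - {"x":0,"y":1,"z":0,"turn":0}
    - {"x":0,"y":1,"z":0,"turn":0}
    - {"x":0,"y":1,"z":0,"turn":0}
    - {"x":0,"y":1,"z":0,"turn":0}
    - {"x":0,"y":1,"z":0,"turn":0}

```text
time_s: 19.1
tool_pos: [0.3979, -0.2584, 0.4184]
tcp_rot: [3.141, 0.034, 0.001]
force: [0.6, 0.6, -0.4]
finger_gap: 0.5
finger_force: 0.0
```

```bash
python3 -c "
from h import *
go((.36,-.47,.20),0.444)"
```

```text
shift before turn [-0.85  4.22  4.37] after turn [-2.5   3.5   4.37] turn -3.52 t 19.1
```

Call:
carry_out:
  moves:
    - {"x":-0.25,"y":1,"z":0.2,"turn":0}
    - {"x":-0.2,"y":1,"z":0.4,"turn":0}
    - {"x":-0.2,"y":1,"z":0.5,"turn":0}
    - {"x":-0.2,"y":1,"z":0.6,"turn":0}
    - {"x":0,"y":0.22,"z":0.7,"turn":-0.5}
    - {"x":0,"y":0,"z":0.8,"turn":-1}
    - {"x":0,"y":0,"z":0.6,"turn":-1}
    - {"x":0,"y":0,"z":0.6,"turn":-1}

```text
time_s: 20.1
tool_pos: [0.36, -0.4686, 0.1971]
tcp_rot: [-3.064, -0.694, 0.0]
force: [-0.2, -0.6, -0.4]
finger_gap: 0.501
finger_force: 0.0
```

Call:
carry_out:
  moves:
    - {"x":0,"y":0,"z":0,"turn":0}
    - {"x":0,"y":0,"z":0,"turn":0}
    - {"x":0,"y":0,"z":0,"turn":0}

```text
time_s: 20.48
tool_pos: [0.3605, -0.4694, 0.1999]
tcp_rot: [3.064, 0.684, 0.002]
force: [0.1, -0.6, -0.1]
finger_gap: 0.498
finger_force: 0.0
```

```bash
python3 w.py w8; cat > bars.py <<'E'
from h import *
import pickle,sys
o,f=pickle.load(open(sys.argv[1]+".pkl","rb")); im=f["img"]
H,S,V=cv2.split(cv2.cvtColor(im,cv2.COLOR_RGB2HSV)); print(o["tool_pos"].round(4),round(yaw(o),3))
ms=dict(rail=((H>105)&(H<125)&(S>140),.044),dark=(V<75,.012),silver=((S<35)&(V>165),.012))
for k,(m,z) in ms.items():
    m=m.astype(np.uint8);m[215:]=0
    if k=="silver": m=cv2.morphologyEx(m,cv2.MORPH_CLOSE,np.ones((5,5),np.uint8))
    if k=="dark": m=cv2.morphologyEx(m,cv2.MORPH_OPEN,np.ones((7,7),np.uint8))
    for c in cv2.findContours(m,cv2.RETR_EXTERNAL,cv2.CHAIN_APPROX_NONE)[0]:
        if cv2.contourArea(c)<250: continue
        g=cv2.minAreaRect(plane(f,c[:,0],z,o)[:,:2].astype(np.float32)); 
        L=max(g[1]); 
        if .05<L<.2 and min(g[1])<.035:
            b=cv2.boxPoints(g); i=0 if np.linalg.norm(b[0]-b[1])>np.linalg.norm(b[1]-b[2]) else 1
            d=b[i+1]-b[i]; print(k,"c",np.round(g[0],4),"LxW",round(L,4),round(min(g[1]),4),"az",round(np.degrees(np.arctan2(d[1],d[0]))%180,2), "px",c[:,0].mean(0).round(0))
E
for n in w2 w3 w8; do python3 bars.py $n; done
```

```text
[ 0.333  -0.4563  0.2738] 0.444
rail c [ 0.3628 -0.2503] LxW 0.0778 0.0212 az 1.3 px [108.  70.]
rail c [ 0.5817 -0.6707] LxW 0.0601 0.012 az 20.77 px [503.  57.]
dark c [ 0.3614 -0.2425] LxW 0.0585 0.0103 az 1.69 px [113.  72.]
dark c [ 0.4855 -0.4429] LxW 0.1315 0.0239 az 45.89 px [292.  49.]
dark c [ 0.4724 -0.297 ] LxW 0.0596 0.0144 az 115.55 px [184.   5.]
silver c [ 0.1325 -0.1595] LxW 0.0555 0.0211 az 13.46 px [  5. 196.]
silver c [ 0.4339 -0.391 ] LxW 0.073 0.0197 az 34.27 px [240.  70.]
[ 0.387  -0.4306  0.2724] 0.444
rail c [ 0.3643 -0.2494] LxW 0.0796 0.0194 az 1.17 px [114. 120.]
rail c [ 0.5941 -0.6672] LxW 0.076 0.0141 az 16.7 px [498.  98.]
dark c [ 0.4879 -0.4405] LxW 0.139 0.0227 az 45.99 px [291.  95.]
dark c [ 0.652  -0.5564] LxW 0.0595 0.0174 az 73.03 px [434.  15.]
silver c [ 0.3127 -0.4359] LxW 0.0748 0.0169 az 115.51 px [234. 209.]
silver c [ 0.2326 -0.2034] LxW 0.1845 0.0078 az 90.25 px [ 61. 189.]
silver c [ 0.4346 -0.3905] LxW 0.0732 0.0199 az 34.17 px [241. 117.]
[ 0.3605 -0.4694  0.1999] 0.44
rail c [ 0.3635 -0.2526] LxW 0.079 0.0254 az 1.41 px [55. 82.]
dark c [ 0.3639 -0.2405] LxW 0.0717 0.0147 az 1.11 px [63. 82.]
dark c [ 0.4837 -0.4445] LxW 0.1297 0.0228 az 45.65 px [278.  58.]
dark c [ 0.4718 -0.2987] LxW 0.0554 0.0119 az 115.29 px [147.   5.]
silver c [ 0.2333 -0.2657] LxW 0.1267 0.0091 az 90.6 px [ 50. 195.]
silver c [ 0.4334 -0.3908] LxW 0.074 0.0218 az 34.28 px [215.  82.]
```

View pics/w8.png

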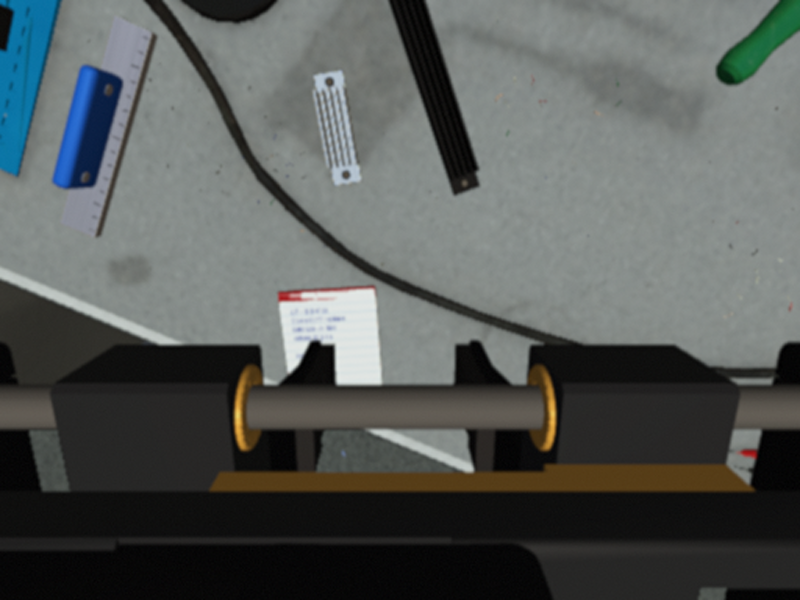

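```bash
python3 -c "
from h import *
import pickle
o,f=pickle.load(open('w3.pkl','rb'))
print(plane(f,(290/1.5625,42/1.5625),.024,o),plane(f,(287/1.5625,45/1.5625),.024,o))
go((.364,-.249,.12),0.021)"
```

```text
[[ 0.5039741  -0.28488047  0.024     ]] [[ 0.50098951 -0.28356653  0.024     ]]
shift before turn [ 1.94 -3.96  1.59] after turn [ 0.16 -4.4   1.59] turn 3.49 t 20.5
```

Call:
carry_out:
  moves:
    - {"x":0,"y":0,"z":0,"turn":0.9}
    - {"x":0,"y":0,"z":0,"turn":0.9}
    - {"x":0,"y":0,"z":0,"turn":0.9}
    - {"x":0,"y":0,"z":0,"turn":0.79}
    - {"x":0,"y":-0.8,"z":0,"turn":0}
    - {"x":0,"y":-0.9,"z":0,"turn":0}
    - {"x":0.08,"y":-0.9,"z":0,"turn":0}
    - {"x":0.08,"y":-0.9,"z":0.2,"turn":0}
  grip: 0.4

```text
time_s: 21.52
tool_pos: [0.3648, -0.2927, 0.1896]
tcp_rot: [3.14, 0.033, 0.004]
force: [0.7, 1.2, -0.3]
finger_gap: 0.402
finger_force: 0.0
```

Call:
carry_out:
  moves:
    - {"x":0,"y":-0.9,"z":0.4,"turn":0}
    - {"x":0,"y":0,"z":0.9,"turn":0}
    - {"x":0,"y":0,"z":0,"turn":0}
    - {"x":0,"y":0,"z":0,"turn":0}
    - {"x":0,"y":0,"z":0,"turn":0}

```text
time_s: 22.15
tool_pos: [0.364, -0.2496, 0.1249]
tcp_rot: [3.14, 0.033, 0.003]
force: [-0.5, 0.3, -0.3]
finger_gap: 0.398
finger_force: 0.0
```

```bash
python3 -c "
from h import *
go((.364,-.249,.03),0.021)"; python3 w.py w9
```

```text
shift before turn [ 0.   -0.01  1.9 ] after turn [ 0.   -0.01  1.9 ] turn 0.0 t 22.1
```

View pics/w9.png

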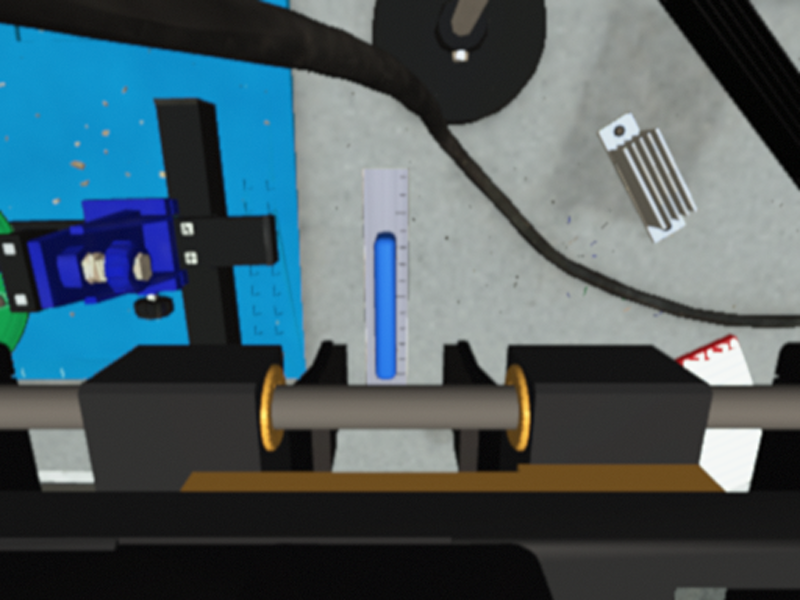

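```bash
python3 -c "
from h import *
import pickle
o,f=pickle.load(open('w9.pkl','rb'))
P=plane(f,np.array([(387,236),(385.5,376)])/1.5625,.044,o);print(P,P.mean(0))
P=plane(f,np.array([(385,168),(385.,385)])/1.5625,.010,o);print(P)
P=P;go((.364,-.2465,.03),0.021)"
```

```text
[[ 0.40340451 -0.24482659  0.044     ]
 [ 0.32566231 -0.24542055  0.044     ]] [ 0.36453341 -0.24512357  0.044     ]
[[ 0.43719194 -0.2425951   0.01      ]
 [ 0.30409667 -0.2448937   0.01      ]]
shift before turn [ 0.   -0.06  1.89] after turn [ 0.   -0.06  1.89] turn 0.0 t 22.2
```

Call:
carry_out:
  moves:
    - {"x":0,"y":-0.08,"z":0.5,"turn":0}
    - {"x":0,"y":0,"z":0.7,"turn":0}
    - {"x":0,"y":0,"z":0.5,"turn":0}
    - {"x":0,"y":0,"z":0.2,"turn":0}
    - {"x":0,"y":0,"z":0,"turn":0}

```text
time_s: 22.82
tool_pos: [0.3632, -0.2449, 0.0286]
tcp_rot: [-3.141, -0.035, 0.0]
force: [0.0, -0.0, 0.7]
finger_gap: 0.402
finger_force: 0.0
```

Call:
carry_out:
  moves:
    - {"x":0,"y":0,"z":0,"turn":0}
    - {"x":0,"y":0,"z":0,"turn":0}
    - {"x":0,"y":0,"z":0,"turn":0}
    - {"x":0,"y":0,"z":0,"turn":0}
    - {"x":0,"y":0,"z":0,"turn":0}
    - {"x":0,"y":0,"z":0,"turn":0}
  grip: 0
  force: 40

```text
time_s: 23.58
tool_pos: [0.3633, -0.2448, 0.0287]
tcp_rot: [3.141, 0.035, 0.001]
force: [-0.7, 1.5, 6.0]
finger_gap: 0.131
finger_force: 40.0
```

Call:
carry_out:
  moves:
    - {"x":0,"y":0,"z":-0.1,"turn":0}
    - {"x":0,"y":0,"z":-0.5,"turn":0}
    - {"x":0,"y":0,"z":-0.7,"turn":0}
    - {"x":0,"y":0,"z":0,"turn":0}
    - {"x":0,"y":0,"z":0,"turn":0}

```text
time_s: 24.2
tool_pos: [0.3625, -0.2444, 0.0926]
tcp_rot: [-3.141, -0.035, 0.001]
force: [0.6, 0.5, -3.0]
finger_gap: 0.135
finger_force: 40.0
```

```bash
python3 - <<'E'
from h import *
go((.364,-.42,.095),0.8)
E
```

```text
shift before turn [-0.05  3.51 -0.05] after turn [-2.5   2.47 -0.05] turn -6.48 t 24.2
```

Call:
carry_out:
  moves:
    - {"x":0,"y":0.6,"z":-0.2,"turn":0}
    - {"x":0,"y":0.8,"z":-0.3,"turn":0}
    - {"x":0,"y":0.8,"z":0,"turn":0}
    - {"x":0,"y":0.8,"z":0,"turn":0}
    - {"x":0,"y":0.8,"z":0,"turn":0}
    - {"x":0,"y":0.5,"z":0,"turn":0}
    - {"x":0,"y":0,"z":0,"turn":-0.6}
    - {"x":0,"y":0,"z":0,"turn":-0.9}

```text
time_s: 25.2
tool_pos: [0.367, -0.4591, 0.1161]
tcp_rot: [-3.123, -0.321, 0.003]
force: [-0.1, 0.5, -2.0]
finger_gap: 0.133
finger_force: 40.0
```

Call:
carry_out:
  moves:
    - {"x":0,"y":0,"z":0,"turn":-0.9}
    - {"x":0,"y":0,"z":0,"turn":-0.9}
    - {"x":0,"y":0,"z":0,"turn":-0.9}
    - {"x":0,"y":0,"z":0,"turn":-0.9}
    - {"x":0,"y":0,"z":0,"turn":-0.9}
    - {"x":0,"y":0,"z":0,"turn":-0.48}
    - {"x":0,"y":0,"z":0,"turn":0}
    - {"x":0,"y":0,"z":0,"turn":0}

```text
time_s: 26.2
tool_pos: [0.3675, -0.4593, 0.1173]
tcp_rot: [-2.893, -1.221, 0.001]
force: [0.4, 0.3, -3.0]
finger_gap: 0.134
finger_force: 40.0
```

```bash
python3 - <<'E'
from h import *
go((.5092,-.4635,.095),.801)
E
```

```text
shift before turn [1.92 2.09 0.45] after turn [1.91 2.09 0.45] turn -0.02 t 26.2
```

Call:
carry_out:
  moves:
    - {"x":0.5,"y":0.5,"z":0,"turn":0}
    - {"x":0.7,"y":0.7,"z":0,"turn":0}
    - {"x":0.71,"y":0.89,"z":0,"turn":0}
    - {"x":0,"y":0,"z":0.5,"turn":0}
    - {"x":0,"y":0,"z":0.45,"turn":0}
    - {"x":0,"y":0,"z":0,"turn":0}
    - {"x":0,"y":0,"z":0,"turn":0}

```text
time_s: 27.08
tool_pos: [0.5096, -0.4643, 0.0717]
tcp_rot: [2.893, 1.222, 0.001]
force: [0.5, -0.5, -1.5]
finger_gap: 0.133
finger_force: 40.0
```

```bash
python3 w.py w10; python3 bars.py w10; python3 - <<'E'
from h import *
go((.5092,-.4635,.032),.801)
E
```

```text
[ 0.5096 -0.4643  0.0717] 0.799
dark c [ 0.4077 -0.3224] LxW 0.0768 0.0115 az 53.51 px [ 18. 165.]
dark c [ 0.5098 -0.416 ] LxW 0.0832 0.023 az 45.8 px [206. 155.]
dark c [ 0.6629 -0.5216] LxW 0.1313 0.0204 az 72.69 px [458. 107.]
silver c [ 0.6208 -0.5582] LxW 0.0604 0.0044 az 98.05 px [442. 192.]
shift before turn [ 0.01 -0.02  0.8 ] after turn [ 0.01 -0.02  0.8 ] turn -0.01 t 27.1
```

View pics/w10.png

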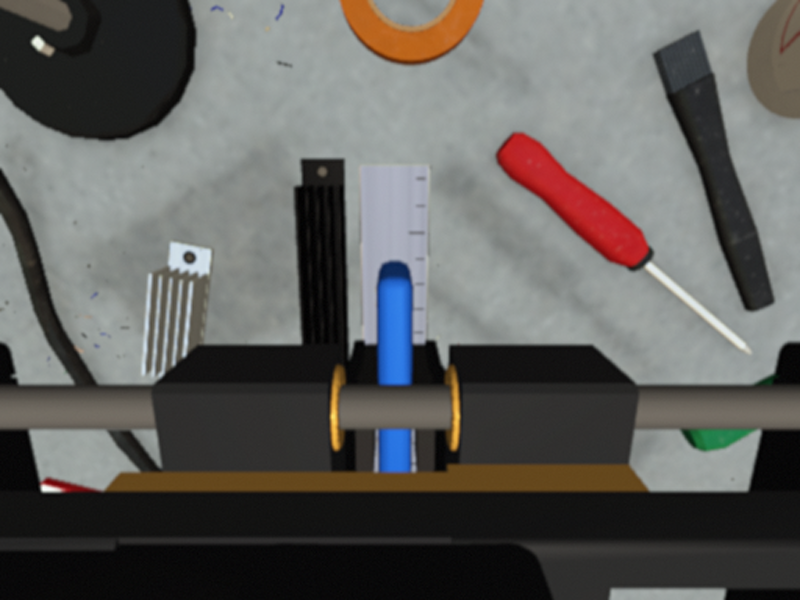

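```bash
python3 - <<'E'
from h import *
import pickle
o,f=pickle.load(open('w10.pkl','rb')); T=R.from_rotvec(o["tcp_rot"]).as_matrix()
def L(uv,z): return ((plane(f,np.array([uv])/1.5625,z,o)[0]-o["tool_pos"])@T).round(4)
print("bar end",L((322,159),.005),"bar R edge lug",L((344.5,165),.005),"L",L((302,165),.005),"fin top R",L((345,190),.024),L((347,340),.024))
print("se end",L((395,165),.053),"L",L((361,170),.053),L((361,340),.053),"R",L((430,170),.053))
E
```

```text
bar end [ 0.0766 -0.0324  0.0666] bar R edge lug [ 0.0739 -0.0221  0.0667] L [ 0.0739 -0.0418  0.0666] fin top R [ 0.0634 -0.0202  0.0477] [-0.0054 -0.021   0.0476]
se end [0.0736 0.0014 0.0187] L [ 0.0718 -0.0112  0.0187] [ 0.0053 -0.0123  0.0187] R [0.0718 0.0143 0.0187]
```

Call:
carry_out:
  moves:
    - {"x":0.04,"y":-0.06,"z":0.4,"turn":0}
    - {"x":0,"y":0,"z":0.3,"turn":0}
    - {"x":0,"y":0,"z":0.13,"turn":0}
    - {"x":0,"y":0,"z":0,"turn":0}
    - {"x":0,"y":-0.05,"z":0,"turn":0}
    - {"x":0,"y":0,"z":0,"turn":0}
    - {"x":0,"y":0,"z":0,"turn":0}

```text
time_s: 28.0
tool_pos: [0.5067, -0.4587, 0.0292]
tcp_rot: [2.894, 1.223, 0.0]
force: [-0.2, -0.1, -2.4]
finger_gap: 0.132
finger_force: 40.0
```

```bash
cat > gap.py <<'E'
from h import *
import pickle
o=robot.get_obs();f=robot.grab_frame("wrist"); pickle.dump((o,f),open("g.pkl","wb"))
im=f["img"]; g=cv2.cvtColor(im,cv2.COLOR_RGB2GRAY)
print(o["tool_pos"].round(4),o["force"].round(1))
for r in (112,120,130,145,160,180,195): print(r,g[r,196:240:1].tolist())
cv2.imwrite("pics/g.png",cv2.resize(im[80:220,150:350,::-1],(800,560),interpolation=cv2.INTER_CUBIC))
E
python3 gap.py
```

```text
[ 0.5067 -0.4587  0.0292] [-0.2 -0.1 -2.4]
112 [26, 26, 27, 26, 24, 33, 58, 89, 99, 100, 100, 99, 88, 60, 35, 27, 30, 31, 31, 32, 32, 33, 33, 33, 32, 28, 49, 104, 152, 166, 164, 163, 163, 164, 166, 173, 176, 174, 172, 172, 172, 172, 174, 173]
120 [24, 26, 25, 25, 27, 28, 28, 27, 26, 27, 28, 28, 29, 29, 30, 30, 29, 31, 31, 32, 31, 31, 32, 32, 33, 28, 39, 92, 147, 166, 165, 166, 165, 160, 160, 169, 174, 174, 171, 172, 172, 172, 173, 173]
130 [3, 3, 6, 12, 17, 18, 11, 3, 4, 5, 7, 15, 23, 25, 24, 11, 4, 3, 10, 19, 25, 22, 25, 22, 10, 1, 24, 87, 147, 165, 165, 166, 164, 159, 151, 164, 174, 175, 172, 170, 171, 171, 172, 173]
145 [5, 5, 4, 6, 12, 22, 26, 16, 4, 4, 4, 11, 18, 19, 18, 10, 6, 6, 6, 15, 24, 25, 26, 27, 15, 1, 16, 64, 124, 158, 166, 165, 162, 152, 141, 159, 172, 175, 172, 170, 170, 171, 171, 171]
160 [5, 4, 5, 5, 7, 10, 13, 11, 7, 6, 5, 7, 14, 20, 22, 24, 14, 6, 5, 12, 20, 23, 23, 21, 16, 6, 9, 44, 104, 150, 164, 162, 160, 158, 161, 171, 174, 176, 174, 170, 170, 169, 171, 171]
180 [12, 4, 4, 1, 6, 8, 15, 15, 10, 4, 4, 4, 7, 14, 15, 16, 12, 7, 6, 6, 14, 19, 20, 23, 26, 14, 3, 20, 72, 125, 142, 142, 142, 141, 139, 145, 164, 173, 174, 171, 169, 169, 171, 172]
195 [24, 14, 4, 3, 4, 6, 11, 21, 23, 14, 4, 3, 7, 10, 18, 21, 23, 10, 6, 6, 9, 16, 21, 22, 20, 14, 1, 14, 53, 104, 136, 145, 147, 146, 139, 135, 159, 172, 174, 171, 169, 169, 170, 170]
```

Call:
carry_out:
  moves:
    - {"x":0,"y":-0.03,"z":0,"turn":0}
    - {"x":0,"y":-0.03,"z":0,"turn":0}
    - {"x":0,"y":-0.02,"z":0,"turn":0}
    - {"x":0,"y":0,"z":0,"turn":0}
    - {"x":0,"y":0,"z":0,"turn":0}

```text
time_s: 28.68
tool_pos: [0.5039, -0.4559, 0.0293]
tcp_rot: [2.894, 1.223, 0.0]
force: [0.0, 0.4, -2.1]
finger_gap: 0.133
finger_force: 40.0
```

```bash
python3 gap.py
```

```text
[ 0.5039 -0.4559  0.0293] [ 0.   0.4 -2.1]
112 [82, 31, 24, 26, 26, 27, 28, 27, 28, 29, 28, 28, 42, 70, 92, 101, 102, 101, 97, 79, 49, 31, 29, 32, 32, 32, 33, 34, 32, 34, 33, 32, 35, 76, 139, 169, 176, 174, 171, 171, 171, 172, 172, 173]
120 [88, 40, 24, 25, 26, 26, 26, 27, 27, 28, 28, 28, 27, 29, 29, 27, 29, 28, 29, 30, 31, 31, 31, 32, 32, 32, 32, 31, 32, 32, 33, 31, 31, 61, 120, 164, 176, 175, 172, 170, 170, 173, 173, 173]
130 [4, 2, 8, 16, 20, 14, 4, 4, 4, 6, 17, 19, 19, 17, 11, 6, 4, 11, 21, 25, 24, 20, 13, 1, 6, 15, 27, 28, 22, 24, 27, 14, 6, 34, 98, 156, 175, 175, 172, 170, 171, 170, 172, 174]
145 [2, 5, 6, 10, 19, 23, 13, 4, 3, 6, 10, 16, 21, 20, 10, 4, 4, 8, 14, 26, 22, 18, 11, 7, 5, 13, 21, 29, 27, 23, 24, 13, 5, 23, 88, 151, 175, 174, 172, 170, 169, 170, 170, 172]
160 [5, 4, 4, 5, 10, 14, 10, 6, 3, 3, 5, 15, 18, 20, 18, 11, 5, 3, 12, 20, 23, 23, 24, 15, 3, 8, 15, 25, 25, 22, 22, 18, 7, 26, 93, 157, 176, 176, 173, 170, 169, 169, 170, 171]
180 [7, 3, 5, 3, 3, 12, 17, 11, 4, 3, 5, 6, 14, 17, 15, 8, 4, 3, 4, 14, 20, 19, 15, 12, 6, 2, 12, 19, 24, 22, 24, 25, 13, 12, 50, 113, 161, 174, 173, 170, 169, 168, 170, 171]
195 [12, 5, 3, 5, 3, 9, 19, 22, 14, 6, 5, 1, 10, 18, 22, 23, 14, 4, 3, 10, 17, 21, 21, 23, 13, 3, 7, 17, 23, 22, 21, 20, 12, 4, 30, 92, 153, 175, 174, 171, 169, 169, 170, 168]
```

Call:
carry_out:
  moves:
    - {"x":0,"y":-0.02,"z":0,"turn":0}
    - {"x":0,"y":0,"z":0.02,"turn":0}
    - {"x":0,"y":0,"z":0,"turn":0}

```text
time_s: 29.1
tool_pos: [0.5032, -0.4553, 0.0288]
tcp_rot: [2.893, 1.223, 0.0]
force: [-2.2, 1.3, 3.2]
finger_gap: 0.134
finger_force: 40.0
```

```bash
python3 gap.py | head -4; python3 -c "
import pickle
from h import *
o,f=pickle.load(open('g.pkl','rb'));g=cv2.cvtColor(f['img'],cv2.COLOR_RGB2GRAY)
for c in(208,218,226,228,234,244,260): print(c,g[88:130,c].tolist())"
```

```text
[ 0.5032 -0.4553  0.0288] [-2.2  1.3  3.2]
112 [134, 76, 28, 23, 25, 27, 27, 27, 28, 28, 28, 28, 27, 44, 74, 94, 102, 101, 101, 96, 78, 47, 29, 29, 32, 32, 33, 34, 34, 33, 33, 32, 38, 77, 134, 168, 177, 174, 172, 170, 171, 171, 172, 173]
120 [130, 79, 33, 23, 24, 28, 25, 26, 27, 28, 27, 28, 28, 27, 29, 29, 29, 30, 28, 29, 30, 31, 32, 31, 32, 31, 31, 32, 33, 33, 33, 32, 36, 69, 125, 165, 176, 173, 171, 170, 170, 171, 171, 173]
130 [3, 3, 5, 8, 19, 24, 14, 2, 5, 6, 10, 15, 21, 16, 13, 8, 4, 3, 12, 21, 26, 24, 23, 12, 4, 5, 15, 27, 29, 23, 24, 26, 15, 35, 100, 158, 174, 174, 171, 170, 170, 170, 171, 171]
208 [158, 157, 156, 156, 156, 157, 157, 157, 158, 159, 158, 159, 160, 161, 151, 107, 52, 27, 28, 29, 29, 30, 28, 27, 27, 28, 27, 27, 27, 26, 27, 29, 28, 30, 28, 28, 26, 24, 21, 19, 17, 22]
218 [155, 154, 154, 154, 155, 156, 159, 160, 162, 165, 164, 165, 165, 165, 152, 107, 53, 31, 31, 33, 32, 31, 28, 28, 29, 31, 29, 30, 29, 29, 30, 30, 32, 30, 31, 30, 26, 22, 19, 21, 23, 22]
226 [158, 157, 158, 157, 159, 157, 157, 157, 156, 155, 157, 156, 159, 160, 148, 104, 52, 31, 32, 34, 33, 34, 34, 
[... 209 characters left out ...]
38, 36, 38, 37, 36, 37, 36, 33, 21, 12, 11, 16, 15, 16]
234 [164, 162, 161, 160, 159, 160, 158, 159, 158, 161, 161, 161, 162, 161, 162, 162, 164, 170, 172, 173, 172, 171, 171, 171, 172, 172, 171, 172, 171, 172, 172, 172, 171, 171, 172, 171, 171, 172, 171, 171, 171, 170]
244 [162, 162, 161, 160, 159, 159, 158, 159, 160, 160, 159, 159, 158, 157, 156, 157, 164, 174, 179, 178, 176, 177, 176, 178, 177, 177, 177, 178, 177, 177, 177, 176, 177, 177, 177, 177, 177, 176, 176, 177, 177, 176]
260 [164, 163, 162, 162, 161, 161, 161, 162, 162, 162, 162, 163, 163, 164, 164, 165, 168, 173, 175, 172, 172, 172, 173, 172, 172, 173, 173, 173, 173, 172, 173, 173, 173, 173, 173, 173, 173, 172, 173, 173, 173, 172]
```

View pics/g.png

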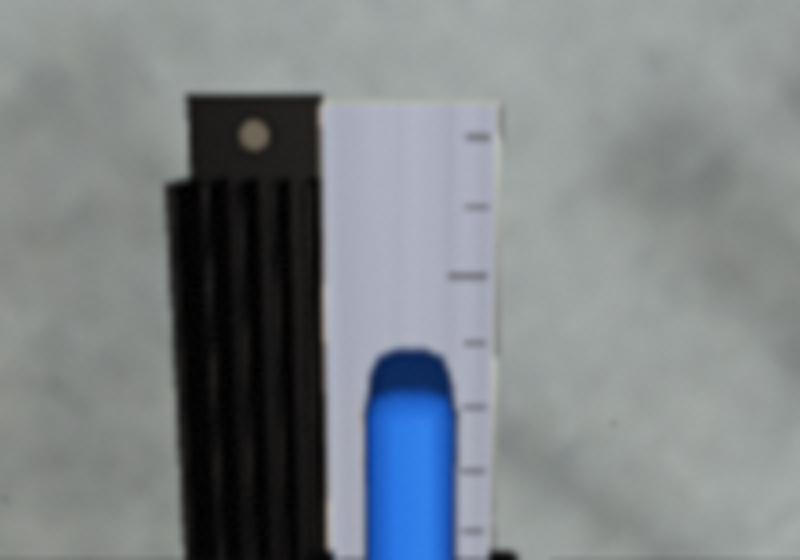

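Call:
carry_out:
  moves:
    - {"x":0,"y":0,"z":0,"turn":0}
    - {"x":0,"y":0,"z":0,"turn":0}
    - {"x":0,"y":0,"z":0,"turn":0}
    - {"x":0,"y":0,"z":0,"turn":0}
    - {"x":0,"y":0,"z":0,"turn":0}
    - {"x":0,"y":0,"z":-0.4,"turn":0}
    - {"x":0,"y":0,"z":-0.6,"turn":0}
    - {"x":0,"y":0,"z":0,"turn":0}
  grip: 0.28

```text
time_s: 30.15
tool_pos: [0.5049, -0.4566, 0.0827]
tcp_rot: [2.889, 1.221, 0.004]
force: [-0.3, 0.1, -0.1]
finger_gap: 0.28
finger_force: 0.0
```

```bash
python3 gap.py; python3 - <<'E'
from h import *
s=robot.grab_frame("side");t=robot.grab_frame("top")
for a in((242,101),(250,120)):
  for b in((127,128),(150,133),(200,143)):
    c,d=ray(s,a);c2,d2=ray(t,b);P=tri([(c,d),(c2,d2)]);n=np.cross(d[0],d2[0]);print(a,b,P.round(3),"miss",round(abs((c2-c)@n/np.linalg.norm(n)),3))
cv2.imwrite("pics/side1.png",s["img"][:,:,::-1])
g=cv2.cvtColor(s["img"],cv2.COLOR_RGB2GRAY)
E
```

```text
[ 0.5049 -0.4566  0.0827] [-0.3  0.1 -0.1]
112 [142, 142, 143, 145, 148, 148, 150, 153, 155, 133, 76, 30, 26, 29, 29, 29, 31, 29, 29, 45, 73, 96, 103, 103, 95, 71, 43, 32, 32, 34, 35, 33, 34, 32, 44, 97, 156, 173, 173, 170, 169, 170, 171, 173]
120 [132, 130, 130, 129, 132, 135, 135, 135, 134, 115, 67, 29, 24, 27, 27, 26, 23, 24, 30, 29, 28, 29, 26, 26, 30, 31, 31, 28, 28, 28, 32, 34, 31, 27, 42, 105, 165, 178, 173, 170, 169, 170, 171, 172]
130 [132, 132, 131, 132, 133, 132, 111, 64, 26, 11, 4, 5, 16, 22, 22, 14, 7, 10, 21, 24, 16, 7, 5, 11, 22, 27, 23, 21, 11, 12, 23, 28, 26, 21, 25, 69, 130, 167, 173, 169, 168, 169, 170, 171]
145 [135, 134, 135, 137, 138, 138, 125, 82, 36, 13, 2, 4, 10, 17, 15, 12, 6, 6, 15, 20, 23, 22, 11, 7, 16, 26, 25, 18, 8, 8, 19, 28, 27, 27, 24, 41, 102, 158, 174, 171, 168, 168, 169, 170]
160 [133, 135, 136, 136, 138, 139, 138, 122, 73, 32, 13, 4, 4, 11, 21, 21, 11, 4, 9, 17, 22, 16, 8, 5, 12, 22, 24, 19, 16, 11, 11, 24, 25, 21, 19, 29, 90, 154, 174, 171, 168, 167, 169, 169]
180 [129, 129, 131, 133, 134, 136, 137, 135, 118, 65, 25, 10, 2, 6, 14, 19, 22, 15, 4, 11, 18, 22, 21, 11, 6, 14, 19, 19, 16, 8, 7, 18, 22, 21, 16, 34, 101, 163, 177, 172, 166, 168, 168, 155]
195 [139, 138, 136, 135, 135, 137, 139, 140, 131, 93, 46, 14, 4, 3, 10, 16, 12, 6, 4, 7, 15, 18, 16, 8, 7, 13, 18, 21, 14, 11, 7, 14, 22, 21, 19, 25, 63, 123, 165, 173, 170, 168, 168, 161]
(242, 101) (127, 128) [0.641 0.396 0.418] miss 0.005
(242, 101) (150, 133) [0.611 0.321 0.444] miss 0.019
(242, 101) (200, 143) [0.552 0.17  0.497] miss 0.048
(250, 120) (127, 128) [0.68  0.424 0.327] miss 0.014
(250, 120) (150, 133) [0.646 0.342 0.36 ] miss 0.002
(250, 120) (200, 143) [0.58  0.179 0.426] miss 0.035
```

Call:
carry_out:
  moves:
    - {"x":0,"y":0,"z":0.5,"turn":0}
    - {"x":0,"y":0,"z":0.4,"turn":0}
    - {"x":0,"y":0,"z":0.1,"turn":0}
    - {"x":0,"y":0,"z":0,"turn":0}

```text
time_s: 30.8
tool_pos: [0.503, -0.4551, 0.028]
tcp_rot: [-2.893, -1.223, 0.0]
force: [0.1, -0.7, 0.1]
finger_gap: 0.282
finger_force: 0.0
```

Call:
carry_out:
  moves:
    - {"x":0,"y":0,"z":0,"turn":0}
    - {"x":0,"y":0,"z":0,"turn":0}
    - {"x":0,"y":0,"z":0,"turn":0}
    - {"x":0,"y":0,"z":0,"turn":0}
    - {"x":0,"y":0,"z":-0.1,"turn":0}
    - {"x":0,"y":0.1,"z":-0.2,"turn":0}
    - {"x":0,"y":0.1,"z":-0.2,"turn":0}
    - {"x":0,"y":0,"z":0,"turn":0}
  grip: 0

```text
time_s: 31.8
tool_pos: [0.5112, -0.463, 0.0546]
tcp_rot: [2.892, 1.222, 0.002]
force: [-0.3, 0.6, -2.2]
finger_gap: 0.136
finger_force: 40.0
```

Call:
carry_out:
  moves:
    - {"x":-0.4,"y":0.3,"z":0,"turn":0}
    - {"x":-0.4,"y":0.3,"z":0,"turn":0}
    - {"x":-0.4,"y":0,"z":0.2,"turn":0}
    - {"x":0,"y":0,"z":0.2,"turn":0}
    - {"x":0,"y":0,"z":0.09,"turn":0}
    - {"x":0,"y":0,"z":0,"turn":0}
    - {"x":0,"y":0,"z":0,"turn":0}

```text
time_s: 32.67
tool_pos: [0.4902, -0.5254, 0.029]
tcp_rot: [-2.893, -1.224, 0.0]
force: [-4.7, 1.0, 5.0]
finger_gap: 0.133
finger_force: 40.0
```

Call:
carry_out:
  moves:
    - {"x":0,"y":0,"z":0,"turn":0}
    - {"x":0,"y":0,"z":0,"turn":0}
    - {"x":0,"y":0,"z":0,"turn":0}
    - {"x":0,"y":0,"z":-0.5,"turn":0}
    - {"x":0,"y":0,"z":-0.8,"turn":0}
    - {"x":0,"y":0,"z":0,"turn":0}
    - {"x":0,"y":0,"z":0,"turn":0}
  grip: 0.45

```text
time_s: 33.55
tool_pos: [0.49, -0.5258, 0.0932]
tcp_rot: [-2.893, -1.223, -0.0]
force: [0.4, -0.0, -0.0]
finger_gap: 0.447
finger_force: 0.0
```

```bash
python3 w.py w11; python3 bars.py w11; python3 - <<'E'
from h import *
go((.4885,-.4375,.008),.801)
E
```

```text
[ 0.49   -0.5258  0.0932] 0.8
dark c [ 0.3748 -0.381 ] LxW 0.0852 0.0125 az 68.3 px [ 25. 167.]
dark c [ 0.4866 -0.4381] LxW 0.1449 0.0255 az 45.99 px [170. 112.]
dark c [ 0.6573 -0.5392] LxW 0.0964 0.0168 az 73.14 px [424.  57.]
silver c [ 0.5097 -0.5037] LxW 0.0901 0.0332 az 42.39 px [250. 166.]
silver c [ 0.6215 -0.5639] LxW 0.0757 0.0043 az 98.07 px [405. 118.]
silver c [ 0.4335 -0.3883] LxW 0.0737 0.0314 az 34.2 px [ 75. 123.]
shift before turn [ 1.25 -1.24  1.69] after turn [ 1.25 -1.24  1.69] turn -0.01 t 33.6
```

Call:
carry_out:
  moves:
    - {"x":0.6,"y":-0.6,"z":0,"turn":0}
    - {"x":0.62,"y":-0.64,"z":0,"turn":0}
    - {"x":0,"y":0,"z":0.4,"turn":0}
    - {"x":0,"y":0,"z":0.7,"turn":0}
    - {"x":0,"y":0,"z":0.45,"turn":0}
    - {"x":0,"y":0,"z":0.14,"turn":0}
    - {"x":0,"y":0,"z":0,"turn":0}

```text
time_s: 34.48
tool_pos: [0.4877, -0.4393, 0.0086]
tcp_rot: [-2.893, -1.222, 0.001]
force: [0.3, -0.7, -0.4]
finger_gap: 0.449
finger_force: 0.0
```

Call:
carry_out:
  moves:
    - {"x":0,"y":0,"z":0,"turn":0}
    - {"x":0,"y":0,"z":0,"turn":0}
    - {"x":0,"y":0,"z":0,"turn":0}
    - {"x":0,"y":0,"z":0,"turn":0}
    - {"x":0,"y":0,"z":0,"turn":0}
    - {"x":0,"y":0,"z":0,"turn":0}
  grip: 0

```text
time_s: 35.22
tool_pos: [0.4883, -0.4393, 0.0099]
tcp_rot: [2.893, 1.223, 0.0]
force: [-1.2, 0.5, 5.4]
finger_gap: 0.22
finger_force: 40.0
```

Call:
carry_out:
  moves:
    - {"x":0,"y":0,"z":-0.3,"turn":0}
    - {"x":0,"y":0,"z":-0.8,"turn":0}
    - {"x":0,"y":0,"z":-0.8,"turn":0}
    - {"x":0,"y":0,"z":0,"turn":0}
    - {"x":0,"y":0,"z":0,"turn":0}

```text
time_s: 35.85
tool_pos: [0.4878, -0.4389, 0.1041]
tcp_rot: [-2.893, -1.223, 0.0]
force: [1.4, 0.9, -1.9]
finger_gap: 0.225
finger_force: 40.0
```

```bash
cat > held.py <<'E'
# profile of held bar's far end: gray along image column(s) through the bar
from h import *
import pickle,sys
o=robot.get_obs();f=robot.grab_frame("wrist"); pickle.dump((o,f),open("held.pkl","wb"))
g=cv2.cvtColor(f["img"],cv2.COLOR_RGB2GRAY);print(o["tool_pos"].round(4),round(yaw(o),3))
c0=int(f["cx"])
for c in (c0-5,c0,c0+5): print(c,g[100:215:2,c].tolist())
T=R.from_rotvec(o["tcp_rot"]).as_matrix(); zb=float(sys.argv[1])
for r in range(110,210,10): # tool-frame x at depth zb below... of row r
    d=np.array([[0,-(r-f["cy"])/f["fy"],-1.]])@f["T_tool_cam"][:3,:3].T; t=f["T_tool_cam"][:3,3]; s=(zb-t[2])/d[0,2]; print(r,(t+d[0]*s).round(4)[:2],end=" ")
E
python3 held.py 0.003
python3 -c "
from h import *
go((.38,-.44,.42),1.59)"
```

```text
[ 0.4878 -0.4389  0.1041] 0.8
247 [168, 171, 116, 39, 38, 39, 37, 37, 40, 38, 36, 37, 37, 37, 37, 37, 37, 37, 36, 36, 37, 36, 35, 35, 35, 35, 34, 34, 34, 34, 34, 33, 34, 33, 32, 33, 32, 31, 31, 32, 31, 31, 31, 28, 31, 30, 29, 29, 29, 29, 30, 29, 29, 27, 28, 28, 27, 25]
252 [169, 174, 119, 39, 38, 38, 90, 117, 117, 117, 77, 37, 38, 36, 20, 14, 18, 20, 18, 17, 17, 16, 18, 17, 17, 17, 17, 17, 16, 17, 16, 16, 17, 17, 16, 17, 16, 16, 18, 17, 16, 16, 18, 17, 16, 17, 16, 16, 18, 17, 17, 17, 16, 17, 16, 16, 15, 16]
257 [168, 173, 118, 40, 40, 40, 38, 44, 53, 40, 38, 39, 38, 39, 40, 38, 38, 40, 38, 38, 38, 36, 36, 37, 36, 37, 37, 35, 35, 37, 35, 36, 35, 36, 33, 33, 33, 34, 35, 34, 33, 33, 32, 32, 31, 31, 31, 30, 30, 28, 30, 29, 30, 29, 30, 30, 29, 28]
110 [0.0712 0.0011] 120 [0.0661 0.0011] 130 [0.0608 0.0012] 140 [0.0555 0.0012] 150 [0.0501 0.0012] 160 [0.0446 0.0012] 170 [0.039  0.0012] 180 [0.0333 0.0012] 190 [0.0275 0.0012] 200 [0.0217 0.0012] shift before turn [-1.52 -1.52 -6.33] after turn [ 0.01 -2.15 -6.33] turn -6.58 t 35.9
```

Call:
carry_out:
  moves:
    - {"x":0,"y":0,"z":-0.8,"turn":-0.8}
    - {"x":0,"y":0,"z":-0.8,"turn":-0.8}
    - {"x":0,"y":0,"z":-0.8,"turn":-0.8}
    - {"x":0,"y":0,"z":-0.8,"turn":-0.8}
    - {"x":0,"y":0,"z":-0.8,"turn":-0.8}
    - {"x":0,"y":0,"z":-0.8,"turn":-0.8}
    - {"x":0,"y":0,"z":-0.8,"turn":-0.8}
    - {"x":0,"y":0,"z":-0.7,"turn":-0.98}

```text
time_s: 36.9
tool_pos: [0.488, -0.439, 0.4194]
tcp_rot: [-2.196, -2.245, 0.0]
force: [0.3, -0.6, -0.4]
finger_gap: 0.228
finger_force: 40.0
```

Call:
carry_out:
  moves:
    - {"x":0.2,"y":-0.5,"z":0,"turn":0}
    - {"x":0.4,"y":-0.8,"z":0,"turn":0}
    - {"x":0.7,"y":-0.7,"z":0,"turn":0}
    - {"x":1,"y":0,"z":0,"turn":0}
    - {"x":1,"y":0,"z":0,"turn":0}
    - {"x":1,"y":0,"z":0,"turn":0}
    - {"x":1,"y":0,"z":0,"turn":0}
    - {"x":1,"y":0,"z":0,"turn":0}

```text
time_s: 37.9
tool_pos: [0.3818, -0.1244, 0.4182]
tcp_rot: [-2.2, -2.241, 0.001]
force: [0.5, 0.1, -0.1]
finger_gap: 0.223
finger_force: 40.0
```

Call:
carry_out:
  moves:
    - {"x":1,"y":0,"z":0,"turn":0}
    - {"x":1,"y":0,"z":0,"turn":0}
    - {"x":1,"y":0,"z":0,"turn":0}
    - {"x":1,"y":0,"z":0,"turn":0}
    - {"x":1,"y":0,"z":0,"turn":0}
    - {"x":1,"y":0,"z":0,"turn":0}
    - {"x":1,"y":0,"z":0,"turn":0}
    - {"x":1,"y":0,"z":0,"turn":0}

```text
time_s: 38.9
tool_pos: [0.3743, 0.2751, 0.4186]
tcp_rot: [2.201, 2.241, -0.001]
force: [0.6, -0.1, -2.2]
finger_gap: 0.227
finger_force: 40.0
```

```bash
cat > bay.py <<'E'
from h import *
import sys
t=.02;C=np.array([.5,.344]);X=np.array([np.cos(t),np.sin(t)]);Y=np.array([-np.sin(t),np.cos(t)])
def W(x,y): return C+x*X+y*Y
def loc(p): d=np.asarray(p)[:2]-C; return np.array([d@X,d@Y])
if __name__=="__main__":
    x,y,z,ya=map(float,sys.argv[1:5]); P=W(x,y); print(P.round(4)); go((*P,z),ya)
E
python3 bay.py -.043 .0805 .12 1.591; python3 held.py .003 | tail -1 | head -c 0; python3 -c "
from h import *
o=robot.get_obs();print(o['joint_positions'].round(2),o['finger_gap'],o['tool_pos'])"
```

```text
[0.4554 0.4236]
shift before turn [2.94 1.67 5.97] after turn [2.94 1.68 5.97] turn -0.02 t 38.9
[ 0.44 -0.   -1.14  1.44 -0.01  1.7  -0.69] 0.22569126121486988 [0.37243734 0.28087669 0.41845396]
```

Call:
carry_out:
  moves:
    - {"x":0.7,"y":0.4,"z":0.5,"turn":0}
    - {"x":0.8,"y":0.5,"z":0.5,"turn":0}
    - {"x":0.8,"y":0.5,"z":0.5,"turn":0}
    - {"x":0.64,"y":0.27,"z":0.8,"turn":0}
    - {"x":0,"y":0,"z":1,"turn":0}
    - {"x":0,"y":0,"z":1,"turn":0}
    - {"x":0,"y":0,"z":1,"turn":0}
    - {"x":0,"y":0,"z":0.6,"turn":0}

```text
time_s: 39.95
tool_pos: [0.4545, 0.4209, 0.1203]
tcp_rot: [-2.2, -2.242, 0.007]
force: [-0.6, -0.6, -1.2]
finger_gap: 0.224
finger_force: 40.0
```

Call:
carry_out:
  moves:
    - {"x":0,"y":0,"z":0,"turn":0}
    - {"x":0,"y":0,"z":0,"turn":0}
    - {"x":0,"y":0,"z":0,"turn":0}

```text
time_s: 40.33
tool_pos: [0.4559, 0.4231, 0.1258]
tcp_rot: [2.201, 2.242, 0.003]
force: [-0.1, 0.5, -0.4]
finger_gap: 0.225
finger_force: 40.0
```

```bash
python3 bay.py -.043 .0805 .015 1.591; python3 - <<'E'
from bay import *
import pickle
o=robot.get_obs();f=robot.grab_frame("wrist");pickle.dump((o,f),open("p1.pkl","wb"))
print(o['joint_positions'].round(2),o["tool_pos"].round(4),loc(o["tool_pos"]).round(4))
g=cv2.cvtColor(f["img"],cv2.COLOR_RGB2GRAY)
# rim: project expected tote left-end outer corners and inner wall top line to see if they agree
for x in(-.077,0.,.077): print(x,"outer end",proj(f,[(*W(x,.1665),.042)],o).round(1),"inner",proj(f,[(*W(x,.1625),.042)],o).round(1))
for c in (150,200,300,340): print(c,g[0:215:3,c].tolist())
r=150;print(g[r,100:400:4].tolist())
E
```

```text
[0.4554 0.4236]
shift before turn [ 0.01 -0.01  2.22] after turn [ 0.01 -0.01  2.22] turn -0.01 t 40.3
[-0.06  0.63 -1.06  1.55  0.56  1.3  -1.18] [0.4559 0.4231 0.1258] [-0.0425  0.08  ]
-0.077 outer end [[204.7  87.3]] inner [[204.9  92.8]]
0.0 outer end [[304.8  87.3]] inner [[304.6  92.8]]
0.077 outer end [[404.8  87.3]] inner [[404.1  92.7]]
150 [242, 242, 242, 242, 241, 240, 240, 240, 239, 239, 240, 242, 243, 243, 243, 242, 241, 241, 242, 240, 241, 241, 240, 240, 239, 240, 240, 242, 241, 239, 238, 239, 239, 238, 240, 241, 241, 242, 241, 243, 243, 242, 243, 242, 242, 243, 244, 243, 244, 245, 245, 245, 244, 245, 244, 244, 243, 243, 243, 243, 244, 242, 242, 243, 242, 242, 243, 244, 244, 244, 243, 242]
200 [241, 241, 241, 241, 242, 242, 240, 238, 240, 241, 241, 241, 240, 240, 240, 241, 241, 241, 242, 241, 241, 241, 241, 241, 241, 242, 187, 39, 43, 41, 42, 40, 39, 38, 38, 38, 35, 36, 35, 34, 35, 33, 30, 29, 28, 28, 28, 31, 32, 36, 41, 44, 53, 59, 74, 96, 106, 145, 149, 151, 163, 174, 190, 206, 235, 238, 241, 242, 243, 246, 245, 247]
300 [240, 241, 242, 242, 242, 241, 241, 242, 242, 
[... 213 characters left out ...]
 40, 40, 40, 39, 39, 39, 40, 39, 39, 38, 38, 37, 38, 38]
340 [243, 241, 241, 242, 242, 242, 241, 242, 242, 242, 242, 242, 243, 243, 243, 243, 243, 243, 244, 244, 243, 242, 242, 244, 243, 246, 123, 33, 34, 25, 27, 15, 40, 40, 40, 40, 40, 40, 40, 39, 38, 38, 38, 38, 38, 39, 37, 37, 38, 37, 39, 37, 37, 35, 37, 37, 37, 37, 37, 35, 36, 36, 36, 36, 35, 36, 36, 35, 34, 34, 34, 35]
[240, 241, 242, 243, 244, 245, 244, 242, 243, 244, 245, 244, 244, 245, 244, 243, 242, 242, 242, 242, 243, 243, 242, 243, 245, 41, 37, 244, 15, 22, 46, 46, 46, 30, 11, 41, 19, 41, 24, 41, 22, 39, 21, 35, 43, 43, 42, 42, 41, 41, 41, 41, 40, 39, 40, 39, 39, 39, 38, 39, 39, 37, 37, 36, 36, 37, 37, 36, 33, 8, 8, 9, 9, 29, 244]
```

```bash
python3 - <<'E'
from bay import *
import pickle
o,f=pickle.load(open("w7.pkl","rb"));g=cv2.cvtColor(f["img"],cv2.COLOR_RGB2GRAY)
for r in (40,80,110):
    print(r,"L",list(zip(range(98,130),g[r,98:130].tolist())));print("R",list(zip(range(370,400),g[r,370:400].tolist())))
    for c in(100,110,120,375,380,385,390): print(c,loc(plane(f,(c,r),.042,o)[0]).round(4),end=" ")
    print()
o,f=pickle.load(open("p1.pkl","rb"));g=cv2.cvtColor(f["img"],cv2.COLOR_RGB2GRAY)
print(list(zip(range(74,104),g[74:104,310].tolist())))
for r in(79,84,90,94): print(r,"rim",loc(plane(f,(310,r),.042,o)[0]).round(4),"floor",loc(plane(f,(310,r),.004,o)[0]).round(4))
print([ (c,int(g[130,c])) for c in range(190,215)],[ (c,int(g[130,c])) for c in range(370,410)])
for c in(200,204,390,398): print(c,"rim",loc(plane(f,(c,130),.042,o)[0]).round(4))
E
```

```text
40 L [(98, 230), (99, 230), (100, 230), (101, 231), (102, 233), (103, 216), (104, 146), (105, 58), (106, 21), (107, 22), (108, 24), (109, 23), (110, 27), (111, 25), (112, 17), (113, 8), (114, 8), (115, 10), (116, 6), (117, 7), (118, 7), (119, 7), (120, 9), (121, 6), (122, 6), (123, 11), (124, 15), (125, 25), (126, 26), (127, 27), (128, 27), (129, 27)]
R [(370, 32), (371, 32), (372, 32), (373, 27), (374, 19), (375, 9), (376, 4), (377, 7), (378, 8), (379, 9), (380, 3), (381, 7), (382, 7), (383, 5), (384, 8), (385, 15), (386, 27), (387, 31), (388, 27), (389, 30), (390, 30), (391, 27), (392, 35), (393, 72), (394, 109), (395, 118), (396, 119), (397, 117), (398, 119), (399, 117)]
100 [0.0221 0.1774] 110 [0.0221 0.1655] 120 [0.0222 0.1536] 375 [ 0.0228 -0.15  ] 380 [ 0.0228 -0.156 ] 385 [ 0.0229 -0.162 ] 390 [ 0.0229 -0.1679] 
80 L [(98, 225), (99, 225), (100, 225), (101, 225), (102, 225), (103, 225), (104, 225), (105, 226), (106, 228), (107, 227), (108, 202), (109, 117), (110, 35), (111, 18), (112, 22), (113, 24), (114, 26), (115, 30), (116, 21), (117, 10), (118, 6), (119, 7), (120, 7), (1
[... 2050 characters left out ...]
0, 28), (201, 36), (202, 37), (203, 40), (204, 46), (205, 95), (206, 184), (207, 241), (208, 244), (209, 209), (210, 112), (211, 25), (212, 4), (213, 8), (214, 11)] [(370, 37), (371, 35), (372, 35), (373, 37), (374, 35), (375, 29), (376, 15), (377, 8), (378, 6), (379, 10), (380, 9), (381, 9), (382, 8), (383, 10), (384, 8), (385, 10), (386, 8), (387, 9), (388, 7), (389, 9), (390, 7), (391, 8), (392, 8), (393, 8), (394, 21), (395, 68), (396, 160), (397, 234), (398, 246), (399, 236), (400, 156), (401, 60), (402, 28), (403, 24), (404, 32), (405, 87), (406, 181), (407, 239), (408, 243), (409, 241)]
200 rim [-0.0821  0.1342]
204 rim [-0.0789  0.1342]
390 rim [0.0694 0.1342]
398 rim [0.0758 0.1342]
```

Call:
carry_out:
  moves:
    - {"x":0,"y":0,"z":0.5,"turn":0}
    - {"x":0,"y":0,"z":0.5,"turn":0}
    - {"x":0,"y":0,"z":0.5,"turn":0}
    - {"x":0,"y":0,"z":0.4,"turn":0}
    - {"x":0,"y":0,"z":0.2,"turn":0}
    - {"x":0,"y":0,"z":0.1,"turn":0}
    - {"x":0,"y":0,"z":0,"turn":0}
    - {"x":0,"y":0,"z":0,"turn":0}

```text
time_s: 41.38
tool_pos: [0.4558, 0.4227, 0.0149]
tcp_rot: [2.201, 2.242, 0.001]
force: [-0.1, 0.4, -0.8]
finger_gap: 0.225
finger_force: 40.0
```

Call:
carry_out:
  moves:
    - {"x":0,"y":0,"z":0.02,"turn":0}
    - {"x":0,"y":0,"z":0,"turn":0}
    - {"x":0,"y":0,"z":0,"turn":0}
    - {"x":0,"y":0,"z":0,"turn":0}
    - {"x":0,"y":0,"z":0,"turn":0}
  grip: 0.28

```text
time_s: 42.0
tool_pos: [0.4555, 0.4224, 0.0132]
tcp_rot: [2.201, 2.242, 0.0]
force: [0.0, 0.2, -0.6]
finger_gap: 0.279
finger_force: 0.0
```

Call:
carry_out:
  moves:
    - {"x":0,"y":0,"z":-0.3,"turn":0}
    - {"x":0,"y":0,"z":-0.6,"turn":0}
    - {"x":0,"y":0,"z":-0.9,"turn":0}
    - {"x":0,"y":0,"z":-0.9,"turn":0}
    - {"x":0,"y":0,"z":0,"turn":0}
    - {"x":0,"y":0,"z":0,"turn":0}

```text
time_s: 42.75
tool_pos: [0.4556, 0.4222, 0.1484]
tcp_rot: [2.2, 2.242, 0.0]
force: [0.1, -1.1, -0.4]
finger_gap: 0.278
finger_force: 0.0
```

```bash
python3 - <<'E'
from bay import *
import pickle
o=robot.get_obs();f=robot.grab_frame("wrist");pickle.dump((o,f),open("p2.pkl","wb"))
print(o["tool_pos"].round(4),o["finger_gap"])
g=cv2.cvtColor(f["img"],cv2.COLOR_RGB2GRAY)
u=proj(f,[(*W(-.0425,.155),.009)],o)[0].round().astype(int);print(u)
print([(r,int(g[r,u[0]-5])) for r in range(u[1]-16,u[1]+20)])
for r in range(u[1]-10,u[1]+12,4): print(r,loc(plane(f,(u[0]-5,r),.009,o)[0]).round(4))
# silver bar from w7 / w5
for n in("w4","w5","w7"):
    o,f=pickle.load(open(n+".pkl","rb"));H,S,V=cv2.split(cv2.cvtColor(f["img"],cv2.COLOR_RGB2HSV))
    P=np.array([(370,293),(516,310)]) if n=="w7" else np.array([(357,275),(498,288)]) if n=="w5" else np.array([(287,288),(408,299)])
    p=plane(f,P/1.5625,.005,o);d=p[0]-p[1];print(n,p.round(4).tolist(),p.mean(0).round(4),np.linalg.norm(d).round(4),np.degrees(np.arctan2(d[1],d[0])))
E
```

```text
[0.4556 0.4222 0.1484] 0.27806132537969097
[251 103]
[(87, 36), (88, 29), (89, 32), (90, 35), (91, 32), (92, 20), (93, 13), (94, 26), (95, 40), (96, 48), (97, 49), (98, 48), (99, 48), (100, 48), (101, 49), (102, 48), (103, 48), (104, 45), (105, 39), (106, 44), (107, 47), (108, 48), (109, 47), (110, 47), (111, 46), (112, 45), (113, 46), (114, 45), (115, 46), (116, 44), (117, 45), (118, 45), (119, 42), (120, 41), (121, 40), (122, 39)]
93 [-0.0468  0.1639]
97 [-0.0468  0.1602]
101 [-0.0468  0.1566]
105 [-0.0469  0.1529]
109 [-0.0469  0.1492]
113 [-0.0469  0.1455]
w4 [[0.3294, 0.3576, 0.005], [0.3167, 0.2197, 0.005]] [0.323  0.2886 0.005 ] 0.1385 84.72533901456974
w5 [[0.3303, 0.3568, 0.005], [0.3173, 0.2179, 0.005]] [0.3238 0.2874 0.005 ] 0.1395 84.68262023057986
w7 [[0.331, 0.3591, 0.005], [0.3174, 0.2203, 0.005]] [0.3242 0.2897 0.005 ] 0.1395 84.39693463416151
```

```bash
python3 -c "
from h import *
go((.3238,.2886,.12),1.4765)"
```

```text
shift before turn [-2.62 -2.68  0.55] after turn [-2.9  -2.37  0.55] turn 0.94 t 42.8
```

Call:
carry_out:
  moves:
    - {"x":-0.5,"y":-0.5,"z":-0.3,"turn":0}
    - {"x":-0.7,"y":-0.7,"z":0,"turn":0}
    - {"x":-0.7,"y":-0.7,"z":0,"turn":0}
    - {"x":-0.72,"y":-0.78,"z":0.3,"turn":0}
    - {"x":0,"y":0,"z":0.5,"turn":0.94}
    - {"x":0,"y":0,"z":0,"turn":0}
    - {"x":0,"y":0,"z":0,"turn":0}
    - {"x":0,"y":0,"z":0,"turn":0}
  grip: 0.5

```text
time_s: 43.8
tool_pos: [0.3301, 0.2977, 0.1291]
tcp_rot: [-2.313, -2.12, -0.005]
force: [0.5, -0.1, -0.2]
finger_gap: 0.497
finger_force: 0.0
```

```bash
python3 - <<'E'
from h import *
import pickle
o=robot.get_obs();f=robot.grab_frame("wrist");pickle.dump((o,f),open("s1.pkl","wb"))
print(o["tool_pos"].round(4),round(yaw(o),4),o["joint_positions"].round(2))
g=cv2.cvtColor(f["img"],cv2.COLOR_RGB2GRAY).astype(int)
u=proj(f,[(.3238+.0745*np.cos(1.4765),.2886+.0745*np.sin(1.4765),.005)],o)[0].round().astype(int);print(u)
print([(r,g[r,u[0]+4]) for r in range(u[1]-14,u[1]+10)])
for r in(u[1]+4,u[1]+25,u[1]+45): print(r,[(c,g[r,c]) for c in range(u[0]-28,u[0]+30)])
go((.3238,.2886,.0085),1.4765)
E
```

```text
[0.3301 0.2977 0.1291] 1.4835 [ 0.44  0.19 -1.33  1.99  0.2   1.12 -1.06]
[245 116]
[(102, np.int64(210)), (103, np.int64(209)), (104, np.int64(208)), (105, np.int64(207)), (106, np.int64(209)), (107, np.int64(209)), (108, np.int64(211)), (109, np.int64(212)), (110, np.int64(215)), (111, np.int64(216)), (112, np.int64(216)), (113, np.int64(213)), (114, np.int64(208)), (115, np.int64(206)), (116, np.int64(210)), (117, np.int64(209)), (118, np.int64(198)), (119, np.int64(174)), (120, np.int64(153)), (121, np.int64(148)), (122, np.int64(163)), (123, np.int64(188)), (124, np.int64(205)), (125, np.int64(212))]
120 [(217, np.int64(216)), (218, np.int64(216)), (219, np.int64(215)), (220, np.int64(215)), (221, np.int64(214)), (222, np.int64(214)), (223, np.int64(215)), (224, np.int64(216)), (225, np.int64(216)), (226, np.int64(216)), (227, np.int64(216)), (228, np.int64(217)), (229, np.int64(217)), (230, np.int64(218)), (231, np.int64(219)), (232, np.int64(219)), (233, np.int64(219)), (234, np.int64(214)), (235, np.int64(211)), (236, np.int64(212)), (237, np.int64(213)), (238, np.int64(211))
[... 2736 characters left out ...]
247, np.int64(197)), (248, np.int64(212)), (249, np.int64(213)), (250, np.int64(198)), (251, np.int64(186)), (252, np.int64(199)), (253, np.int64(201)), (254, np.int64(195)), (255, np.int64(196)), (256, np.int64(184)), (257, np.int64(165)), (258, np.int64(159)), (259, np.int64(158)), (260, np.int64(160)), (261, np.int64(156)), (262, np.int64(155)), (263, np.int64(153)), (264, np.int64(153)), (265, np.int64(153)), (266, np.int64(151)), (267, np.int64(150)), (268, np.int64(152)), (269, np.int64(151)), (270, np.int64(154)), (271, np.int64(156)), (272, np.int64(156)), (273, np.int64(157)), (274, np.int64(156))]
shift before turn [-0.19 -0.11  2.41] after turn [-0.19 -0.11  2.41] turn 0.05 t 43.9
```

Call:
carry_out:
  moves:
    - {"x":0,"y":0,"z":0,"turn":0}
    - {"x":0,"y":0,"z":0,"turn":0}
    - {"x":0,"y":0,"z":0.4,"turn":0}
    - {"x":0,"y":0,"z":0.4,"turn":0}
    - {"x":0,"y":0,"z":0,"turn":0}

```text
time_s: 44.48
tool_pos: [0.3298, 0.296, 0.0879]
tcp_rot: [-2.317, -2.117, -0.001]
force: [-0.2, 0.7, 0.1]
finger_gap: 0.502
finger_force: 0.0
```

```bash
python3 - <<'E'
from h import *
import pickle
o,f=pickle.load(open("s1.pkl","rb"))
h=plane(f,(245.8,121),.005,o)[0];print("hole",h, "centre",h[:2]-.069*np.array([np.cos(1.475),np.sin(1.475)]))
o=robot.get_obs();print(o["joint_positions"].round(3))
go((.3238,.2886,.0085),1.4765)
E
```

```text
hole [0.33108929 0.35823416 0.005     ] centre [0.32448945 0.28955052]
[ 0.349  0.27  -1.268  2.031  0.295  1.046 -1.15 ]
shift before turn [-0.16 -0.11  1.59] after turn [-0.16 -0.11  1.59] turn 0.03 t 44.5
```

Call:
carry_out:
  moves:
    - {"x":-0.13,"y":-0.1,"z":0.4,"turn":0.03}
    - {"x":0,"y":0,"z":0.5,"turn":0}
    - {"x":0,"y":0,"z":0.4,"turn":0}
    - {"x":0,"y":0,"z":0.25,"turn":0}
    - {"x":0,"y":0,"z":0,"turn":0}
    - {"x":0,"y":0,"z":0,"turn":0}

```text
time_s: 45.22
tool_pos: [0.3256, 0.291, 0.012]
tcp_rot: [-2.323, -2.112, -0.006]
force: [-0.2, 0.4, 0.5]
finger_gap: 0.497
finger_force: 0.0
```

```bash
python3 - <<'E'
from h import *
go((.3243,.2892,.0085),1.4765);print(robot.get_obs()["joint_positions"].round(3))
E
```

```text
shift before turn [-0.04 -0.02  0.07] after turn [-0.04 -0.02  0.07] turn -0.01 t 45.2
[ 0.206  0.396 -1.138  2.11   0.458  0.907 -1.288]
```

Good; close, lift and go back over the tote.

Call:
carry_out:
  moves:
    - {"x":-0.04,"y":-0.02,"z":0.05,"turn":0}
    - {"x":0,"y":0,"z":0,"turn":0}
    - {"x":0,"y":0,"z":0,"turn":0}

```text
time_s: 45.6
tool_pos: [0.3241, 0.2886, 0.0088]
tcp_rot: [-2.323, -2.112, -0.005]
force: [-0.6, -0.1, 0.3]
finger_gap: 0.498
finger_force: 0.0
```

Call:
carry_out:
  moves:
    - {"x":0,"y":0,"z":0,"turn":0}
    - {"x":0,"y":0,"z":0,"turn":0}
    - {"x":0,"y":0,"z":0,"turn":0}
    - {"x":0,"y":0,"z":0,"turn":0}
    - {"x":0,"y":0,"z":0,"turn":0}
    - {"x":0,"y":0,"z":0,"turn":0}
    - {"x":0,"y":0,"z":0,"turn":0}
  grip: 0

```text
time_s: 46.48
tool_pos: [0.3239, 0.2887, 0.0087]
tcp_rot: [-2.323, -2.112, -0.004]
force: [-1.6, -0.2, 0.4]
finger_gap: 0.223
finger_force: 40.0
```

Call:
carry_out:
  moves:
    - {"x":0,"y":0,"z":-0.3,"turn":0}
    - {"x":0,"y":0,"z":-0.7,"turn":0}
    - {"x":0,"y":0,"z":-0.8,"turn":0}
    - {"x":0,"y":0,"z":-0.5,"turn":0}
    - {"x":0,"y":0,"z":0,"turn":0}
    - {"x":0,"y":0,"z":0,"turn":0}

```text
time_s: 47.22
tool_pos: [0.3239, 0.2877, 0.1232]
tcp_rot: [-2.324, -2.112, -0.003]
force: [-0.5, -0.3, -1.2]
finger_gap: 0.225
finger_force: 40.0
```

```bash
python3 held.py .005 | tr -s ' ' | cut -c1-330; python3 bay.py -.004 .0805 .13 1.591;  python3 -c "
from h import *
print(robot.get_obs()['joint_positions'].round(3))"
```

```text
[0.3239 0.2877 0.1232] 1.475
247 [208, 213, 213, 197, 141, 102, 114, 174, 211, 213, 212, 212, 213, 213, 213, 214, 214, 214, 214, 214, 214, 214, 214, 215, 215, 216, 215, 216, 215, 216, 216, 216, 215, 216, 216, 218, 217, 217, 217, 217, 218, 218, 217, 218, 217, 219, 217, 219, 219, 219, 218, 218, 220, 220, 220, 219, 220, 219]
252 [210, 215, 158, 66, 107, 109, 110, 82, 108, 209, 215, 185, 170, 187, 185, 185, 186, 186, 185, 186, 186, 186, 188, 189, 188, 188, 189, 195, 199, 200, 200, 200, 200, 200, 201, 201, 202, 207, 208, 208, 208, 209, 208, 209, 209, 209, 209, 209, 210, 211, 210, 211, 211, 206, 202, 203, 202, 204]
257 [208, 212, 211, 173, 103, 63, 73, 142, 208, 214, 213, 213, 213, 214, 214, 214, 214, 214, 214, 215, 214, 214, 215, 214, 214, 214, 215, 215, 215, 216, 216, 215, 217, 217, 217, 217, 217, 218, 218, 218, 218, 219, 219, 218, 219, 219, 219, 219, 219, 219, 219, 220, 220, 220, 221, 220, 220, 220]
110 [0.0701 0.0019] 120 [0.0649 0.0019] 130 [0.0596 0.0019] 140 [0.0543 0.0019] 150 [0.0488 0.0019] 160 [0.0432 0.0019] 170 [0.0376 0.0019] 180 [0.0318 0.0019] 190 [0.026 0.0019] 200 [0.02 0.0019] 
[0.4944 0.4244]
shift before turn [ 3.05  3.14 -0.14] after turn [ 2.66  3.47 -0.14] turn -0.96 t 47.3
[ 0.493  0.155 -1.364  2.017  0.168  1.096 -1.041]
```

Call:
carry_out:
  moves:
    - {"x":0,"y":0,"z":0,"turn":-0.96}
    - {"x":0.5,"y":0.6,"z":0,"turn":0}
    - {"x":0.6,"y":0.8,"z":0,"turn":0}
    - {"x":0.6,"y":0.8,"z":0,"turn":0}
    - {"x":0.5,"y":0.8,"z":0,"turn":0}
    - {"x":0.42,"y":0.47,"z":0,"turn":0}
    - {"x":0,"y":0,"z":0,"turn":0}
    - {"x":0,"y":0,"z":0,"turn":0}

```text
time_s: 48.28
tool_pos: [0.4935, 0.4226, 0.1228]
tcp_rot: [-2.196, -2.243, -0.001]
force: [0.4, -0.3, -2.1]
finger_gap: 0.225
finger_force: 40.0
```

```bash
python3 bay.py -.004 .0785 .0135 1.591;  python3 -c "
from h import *
print(robot.get_obs()['joint_positions'].round(3))"
```

```text
[0.4944 0.4224]
shift before turn [-0.01  0.02  2.19] after turn [-0.01  0.02  2.19] turn 0.01 t 48.3
[-0.073  0.682 -1.033  1.47   0.59   1.324 -1.129]
```

Call:
carry_out:
  moves:
    - {"x":0,"y":0.06,"z":0.4,"turn":0}
    - {"x":0,"y":0,"z":0.5,"turn":0}
    - {"x":0,"y":0,"z":0.5,"turn":0}
    - {"x":0,"y":0,"z":0.4,"turn":0}
    - {"x":0,"y":0,"z":0.25,"turn":0}
    - {"x":0,"y":0,"z":0.12,"turn":0}
    - {"x":0,"y":0,"z":0,"turn":0}
    - {"x":0,"y":0,"z":0,"turn":0}

```text
time_s: 49.28
tool_pos: [0.4982, 0.4236, 0.0165]
tcp_rot: [-2.198, -2.242, -0.006]
force: [-0.7, 0.4, -2.3]
finger_gap: 0.221
finger_force: 40.0
```

```bash
python3 bay.py -.002 .0785 .0135 1.591
```

```text
[0.4964 0.4224]
shift before turn [-0.02 -0.04  0.06] after turn [-0.02 -0.04  0.06] turn -0.0 t 49.3
```

Call:
carry_out:
  moves:
    - {"x":0,"y":0,"z":0.05,"turn":0}
    - {"x":0,"y":0,"z":0.03,"turn":0}
    - {"x":0,"y":0,"z":0,"turn":0}

```text
time_s: 49.65
tool_pos: [0.498, 0.4233, 0.0127]
tcp_rot: [-2.198, -2.243, -0.005]
force: [-2.1, -3.3, 6.1]
finger_gap: 0.227
finger_force: 40.0
```

Call:
carry_out:
  moves:
    - {"x":0,"y":0,"z":0,"turn":0}
    - {"x":0,"y":0,"z":0,"turn":0}
    - {"x":0,"y":0,"z":0,"turn":0}
    - {"x":0,"y":0,"z":0,"turn":0}
  grip: 0.28

```text
time_s: 50.15
tool_pos: [0.4978, 0.4232, 0.0117]
tcp_rot: [-2.197, -2.242, -0.004]
force: [0.0, 0.2, 0.1]
finger_gap: 0.28
finger_force: 0.0
```

Call:
carry_out:
  moves:
    - {"x":0,"y":0,"z":-0.3,"turn":0}
    - {"x":0,"y":0,"z":-0.6,"turn":0}
    - {"x":0,"y":0,"z":-0.9,"turn":0}
    - {"x":0,"y":0,"z":-0.9,"turn":0}
    - {"x":0,"y":0,"z":0,"turn":0}
    - {"x":0,"y":0,"z":0,"turn":0}

```text
time_s: 50.9
tool_pos: [0.4978, 0.4225, 0.1469]
tcp_rot: [-2.198, -2.243, -0.005]
force: [0.1, 0.9, -0.2]
finger_gap: 0.28
finger_force: 0.0
```

```bash
cat > chk.py <<'E'
from bay import *
import sys
o=robot.get_obs();f=robot.grab_frame("wrist")
H,S,V=cv2.split(cv2.cvtColor(f["img"],cv2.COLOR_RGB2HSV))
m=((S<50)&(V>110)).astype(np.uint8);m[225:]=0
m=cv2.morphologyEx(m,cv2.MORPH_CLOSE,np.ones((5,5),np.uint8))
q,l,st,ce=cv2.connectedComponentsWithStats(m)
print(o["tool_pos"].round(4))
for i in range(1,q):
    if 60<st[i,4]<9000:
        ys,xs=np.where(l==i);p=np.array([loc(a) for a in plane(f,np.stack([xs,ys],1),.015,o)]);print(st[i].tolist(),"tote x' %.3f..%.3f y' %.3f..%.3f"%(p[:,0].min(),p[:,0].max(),p[:,1].min(),p[:,1].max()))
E
python3 chk.py
```

```text
[0.4978 0.4225 0.1469]
[241, 102, 24, 123, 2807] tote x' -0.010..0.013 y' 0.034..0.155
```

```bash
python3 - <<'E'
from bay import *
import pickle
r=[]
for n,c in(("w4",(512,149)),("w5",(638,108)),("w7",(674,129))):
    o,f=pickle.load(open(n+".pkl","rb")); im=f["img"];H,S,V=cv2.split(cv2.cvtColor(im,cv2.COLOR_RGB2HSV))
    x,y=int(c[0]/1.5625),int(c[1]/1.5625); k=34
    m=np.zeros(V.shape,np.uint8);m[y-k:y+k,x-k:x+k]=((S<60)&(V>90))[y-k:y+k,x-k:x+k]
    q,l,st,ce=cv2.connectedComponentsWithStats(m);print(n,[(st[i].tolist(),ce[i].round(1).tolist()) for i in range(1,q) if st[i,4]>60])
    for z in(.041,):print(plane(f,np.array(c)/1.5625,z,o).round(4))
    r.append(ray(f,np.array(c)/1.5625,o))
print(tri(r).round(4))
go((.47,.25,.30),1.591)
E
```

```text
w4 [([294, 61, 7, 68, 334], [296.9, 93.7]), ([309, 81, 33, 30, 665], [325.5, 95.7])]
[[0.4797 0.1197 0.041 ]]
w5 [([380, 51, 45, 39, 1163], [402.2, 70.4])]
[[0.4795 0.1191 0.041 ]]
w7 [([400, 64, 49, 39, 1323], [423.5, 83.3])]
[[0.4796 0.1184 0.041 ]]
[0.4793 0.1205 0.0443]
shift before turn [-3.43 -0.62 -3.08] after turn [-3.43 -0.62 -3.08] turn 0.0 t 51.0
```

```bash
python3 -c "
from h import *
go((.4796,.1192,.013),1.591)"
```

```text
shift before turn [-6.05 -0.48  2.66] after turn [-6.05 -0.48  2.66] turn 0.0 t 51.0
```

Call:
carry_out:
  moves:
    - {"x":-0.6,"y":0,"z":-0.5,"turn":0}
    - {"x":-0.9,"y":0,"z":-0.5,"turn":0}
    - {"x":-1,"y":0,"z":0,"turn":0}
    - {"x":-1,"y":0,"z":0,"turn":0}
    - {"x":-1,"y":0,"z":0,"turn":0}
    - {"x":-1,"y":0,"z":0,"turn":0}
    - {"x":-0.5,"y":0,"z":0,"turn":0}
    - {"x":0,"y":0,"z":0,"turn":0}
  grip: 0.72

```text
time_s: 51.95
tool_pos: [0.5038, 0.1199, 0.1948]
tcp_rot: [-2.202, -2.237, -0.002]
force: [-0.1, 0.9, 0.2]
finger_gap: 0.72
finger_force: 0.0
```

```bash
python3 -c "
from h import *
go((.4796,.1192,.013),1.591);print(robot.get_obs()['joint_positions'].round(2))"
```

```text
shift before turn [-0.01 -0.48  3.64] after turn [-0.   -0.48  3.64] turn -0.04 t 52.0
[ 0.73  0.33 -1.23  1.73  0.32  1.3  -0.55]
```

Call:
carry_out:
  moves:
    - {"x":0,"y":-0.48,"z":0.4,"turn":0}
    - {"x":0,"y":0,"z":0.8,"turn":0}
    - {"x":0,"y":0,"z":0.8,"turn":0}
    - {"x":0,"y":0,"z":0.8,"turn":0}
    - {"x":0,"y":0,"z":0.5,"turn":0}
    - {"x":0,"y":0,"z":0.3,"turn":0}
    - {"x":0,"y":0,"z":0,"turn":0}
    - {"x":0,"y":0,"z":0,"turn":0}

```text
time_s: 52.95
tool_pos: [0.4804, 0.1233, 0.0165]
tcp_rot: [-2.197, -2.243, -0.006]
force: [0.2, 0.4, -0.7]
finger_gap: 0.72
finger_force: 0.0
```

Call:
carry_out:
  moves:
    - {"x":0,"y":0,"z":0,"turn":0}
    - {"x":0,"y":0,"z":0,"turn":0}
    - {"x":0,"y":0,"z":0,"turn":0}
    - {"x":0,"y":0,"z":0,"turn":0}
    - {"x":0,"y":0,"z":0,"turn":0}
  grip: 0.3
  force: 30

```text
time_s: 53.58
tool_pos: [0.48, 0.1227, 0.0161]
tcp_rot: [-2.198, -2.243, -0.004]
force: [-2.1, -2.2, 6.5]
finger_gap: 0.514
finger_force: 29.9
```

Call:
carry_out:
  moves:
    - {"x":0,"y":0,"z":-0.3,"turn":0}
    - {"x":0,"y":0,"z":-0.7,"turn":0}
    - {"x":0,"y":0,"z":-0.8,"turn":0}
    - {"x":0,"y":0,"z":-0.5,"turn":0}
    - {"x":0,"y":0,"z":0,"turn":0}
    - {"x":0,"y":0,"z":0,"turn":0}

```text
time_s: 54.32
tool_pos: [0.4795, 0.1221, 0.1303]
tcp_rot: [-2.198, -2.242, -0.004]
force: [-0.1, -0.9, -1.3]
finger_gap: 0.512
finger_force: 29.9
```

```bash
python3 bay.py 0 -.1325 .13 1.591
```

```text
[0.5026 0.2115]
shift before turn [1.78 0.5  0.01] after turn [1.78 0.5  0.01] turn -0.0 t 54.3
```

Call:
carry_out:
  moves:
    - {"x":0.4,"y":0.1,"z":0,"turn":0}
    - {"x":0.6,"y":0.2,"z":0,"turn":0}
    - {"x":0.6,"y":0.2,"z":0,"turn":0}
    - {"x":0.24,"y":0,"z":0,"turn":0}
    - {"x":0,"y":0,"z":0,"turn":0}
    - {"x":0,"y":0,"z":0,"turn":0}

```text
time_s: 55.08
tool_pos: [0.5029, 0.2135, 0.1306]
tcp_rot: [-2.199, -2.242, -0.003]
force: [-0.7, -0.5, -0.6]
finger_gap: 0.514
finger_force: 29.9
```

```bash
python3 bay.py 0 -.1295 .0135 1.591; python3 -c "
from h import *
o=robot.get_obs();print(o['finger_gap'],o['force'])"
```

```text
[0.5026 0.2145]
shift before turn [ 0.02 -0.    2.34] after turn [ 0.02 -0.    2.34] turn -0.01 t 55.1
0.513719308957479 [-0.69027624 -0.46625283 -0.58062991]
```

Call:
carry_out:
  moves:
    - {"x":0.02,"y":0,"z":0.4,"turn":0}
    - {"x":0,"y":0,"z":0.5,"turn":0}
    - {"x":0,"y":0,"z":0.5,"turn":0}
    - {"x":0,"y":0,"z":0.5,"turn":0}
    - {"x":0,"y":0,"z":0.3,"turn":0}
    - {"x":0,"y":0,"z":0.14,"turn":0}
    - {"x":0,"y":0,"z":0,"turn":0}
    - {"x":0,"y":0,"z":0,"turn":0}

```text
time_s: 56.08
tool_pos: [0.5034, 0.2164, 0.0145]
tcp_rot: [-2.198, -2.242, -0.006]
force: [0.2, -0.2, -1.2]
finger_gap: 0.514
finger_force: 29.9
```

```bash
python3 bay.py 0 -.1295 .0135 1.591; python3 -c "
from h import *
o=robot.get_obs();print(o['finger_gap'],o['force'])"
```

```text
[0.5026 0.2145]
shift before turn [-0.04 -0.02  0.02] after turn [-0.04 -0.02  0.02] turn -0.0 t 56.1
0.5135338773146066 [ 0.17620626 -0.23391102 -1.23748847]
```

Call:
carry_out:
  moves:
    - {"x":0,"y":0,"z":0.03,"turn":0}
    - {"x":0,"y":0,"z":0,"turn":0}

```text
time_s: 56.32
tool_pos: [0.5034, 0.2164, 0.013]
tcp_rot: [-2.198, -2.243, -0.006]
force: [-0.3, -1.0, 3.0]
finger_gap: 0.513
finger_force: 29.9
```

Call:
carry_out:
  moves:
    - {"x":0,"y":0,"z":0,"turn":0}
    - {"x":0,"y":0,"z":0,"turn":0}
    - {"x":0,"y":0,"z":0,"turn":0}
    - {"x":0,"y":0,"z":0,"turn":0}
    - {"x":0,"y":0,"z":-0.3,"turn":0}
    - {"x":0,"y":0,"z":-0.6,"turn":0}
    - {"x":0,"y":0,"z":-0.9,"turn":0}
    - {"x":0,"y":0,"z":-0.9,"turn":0}
  grip: 0.62

```text
time_s: 57.32
tool_pos: [0.5027, 0.216, 0.1498]
tcp_rot: [-2.197, -2.243, -0.005]
force: [1.5, -1.3, -0.7]
finger_gap: 0.62
finger_force: 0.0
```

Call:
carry_out:
  moves:
    - {"x":-0.4,"y":-0.6,"z":-0.9,"turn":0}
    - {"x":-0.4,"y":-0.7,"z":-0.9,"turn":0}
    - {"x":0,"y":-0.7,"z":-0.9,"turn":0}
    - {"x":0,"y":-0.5,"z":-0.9,"turn":0}
    - {"x":0,"y":0,"z":-0.6,"turn":0}
    - {"x":0,"y":0,"z":0,"turn":0}

```text
time_s: 58.08
tool_pos: [0.4037, 0.1696, 0.3302]
tcp_rot: [2.204, 2.235, -0.001]
force: [-0.4, 0.1, -0.2]
finger_gap: 0.616
finger_force: 0.0
```

```bash
python3 - <<'E'
from bay import *
import pickle
o=robot.get_obs();print(o["tool_pos"].round(4))
t=robot.grab_frame("top");im=t["img"];H,S,V=cv2.split(cv2.cvtColor(im,cv2.COLOR_RGB2HSV))
# expected spool in top: project and show gray patch there
for n,P in(("spool",(*W(0,-.1325),.038)),("silver",(*W(0,.08),.028))):
    u=proj(t,[P])[0].round().astype(int);print(n,u);print(V[u[1]-7:u[1]+8,u[0]-9:u[0]+10])
cv2.imwrite("pics/top1.png",im[:,:,::-1])
go((.36,-.47,.20),.444)
E
```

```text
[0.4037 0.1696 0.3302]
spool [203 195]
[[214 194 179 206 217 213 193 166 126  83  60  59  63  66  74  90  96  89
   71]
 [215 199 179 199 215 216 199 168 134  93  62  59  65  63  68  75  79  77
   66]
 [218 205 180 190 215 218 202 171 141 102  66  63  66  64  59  67  73  70
   63]
 [217 207 180 185 212 218 207 177 149 107  68  63  65  64  61  64  66  69
   61]
 [216 213 190 183 209 219 210 186 154 112  75  59  65  64  62  65  69  67
   61]
 [215 216 199 183 203 218 215 193 154 118  82  61  63  65  62  68  67  69
   60]
 [212 217 204 181 196 216 218 197 160 128  92  67  69  75  70  68  69  65
   60]
 [209 219 205 181 187 213 217 200 165 135 105  73  74  87  82  73  69  65
   59]
 [209 216 212 185 184 209 217 208 173 141 111  78  79  96  98  83  75  70
   62]
 [203 215 213 193 182 207 218 212 183 146 116  88  80 102 117 100  86  73
   64]
 [196 214 216 199 181 199 216 215 192 154 128  97  81 105 127 116  96  81
   63]
 [189 212 217 204 179 191 214 218 199 157 130 105  87 104 128 119 106  82
   61]
 [186 210 218 209 183 184 211 217 201 163 132 114  94 105 122 119 106  83
   58]
 [186 20
[... 776 characters left out ...]
 128 126 127 126 124 131 161 201 215
  208]
 [128 127 129 128 130 138 137 136 137 140 139 140 140 135 136 157 196 213
  211]
 [136 134 136 138 140 139 140 140 140 136 141 140 140 136 132 149 184 210
  214]
 [119 123 126 126 129 129 127 121 118 116 118 119 119 114 115 128 169 206
  215]
 [ 85  89  94  99  95 100  95  89  85  81  84  85  83  84  87 105 153 201
  216]
 [ 52  54  65  67  66  67  64  60  58  55  56  55  55  55  60  84 141 194
  215]
 [ 43  46  49  46  48  46  42  50  45  47  46  45  41  46  43  72 127 180
  212]
 [ 42  43  45  40  44  44  44  45  44  39  37  38  43  44  45  61 108 166
  207]]
shift before turn [-12.77  -1.05   2.58] after turn [-6.27 11.17  2.58] turn 9.51 t 58.1
```

Call:
carry_out:
  moves:
    - {"x":0,"y":-0.3,"z":-0.9,"turn":0}
    - {"x":-0.3,"y":-0.3,"z":-0.9,"turn":0}
    - {"x":-0.8,"y":0,"z":0,"turn":0}
    - {"x":-1,"y":0,"z":0,"turn":0}
    - {"x":-1,"y":0,"z":0,"turn":0}
    - {"x":-1,"y":0,"z":0,"turn":0}
    - {"x":-1,"y":0,"z":0,"turn":0}
    - {"x":-1,"y":0,"z":0,"turn":0}
  grip: 0.45

```text
time_s: 59.12
tool_pos: [0.3775, -0.1377, 0.4167]
tcp_rot: [-2.201, -2.234, 0.003]
force: [0.1, -0.7, 1.1]
finger_gap: 0.451
finger_force: 0.0
```

Call:
carry_out:
  moves:
    - {"x":-1,"y":0,"z":0,"turn":0}
    - {"x":-1,"y":0,"z":0,"turn":0}
    - {"x":-1,"y":0,"z":0,"turn":0}
    - {"x":-1,"y":0,"z":0,"turn":0}
    - {"x":-1,"y":0,"z":0,"turn":0}
    - {"x":-0.7,"y":-0.2,"z":0,"turn":0}
    - {"x":-0.5,"y":-0.2,"z":0.3,"turn":0}
    - {"x":0,"y":0,"z":0.5,"turn":0.8}

```text
time_s: 60.12
tool_pos: [0.361, -0.4486, 0.3752]
tcp_rot: [-2.311, -2.12, 0.001]
force: [0.9, 0.1, 0.0]
finger_gap: 0.449
finger_force: 0.0
```

Call:
carry_out:
  moves:
    - {"x":0,"y":0,"z":0.5,"turn":1}
    - {"x":0,"y":0,"z":0.6,"turn":1}
    - {"x":0,"y":0,"z":0.6,"turn":1}
    - {"x":0,"y":0,"z":0.6,"turn":1}
    - {"x":0,"y":0,"z":0.6,"turn":1}
    - {"x":0,"y":0,"z":0.6,"turn":1}
    - {"x":0,"y":0,"z":0.2,"turn":1}
    - {"x":0,"y":0,"z":0,"turn":0.5}

```text
time_s: 61.12
tool_pos: [0.3609, -0.445, 0.1898]
tcp_rot: [-3.001, -0.907, 0.006]
force: [-0.1, -0.2, 0.7]
finger_gap: 0.451
finger_force: 0.0
```

Call:
carry_out:
  moves:
    - {"x":0,"y":0,"z":0,"turn":0}
    - {"x":0,"y":0,"z":0,"turn":0}
    - {"x":0,"y":0,"z":0,"turn":0}

```text
time_s: 61.5
tool_pos: [0.3612, -0.4466, 0.1928]
tcp_rot: [-3.005, -0.912, 0.004]
force: [0.4, 0.7, 0.8]
finger_gap: 0.451
finger_force: 0.0
```

```bash
python3 w.py w12; python3 bars.py w12; python3 -c "
from h import *
go((.435,-.3905,.1),.597);print(robot.get_obs()['joint_positions'].round(2))"
```

```text
[ 0.3612 -0.4466  0.1928] 0.589
rail c [ 0.4864 -0.5223] LxW 0.0779 0.0199 az 45.81 px [385. 116.]
dark c [ 0.4896 -0.5285] LxW 0.0583 0.0096 az 45.74 px [379. 118.]
silver c [ 0.3094 -0.4367] LxW 0.0764 0.0248 az 123.87 px [220. 205.]
silver c [ 0.2333 -0.271 ] LxW 0.1608 0.0084 az 90.2 px [ 62. 178.]
silver c [ 0.4042 -0.3749] LxW 0.0735 0.0223 az 31.71 px [220. 104.]
shift before turn [ 1.85 -0.11  1.86] after turn [ 1.85 -0.1   1.86] turn -0.07 t 61.5
[ 1.09  0.26 -0.33  1.62  0.09  1.27 -0.24]
```

```bash
python3 -c "
from h import *
import pickle
go((.4045,-.3753,.09),.553)
o,f=pickle.load(open('w3.pkl','rb'));print(proj(f,[(.4045,-.3753,.01)],o)*1.5625)"
```

```text
shift before turn [ 1.51 -0.71  2.06] after turn [ 1.49 -0.76  2.06] turn 0.3 t 61.5
[[345.70031934 207.51057933]]
```

Call:
carry_out:
  moves:
    - {"x":0,"y":0,"z":0,"turn":0.3}
    - {"x":0.5,"y":-0.26,"z":0.3,"turn":0}
    - {"x":0.5,"y":-0.25,"z":0.5,"turn":0}
    - {"x":0.49,"y":-0.25,"z":0.6,"turn":0}
    - {"x":0,"y":0,"z":0.6,"turn":0}
    - {"x":0,"y":0,"z":0,"turn":0}
    - {"x":0,"y":0,"z":0,"turn":0}
  grip: 0.36

```text
time_s: 62.42
tool_pos: [0.4046, -0.3761, 0.0942]
tcp_rot: [-3.023, -0.855, 0.003]
force: [-0.2, 0.2, 0.1]
finger_gap: 0.359
finger_force: 0.0
```

```bash
cat > hover.py <<'E'
from h import *
import pickle
o=robot.get_obs();f=robot.grab_frame("wrist");pickle.dump((o,f),open("hv.pkl","wb"))
H,S,V=cv2.split(cv2.cvtColor(f["img"],cv2.COLOR_RGB2HSV)); T=R.from_rotvec(o["tcp_rot"]).as_matrix()
tl=lambda uv,z:((plane(f,uv,z,o)-o["tool_pos"])@T)
print(o["tool_pos"].round(4),round(yaw(o),3))
for r in (145,160,175,190,205):
    x=tl((252,r),.012)[0,0]; print(r,"x=%.3f"%x,"cable(dark) y:",[ "%.3f"%tl((c,r),.005)[0,1] for c in range(100,400) if V[r,c]<70][:40:4], "bright:",["%.3f"%v for v in (lambda a:(tl((a.min(),r),.015)[0,1],tl((a.max(),r),.015)[0,1]) if len(a) else ())(np.where((S[r,180:330]<35)&(V[r,180:330]>175))[0]+180)])
E
python3 hover.py
```

```text
[ 0.4046 -0.3761  0.0942] 0.551
145 x=0.044 cable(dark) y: ['-0.053', '-0.050', '-0.047'] bright: []
160 x=0.032 cable(dark) y: ['-0.050', '-0.046', '-0.043'] bright: ['-0.009', '0.009']
175 x=0.019 cable(dark) y: ['-0.045', '-0.042', '-0.038'] bright: ['-0.010', '0.009']
190 x=0.007 cable(dark) y: ['-0.041', '-0.037', '-0.034'] bright: ['-0.010', '0.010']
205 x=-0.007 cable(dark) y: ['-0.035', '-0.032', '-0.028'] bright: ['-0.010', '0.010']
```

Call:
carry_out:
  moves:
    - {"x":0.12,"y":0,"z":0.3,"turn":0}
    - {"x":0,"y":0,"z":0.5,"turn":0}
    - {"x":0,"y":0,"z":0.5,"turn":0}
    - {"x":0,"y":0,"z":0.3,"turn":0}
    - {"x":0,"y":0,"z":0.05,"turn":0}
    - {"x":0,"y":0,"z":0,"turn":0}
    - {"x":0,"y":0,"z":0,"turn":0}
  grip: 0.31

```text
time_s: 63.35
tool_pos: [0.4097, -0.3725, 0.0113]
tcp_rot: [3.023, 0.856, -0.003]
force: [0.2, -0.2, 0.4]
finger_gap: 0.31
finger_force: 0.0
```

Call:
carry_out:
  moves:
    - {"x":0,"y":0,"z":0,"turn":0}
    - {"x":0,"y":0,"z":0,"turn":0}
    - {"x":0,"y":0,"z":0,"turn":0}
    - {"x":0,"y":0,"z":0,"turn":0}
    - {"x":0,"y":0,"z":0,"turn":0}
  grip: 0
  force: 40

```text
time_s: 63.98
tool_pos: [0.4095, -0.3723, 0.0109]
tcp_rot: [-3.022, -0.856, 0.003]
force: [-0.8, 0.7, 6.3]
finger_gap: 0.223
finger_force: 40.0
```

Call:
carry_out:
  moves:
    - {"x":0,"y":0,"z":-0.3,"turn":0}
    - {"x":0,"y":0,"z":-0.7,"turn":0}
    - {"x":0,"y":0,"z":-0.8,"turn":0}
    - {"x":0,"y":0,"z":0,"turn":0}
    - {"x":0,"y":0,"z":0,"turn":0}

```text
time_s: 64.6
tool_pos: [0.4092, -0.372, 0.1004]
tcp_rot: [-3.021, -0.856, 0.004]
force: [-0.7, 0.3, -0.4]
finger_gap: 0.226
finger_force: 40.0
```

```bash
python3 - <<'E'
from h import *
o=robot.get_obs();f=robot.grab_frame("wrist");g=cv2.cvtColor(f["img"],cv2.COLOR_RGB2GRAY)
print(o["tool_pos"].round(4),o["finger_gap"],yaw(o))
T=R.from_rotvec(o["tcp_rot"]).as_matrix()
print([(r,int(g[r,246]),int(g[r,252]),int(g[r,258])) for r in range(140,215,2)])
for r in range(145,205,10): print(r,((plane(f,(252,r),o["tool_pos"][2]-.004,o)-o["tool_pos"])@T).round(4))
go((.38,-.4,.42),1.591)
E
```

```text
[ 0.4092 -0.372   0.1004] 0.22635040968329748 0.5521870697015759
[(140, 134, 123, 120), (142, 134, 125, 122), (144, 131, 124, 123), (146, 127, 122, 124), (148, 126, 122, 123), (150, 125, 120, 121), (152, 121, 120, 120), (154, 120, 120, 118), (156, 121, 122, 123), (158, 122, 122, 125), (160, 124, 122, 124), (162, 124, 122, 123), (164, 124, 122, 122), (166, 125, 122, 121), (168, 125, 123, 120), (170, 123, 124, 121), (172, 125, 126, 123), (174, 128, 129, 120), (176, 131, 127, 122), (178, 136, 125, 123), (180, 132, 122, 120), (182, 123, 124, 126), (184, 195, 199, 202), (186, 201, 195, 206), (188, 202, 94, 207), (190, 192, 63, 198), (192, 178, 84, 173), (194, 179, 83, 166), (196, 194, 58, 198), (198, 202, 119, 206), (200, 200, 200, 206), (202, 198, 195, 204), (204, 188, 139, 198), (206, 188, 125, 198), (208, 187, 125, 199), (210, 186, 118, 198), (212, 184, 113, 198), (214, 183, 163, 198)]
145 [[0.053  0.0005 0.0039]]
155 [[0.0475 0.0005 0.0039]]
165 [[0.0419 0.0005 0.0039]]
175 [[0.0362 0.0005 0.0039]]
185 [[0.0304 0.0005 0.0039]]
195 [[0.0246 0.0005 0.0039]]
shift before turn [-0.79  0.18 -6.41] after turn [-0.55 -0.59 -6.41] turn -8.66 t 64.7
```

Call:
carry_out:
  moves:
    - {"x":-0.3,"y":0,"z":-0.8,"turn":0}
    - {"x":-0.3,"y":0,"z":-0.9,"turn":0}
    - {"x":-0.2,"y":0,"z":-0.9,"turn":-0.8}
    - {"x":0,"y":0,"z":-0.9,"turn":-0.9}
    - {"x":0,"y":0,"z":-0.9,"turn":-0.9}
    - {"x":0,"y":0,"z":-0.9,"turn":-0.9}
    - {"x":0,"y":0,"z":-0.9,"turn":-0.9}
    - {"x":0,"y":0,"z":-0.2,"turn":-0.9}

```text
time_s: 65.65
tool_pos: [0.3768, -0.3935, 0.4224]
tcp_rot: [2.6, 1.763, -0.002]
force: [-0.4, 0.4, -1.7]
finger_gap: 0.223
finger_force: 40.0
```

Call:
carry_out:
  moves:
    - {"x":0,"y":0,"z":0,"turn":-1}
    - {"x":0,"y":0,"z":0,"turn":-1}
    - {"x":0,"y":0,"z":0,"turn":-1}
    - {"x":0,"y":0,"z":0,"turn":-0.36}
    - {"x":0,"y":0,"z":0,"turn":0}

```text
time_s: 66.28
tool_pos: [0.3762, -0.3933, 0.4194]
tcp_rot: [-2.196, -2.241, 0.002]
force: [-0.2, 0.4, -0.7]
finger_gap: 0.226
finger_force: 40.0
```

```bash
python3 bay.py -.03 -.0463 .13 1.591;python3 -c "
from h import *
o=robot.get_obs();print(o['finger_gap'],o['tool_pos'],o['joint_positions'].round(2))"
```

```text
[0.4709 0.2971]
shift before turn [13.77  2.17  5.79] after turn [13.77  2.17  5.79] turn 0.0 t 66.3
0.22554114414144472 [ 0.37617259 -0.39326837  0.41940482] [ 1.09  0.16 -0.43  1.28  0.07  1.72  0.69]
```

Call:
carry_out:
  moves:
    - {"x":0.6,"y":0,"z":0,"turn":0}
    - {"x":1,"y":0,"z":0,"turn":0}
    - {"x":1,"y":0,"z":0,"turn":0}
    - {"x":1,"y":0,"z":0,"turn":0}
    - {"x":1,"y":0,"z":0,"turn":0}
    - {"x":1,"y":0,"z":0,"turn":0}
    - {"x":1,"y":0,"z":0,"turn":0}
    - {"x":1,"y":0,"z":0,"turn":0}

```text
time_s: 67.28
tool_pos: [0.3681, -0.0116, 0.4203]
tcp_rot: [-2.198, -2.241, 0.003]
force: [0.0, -0.5, -0.1]
finger_gap: 0.226
finger_force: 40.0
```

Call:
carry_out:
  moves:
    - {"x":1,"y":0,"z":0,"turn":0}
    - {"x":1,"y":0,"z":0,"turn":0}
    - {"x":1,"y":0,"z":0,"turn":0}
    - {"x":1,"y":0.3,"z":0,"turn":0}
    - {"x":1,"y":0.6,"z":0.2,"turn":0}
    - {"x":0.8,"y":0.7,"z":0.5,"turn":0}
    - {"x":0.37,"y":0.57,"z":0.8,"turn":0}
    - {"x":0,"y":0,"z":1,"turn":0}

```text
time_s: 68.28
tool_pos: [0.436, 0.2461, 0.304]
tcp_rot: [-2.183, -2.245, 0.06]
force: [-0.9, -0.2, -0.2]
finger_gap: 0.223
finger_force: 40.0
```

Call:
carry_out:
  moves:
    - {"x":0,"y":0,"z":1,"turn":0}
    - {"x":0,"y":0,"z":1,"turn":0}
    - {"x":0,"y":0,"z":1,"turn":0}
    - {"x":0,"y":0,"z":0.2,"turn":0}
    - {"x":0,"y":0,"z":0,"turn":0}
    - {"x":0,"y":0,"z":0,"turn":0}

```text
time_s: 69.03
tool_pos: [0.4324, 0.2398, 0.1489]
tcp_rot: [-2.194, -2.247, 0.057]
force: [-0.3, 0.2, -0.3]
finger_gap: 0.222
finger_force: 40.0
```

```bash
python3 bay.py -.03 -.0463 .0155 1.591;python3 -c "
from h import *
o=robot.get_obs();print(o['finger_gap'],o['tool_pos'],o['joint_positions'].round(2))"
```

```text
[0.4709 0.2971]
shift before turn [1.13 0.8  2.67] after turn [1.13 0.79 2.67] turn 0.03 t 69.0
0.22238268056659624 [0.43240922 0.2398226  0.14886903] [ 0.48  0.39 -1.27  1.82  0.39  1.27 -0.88]
```

Call:
carry_out:
  moves:
    - {"x":0.3,"y":0.3,"z":0,"turn":0}
    - {"x":0.4,"y":0.3,"z":0,"turn":0}
    - {"x":0.4,"y":0.2,"z":0,"turn":0}
    - {"x":0,"y":0,"z":0,"turn":0}
    - {"x":0,"y":0,"z":0,"turn":0}
    - {"x":0,"y":0,"z":0,"turn":0}

```text
time_s: 69.78
tool_pos: [0.4703, 0.2943, 0.145]
tcp_rot: [-2.194, -2.246, 0.06]
force: [-0.1, 0.6, -0.7]
finger_gap: 0.228
finger_force: 40.0
```

```bash
python3 bay.py -.03 -.0463 .0155 1.591;python3 -c "
from h import *
o=robot.get_obs();print(o['finger_gap'],o['tool_pos'],o['joint_positions'].round(2));print(R.from_rotvec(o['tcp_rot']).as_matrix().round(3))"
```

```text
[0.4709 0.2971]
shift before turn [0.06 0.01 2.59] after turn [0.06 0.01 2.59] turn 0.03 t 69.8
0.22766913413034687 [0.47034368 0.29428452 0.1449598 ] [ 0.26  0.53 -1.17  1.67  0.49  1.32 -0.98]
[[-0.024  0.999 -0.028]
 [ 0.999  0.023 -0.027]
 [-0.026 -0.028 -0.999]]
```

Call:
carry_out:
  moves:
    - {"x":0.06,"y":0.02,"z":0.4,"turn":0}
    - {"x":0.02,"y":0.01,"z":0.5,"turn":0}
    - {"x":0.02,"y":0.01,"z":0.5,"turn":0}
    - {"x":0.02,"y":0.01,"z":0.5,"turn":0}
    - {"x":0,"y":0,"z":0.4,"turn":0}
    - {"x":0,"y":0,"z":0.2,"turn":0}
    - {"x":0,"y":0,"z":0,"turn":0}
    - {"x":0,"y":0,"z":0,"turn":0}

```text
time_s: 70.78
tool_pos: [0.4693, 0.2981, 0.0201]
tcp_rot: [-2.193, -2.246, 0.059]
force: [1.0, 0.2, -0.7]
finger_gap: 0.221
finger_force: 40.0
```

```bash
python3 bay.py -.03 -.0463 .0155 1.591
```

```text
[0.4709 0.2971]
shift before turn [-0.02  0.03  0.09] after turn [-0.02  0.03  0.09] turn 0.04 t 70.8
```

Call:
carry_out:
  moves:
    - {"x":0,"y":0,"z":0.06,"turn":0}
    - {"x":0,"y":0,"z":0.02,"turn":0}
    - {"x":0,"y":0,"z":0,"turn":0}

```text
time_s: 71.15
tool_pos: [0.469, 0.2977, 0.0157]
tcp_rot: [-2.193, -2.246, 0.06]
force: [-0.4, -1.8, 3.3]
finger_gap: 0.226
finger_force: 40.0
```

Call:
carry_out:
  moves:
    - {"x":0,"y":0,"z":0,"turn":0}
    - {"x":0,"y":0,"z":0,"turn":0}
    - {"x":0,"y":0,"z":0,"turn":0}
    - {"x":0,"y":0,"z":0,"turn":0}
    - {"x":0,"y":0,"z":-0.2,"turn":0}
    - {"x":0,"y":0,"z":-0.5,"turn":0}
    - {"x":0,"y":0,"z":-0.7,"turn":0}
    - {"x":0,"y":0,"z":-0.7,"turn":0}
  grip: 0.33

```text
time_s: 72.15
tool_pos: [0.4716, 0.3006, 0.122]
tcp_rot: [-2.192, -2.247, 0.06]
force: [0.4, -0.2, 0.3]
finger_gap: 0.332
finger_force: 0.0
```

Call:
carry_out:
  moves:
    - {"x":0,"y":0,"z":-0.5,"turn":0}
    - {"x":0,"y":0,"z":0,"turn":0}
    - {"x":0,"y":0,"z":0,"turn":0}

```text
time_s: 72.53
tool_pos: [0.4723, 0.3008, 0.1449]
tcp_rot: [-2.193, -2.246, 0.061]
force: [0.0, 0.1, -0.8]
finger_gap: 0.327
finger_force: 0.0
```

```bash
python3 chk.py; python3 -c "
from h import *
go((.4,.2,.42),1.591);print(robot.get_obs()['joint_positions'].round(2))"
```

```text
[0.4723 0.3008 0.1449]
[275, 0, 32, 131, 3326] tote x' -0.009..0.014 y' 0.005..0.113
shift before turn [-1.98 -1.49 -5.51] after turn [-1.98 -1.48 -5.51] turn 0.04 t 72.6
[ 0.24  0.54 -1.16  1.66  0.5   1.33 -0.99]
```

Call:
carry_out:
  moves:
    - {"x":-0.2,"y":-0.2,"z":-0.6,"turn":0}
    - {"x":-0.2,"y":-0.2,"z":-0.7,"turn":0}
    - {"x":-0.2,"y":-0.2,"z":-0.7,"turn":0}
    - {"x":-0.2,"y":-0.2,"z":-0.7,"turn":0}
    - {"x":-0.2,"y":-0.2,"z":-0.7,"turn":0}
    - {"x":-0.2,"y":-0.2,"z":-0.7,"turn":0}
    - {"x":-0.2,"y":-0.2,"z":-0.7,"turn":0}
    - {"x":-0.3,"y":-0.1,"z":-0.6,"turn":0}

```text
time_s: 73.58
tool_pos: [0.4066, 0.2214, 0.42]
tcp_rot: [-2.192, -2.247, 0.062]
force: [0.4, -0.8, -0.1]
finger_gap: 0.328
finger_force: 0.0
```

Call:
carry_out:
  moves:
    - {"x":-0.7,"y":-0.1,"z":-0.3,"turn":0}
    - {"x":-0.9,"y":-0.1,"z":0,"turn":0}
    - {"x":-0.9,"y":0,"z":0,"turn":0}
    - {"x":-0.9,"y":0,"z":0,"turn":0}
    - {"x":-0.9,"y":0,"z":0,"turn":0}
    - {"x":-0.9,"y":0,"z":0,"turn":0}
    - {"x":-0.9,"y":0,"z":0,"turn":0}
    - {"x":-0.9,"y":0,"z":0,"turn":0}

```text
time_s: 74.58
tool_pos: [0.406, -0.1297, 0.4429]
tcp_rot: [-2.192, -2.245, 0.061]
force: [0.1, 0.2, 0.8]
finger_gap: 0.331
finger_force: 0.0
```

```bash
python3 -c "
from h import *
go((.43,-.46,.30),.801);o=robot.get_obs();print(o['joint_positions'].round(2),o['tool_pos'],R.from_rotvec(o['tcp_rot']).as_matrix()[:,2])"
```

```text
shift before turn [-6.62  0.32  2.86] after turn [-4.41  4.94  2.86] turn 6.62 t 74.6
[ 1.1  -0.11 -0.82  1.46 -0.04  1.77  0.3 ] [ 0.40596898 -0.12970533  0.44293391] [-0.02950879 -0.02587864 -0.99922947]
```

Call:
carry_out:
  moves:
    - {"x":-0.9,"y":0,"z":0,"turn":0}
    - {"x":-0.9,"y":0,"z":0,"turn":0}
    - {"x":-0.9,"y":0,"z":0,"turn":0}
    - {"x":-0.9,"y":0,"z":0,"turn":0}
    - {"x":-0.9,"y":0,"z":0,"turn":0}
    - {"x":-0.9,"y":0,"z":0,"turn":0}
    - {"x":-0.9,"y":0,"z":0,"turn":0}
    - {"x":-0.9,"y":0,"z":0.3,"turn":0}

```text
time_s: 75.58
tool_pos: [0.4148, -0.4899, 0.4373]
tcp_rot: [-2.193, -2.246, 0.061]
force: [0.1, -0.3, -0.6]
finger_gap: 0.325
finger_force: 0.0
```

Call:
carry_out:
  moves:
    - {"x":0,"y":0,"z":0.5,"turn":0.8}
    - {"x":0,"y":0,"z":0.5,"turn":0.8}
    - {"x":0,"y":0,"z":0.5,"turn":0.85}
    - {"x":0,"y":0,"z":0.5,"turn":0.85}
    - {"x":0,"y":0,"z":0.6,"turn":0.85}
    - {"x":0,"y":0,"z":0.6,"turn":0.85}
    - {"x":0,"y":0,"z":0.6,"turn":0.85}
    - {"x":0,"y":0,"z":0.4,"turn":0.77}

```text
time_s: 76.58
tool_pos: [0.4079, -0.4933, 0.2252]
tcp_rot: [2.885, 1.216, -0.059]
force: [0.1, -0.2, 0.0]
finger_gap: 0.333
finger_force: 0.0
```

```bash
python3 -c "
from h import *
go((.4902,-.5254,.12),.801);o=robot.get_obs();print(o['joint_positions'].round(2),o['tool_pos'],R.from_rotvec(o['tcp_rot']).as_matrix()[:,2])"; python3 w.py w13; python3 bars.py w13
```

```text
shift before turn [0.69 1.63 2.1 ] after turn [0.68 1.63 2.1 ] turn -0.03 t 76.6
[ 1.17  0.41 -0.52  1.39  0.24  1.4  -0.13] [ 0.40793394 -0.49332719  0.22516114] [-0.03064341 -0.02379738 -0.99924705]
[ 0.4079 -0.4933  0.2252] 0.798
rail c [ 0.6032 -0.6979] LxW 0.0736 0.0154 az 25.96 px [498. 175.]
rail c [ 0.5982 -0.6675] LxW 0.0848 0.0154 az 13.45 px [480. 160.]
rail c [ 0.4885 -0.5241] LxW 0.0772 0.0153 az 45.81 px [324. 135.]
dark c [ 0.6563 -0.5417] LxW 0.0913 0.0172 az 74.15 px [443.  37.]
silver c [ 0.2342 -0.3328] LxW 0.1883 0.0094 az 90.51 px [ 61. 163.]
```

```bash
cat >> h.py <<'E'
def go(P,y=None,o=None):
    "shift in the present tool axes, units; then turn"
    o=o or robot.get_obs(); m=R.from_rotvec(o["tcp_rot"]).as_matrix(); t=0 if y is None else (y-yaw(o)+np.pi)%(2*np.pi)-np.pi
    print("shift",(m.T@(np.array(P)-o["tool_pos"])/.05).round(2),"then turn",round(-t/.12,2),"t",round(o["time_s"],1))
E
python3 -c "
from h import *
go((.4902,-.5254,.12),.801)
go((.4902,-.5254,.029),.801)"
```

```text
shift [0.78 1.66 2.01] then turn -0.06 t 76.6
shift [0.85 1.67 3.83] then turn -0.06 t 76.6
```

Call:
carry_out:
  moves:
    - {"x":0.25,"y":0.5,"z":0.2,"turn":0}
    - {"x":0.3,"y":0.6,"z":0.5,"turn":0}
    - {"x":0.23,"y":0.56,"z":0.6,"turn":0}
    - {"x":0,"y":0,"z":0.7,"turn":0}
    - {"x":0,"y":0,"z":0,"turn":0}
    - {"x":0,"y":0,"z":0,"turn":0}

```text
time_s: 77.38
tool_pos: [0.4928, -0.5267, 0.128]
tcp_rot: [2.879, 1.219, -0.056]
force: [-0.7, -0.3, 0.9]
finger_gap: 0.326
finger_force: 0.0
```

```bash
python3 -c "
from h import *
go((.4902,-.5254,.029),.801)"; python3 w.py w14; python3 bars.py w14
```

```text
shift [ 0.06 -0.05  1.98] then turn -0.0 t 77.4
[ 0.4928 -0.5267  0.128 ] 0.801
rail c [ 0.6252 -0.6587] LxW 0.0502 0.0099 az 3.11 px [473. 196.]
rail c [ 0.4992 -0.5175] LxW 0.0602 0.0103 az 45.97 px [249. 180.]
dark c [ 0.387  -0.3608] LxW 0.1537 0.0202 az 63.11 px [ 35. 126.]
dark c [ 0.659  -0.5365] LxW 0.1027 0.0168 az 73.17 px [401.  54.]
dark c [ 0.48   -0.3113] LxW 0.0538 0.0099 az 135.93 px [52.  5.]
silver c [ 0.5055 -0.511 ] LxW 0.1039 0.025 az 45.79 px [249. 161.]
silver c [ 0.6216 -0.5638] LxW 0.0748 0.0038 az 98.01 px [385. 113.]
```

Call:
carry_out:
  moves:
    - {"x":0.06,"y":-0.05,"z":0.5,"turn":0}
    - {"x":0,"y":0,"z":0.6,"turn":0}
    - {"x":0,"y":0,"z":0.5,"turn":0}
    - {"x":0,"y":0,"z":0.3,"turn":0}
    - {"x":0,"y":0,"z":0.06,"turn":0}
    - {"x":0,"y":0,"z":0,"turn":0}
    - {"x":0,"y":0,"z":0,"turn":0}

```text
time_s: 78.3
tool_pos: [0.4907, -0.5254, 0.0297]
tcp_rot: [2.879, 1.218, -0.056]
force: [0.7, 0.6, 0.7]
finger_gap: 0.327
finger_force: 0.0
```

Call:
carry_out:
  moves:
    - {"x":0,"y":0,"z":0,"turn":0}
    - {"x":0,"y":0,"z":0,"turn":0}
    - {"x":0,"y":0,"z":0,"turn":0}
    - {"x":0,"y":0,"z":0,"turn":0}
    - {"x":0,"y":0,"z":0,"turn":0}
  grip: 0
  force: 50

```text
time_s: 78.92
tool_pos: [0.4902, -0.5251, 0.0286]
tcp_rot: [2.88, 1.219, -0.057]
force: [0.2, 0.8, 2.5]
finger_gap: 0.131
finger_force: 50.0
```

Call:
carry_out:
  moves:
    - {"x":0,"y":0,"z":-0.2,"turn":0}
    - {"x":0,"y":0,"z":-0.6,"turn":0}
    - {"x":0,"y":0,"z":-0.8,"turn":0}
    - {"x":0,"y":0,"z":0,"turn":0}
    - {"x":0,"y":0,"z":0,"turn":0}

```text
time_s: 79.55
tool_pos: [0.492, -0.5227, 0.1077]
tcp_rot: [2.881, 1.219, -0.058]
force: [-0.6, -0.4, -2.9]
finger_gap: 0.132
finger_force: 50.0
```

```bash
python3 - <<'E'
from h import *
o=robot.get_obs();f=robot.grab_frame("wrist");H,S,V=cv2.split(cv2.cvtColor(f["img"],cv2.COLOR_RGB2HSV))
T=R.from_rotvec(o["tcp_rot"]).as_matrix();print(T.round(3))
print([(r,int(V[r,235]),int(V[r,240])) for r in range(90,140,2)])
b=np.where(((H>105)&(H<125)&(S>140))[100:214,200:300]);print("rail rows",b[0].min()+100,"cols",b[1].min()+200,b[1].max()+200)
for r in range(90,140,8): d=np.array([0,-(r-f["cy"])/f["fy"],-1.])@f["T_tool_cam"][:3,:3].T;t=f["T_tool_cam"][:3,3];print(r,(t+d*((.0187-t[2])/d[2])).round(4)[:2])
go((.42,-.46,.43),1.591)
E
```

```text
[[ 0.696  0.718 -0.029]
 [ 0.717 -0.696 -0.026]
 [-0.039 -0.003 -0.999]]
[(90, 142, 143), (92, 141, 142), (94, 140, 137), (96, 134, 136), (98, 126, 136), (100, 122, 136), (102, 118, 129), (104, 126, 130), (106, 164, 167), (108, 167, 171), (110, 167, 171), (112, 167, 170), (114, 166, 170), (116, 165, 170), (118, 168, 170), (120, 167, 171), (122, 167, 170), (124, 166, 170), (126, 165, 169), (128, 165, 169), (130, 165, 169), (132, 165, 170), (134, 166, 169), (136, 165, 168), (138, 165, 168)]
rail rows 168 cols 242 263
90 [0.0821 0.0011]
98 [0.0777 0.0011]
106 [0.0733 0.0011]
114 [0.0688 0.0011]
122 [0.0643 0.0012]
130 [0.0597 0.0012]
138 [0.0551 0.0012]
shift [-0.35 -1.93 -6.44] then turn -6.59 t 79.6
```

Call:
carry_out:
  moves:
    - {"x":0,"y":0,"z":-0.7,"turn":-0.8}
    - {"x":0,"y":0,"z":-0.8,"turn":-0.8}
    - {"x":0,"y":0,"z":-0.8,"turn":-0.8}
    - {"x":0,"y":0,"z":-0.8,"turn":-0.85}
    - {"x":0,"y":0,"z":-0.8,"turn":-0.85}
    - {"x":0,"y":0,"z":-0.8,"turn":-0.85}
    - {"x":0,"y":0,"z":-0.8,"turn":-0.85}
    - {"x":0,"y":0,"z":-0.8,"turn":-0.79}

```text
time_s: 80.6
tool_pos: [0.501, -0.5147, 0.4229]
tcp_rot: [-2.192, -2.244, 0.061]
force: [0.3, -0.4, -1.7]
finger_gap: 0.132
finger_force: 50.0
```

Call:
carry_out:
  moves:
    - {"x":0.3,"y":-0.4,"z":0,"turn":0}
    - {"x":0.5,"y":-0.6,"z":0,"turn":0}
    - {"x":0.5,"y":-0.6,"z":0,"turn":0}
    - {"x":0.7,"y":-0.5,"z":0,"turn":0}
    - {"x":0.9,"y":0,"z":0,"turn":0}
    - {"x":0.9,"y":0,"z":0,"turn":0}
    - {"x":0.9,"y":0,"z":0,"turn":0}
    - {"x":0.9,"y":0,"z":0,"turn":0}

```text
time_s: 81.6
tool_pos: [0.3901, -0.2355, 0.4178]
tcp_rot: [-2.196, -2.241, 0.061]
force: [0.2, -0.3, -2.0]
finger_gap: 0.126
finger_force: 50.0
```

```bash
python3 -c "
from h import *
go((.39,.28,.43),1.591);o=robot.get_obs();print(o['joint_positions'].round(2),o['tool_pos'],o['finger_gap'],R.from_rotvec(o['tcp_rot']).as_matrix()[:,2])"
```

```text
shift [10.3  0.2 -0.5] then turn 0.0 t 81.6
[ 1.24 -0.04 -0.79  1.47  0.01  1.71  0.48] [ 0.39005039 -0.23549012  0.4178397 ] 0.12614876945803333 [-0.02978015 -0.02528016 -0.99923674]
```

Call:
carry_out:
  moves:
    - {"x":0.8,"y":0,"z":-0.2,"turn":0}
    - {"x":0.8,"y":0,"z":-0.2,"turn":0}
    - {"x":0.8,"y":0,"z":0,"turn":0}
    - {"x":0.8,"y":0,"z":0,"turn":0}
    - {"x":0.8,"y":0,"z":0,"turn":0}
    - {"x":0.8,"y":0,"z":0,"turn":0}
    - {"x":0.8,"y":0,"z":0,"turn":0}
    - {"x":0.8,"y":0,"z":0,"turn":0}

```text
time_s: 82.6
tool_pos: [0.384, 0.0847, 0.4299]
tcp_rot: [-2.196, -2.241, 0.062]
force: [0.5, -0.0, -2.2]
finger_gap: 0.132
finger_force: 50.0
```

Call:
carry_out:
  moves:
    - {"x":0.8,"y":0,"z":0,"turn":0}
    - {"x":0.8,"y":0.2,"z":0,"turn":0}
    - {"x":0.8,"y":0.4,"z":0,"turn":0}
    - {"x":0.7,"y":0.4,"z":0,"turn":0}
    - {"x":0.6,"y":0.4,"z":0,"turn":0}
    - {"x":0.5,"y":0.4,"z":0.2,"turn":0}
    - {"x":0,"y":0,"z":0,"turn":0}

```text
time_s: 83.48
tool_pos: [0.4214, 0.267, 0.4137]
tcp_rot: [2.188, 2.238, 0.015]
force: [-0.5, 0.4, -2.3]
finger_gap: 0.132
finger_force: 50.0
```

```bash
python3 bay.py .028 .0795 .13 1.591; python3 -c "
from h import *
o=robot.get_obs();print(o['joint_positions'].round(2),o['tool_pos'],o['finger_gap'],R.from_rotvec(o['tcp_rot']).as_matrix()[:,2])"
```

```text
[0.5264 0.424 ]
shift [3.1  2.09 5.7 ] then turn 0.02 t 83.5
[ 1.4  -0.5  -1.47  1.39 -0.51  1.77 -0.14] [0.42140976 0.26701812 0.41365779] 0.13227373015768773 [ 0.01504428 -0.00126801 -0.99988602]
```

Call:
carry_out:
  moves:
    - {"x":0,"y":0,"z":0.5,"turn":0}
    - {"x":0,"y":0,"z":0.6,"turn":0}
    - {"x":0,"y":0,"z":0.6,"turn":0}
    - {"x":0,"y":0,"z":0.6,"turn":0}
    - {"x":0,"y":0,"z":0.6,"turn":0}
    - {"x":0,"y":0,"z":0,"turn":0}

```text
time_s: 84.22
tool_pos: [0.4085, 0.2562, 0.2724]
tcp_rot: [2.187, 2.235, 0.039]
force: [0.4, 0.7, -1.7]
finger_gap: 0.132
finger_force: 50.0
```

```bash
python3 bay.py .029 .0795 .13 1.591; python3 -c "
from h import *
o=robot.get_obs();print(o['joint_positions'].round(2),o['tool_pos'],o['finger_gap'],R.from_rotvec(o['tcp_rot']).as_matrix()[:,2])
t=robot.grab_frame('top')
for p in((160,160),(152,157),(170,150)): print(plane(t,p,.02).round(3))"
```

```text
[0.5274 0.4241]
shift [3.28 2.37 2.94] then turn 0.01 t 84.2
[ 1.25 -0.5  -1.47  1.72 -0.5   1.46 -0.14] [0.4084667  0.25621539 0.27242054] 0.1319893610006094 [ 0.027537    0.00801233 -0.99958867]
[[0.646 0.393 0.02 ]]
[[0.658 0.425 0.02 ]]
[[0.688 0.354 0.02 ]]
```

Call:
carry_out:
  moves:
    - {"x":0.4,"y":0.35,"z":0,"turn":0}
    - {"x":0.5,"y":0.4,"z":0,"turn":0}
    - {"x":0.6,"y":0.4,"z":0,"turn":0}
    - {"x":0.6,"y":0.4,"z":0,"turn":0}
    - {"x":0.6,"y":0.4,"z":0,"turn":0}
    - {"x":0.4,"y":0.3,"z":0,"turn":0}
    - {"x":0,"y":0,"z":0,"turn":0}

```text
time_s: 85.15
tool_pos: [0.4155, 0.3372, 0.3195]
tcp_rot: [2.168, 2.217, 0.226]
force: [0.3, -1.1, -2.4]
finger_gap: 0.134
finger_force: 50.0
```

```bash
python3 bay.py .029 .0795 .06 1.591; python3 -c "
from h import *
o=robot.get_obs();print(o['joint_positions'].round(2),o['tool_pos'],o['finger_gap'],R.from_rotvec(o['tcp_rot']).as_matrix().round(3))"
```

```text
[0.5274 0.4241]
shift [1.27 1.59 5.55] then turn 0.06 t 85.2
[ 1.17 -0.5  -1.47  1.62 -0.54  1.44 -0.26] [0.41549862 0.33720474 0.31954482] 0.13434640354279462 [[-0.027  0.992  0.125]
 [ 0.997  0.017  0.081]
 [ 0.078  0.127 -0.989]]
```

Call:
carry_out:
  moves:
    - {"x":-0.5,"y":0,"z":-0.2,"turn":0}
    - {"x":-0.6,"y":0,"z":-0.2,"turn":0}
    - {"x":-0.6,"y":0,"z":-0.1,"turn":0}
    - {"x":-0.6,"y":0,"z":-0.1,"turn":0}
    - {"x":0,"y":0,"z":0,"turn":0}
    - {"x":0,"y":0,"z":0,"turn":0}

```text
time_s: 85.9
tool_pos: [0.4147, 0.2199, 0.3396]
tcp_rot: [2.169, 2.217, 0.225]
force: [0.5, -0.3, -1.8]
finger_gap: 0.135
finger_force: 50.0
```

```bash
cat > st.py <<'E'
from h import *
o=robot.get_obs();print(o['joint_positions'].round(2),o['tool_pos'].round(4),round(o['finger_gap'],3),"yaw",round(yaw(o),3));print(R.from_rotvec(o['tcp_rot']).as_matrix().round(3))
E
python3 st.py
```

```text
[ 1.02 -0.43 -1.18  1.72 -0.46  1.46 -0.11] [0.4147 0.2199 0.3396] 0.135 yaw 1.597
[[-0.026  0.992  0.124]
 [ 0.997  0.016  0.081]
 [ 0.078  0.125 -0.989]]
```

Call:
carry_out:
  moves:
    - {"x":0,"y":0.4,"z":0.3,"turn":0}
    - {"x":0,"y":0.5,"z":0.4,"turn":0}
    - {"x":0,"y":0.5,"z":0.4,"turn":0}
    - {"x":0,"y":0.5,"z":0.4,"turn":0}
    - {"x":0,"y":0.2,"z":0.3,"turn":0}
    - {"x":0,"y":0,"z":0,"turn":0}

```text
time_s: 86.65
tool_pos: [0.4912, 0.2132, 0.2755]
tcp_rot: [2.156, 2.204, 0.274]
force: [-0.8, -0.1, -2.5]
finger_gap: 0.132
finger_force: 50.0
```

```bash
python3 st.py
```

```text
[ 1.43 -0.5  -1.47  1.72 -0.6   1.33  0.06] [0.4912 0.2132 0.2755] 0.132 yaw 1.6
[[-0.029  0.987  0.157]
 [ 0.995  0.015  0.094]
 [ 0.09   0.159 -0.983]]
```

Call:
carry_out:
  moves:
    - {"x":0,"y":-0.4,"z":-0.4,"turn":0}
    - {"x":0,"y":-0.5,"z":-0.4,"turn":0}
    - {"x":0,"y":-0.5,"z":-0.4,"turn":0}
    - {"x":0,"y":-0.3,"z":-0.6,"turn":0}
    - {"x":-0.3,"y":0,"z":-0.6,"turn":0}
    - {"x":-0.5,"y":0,"z":-0.6,"turn":0}
    - {"x":-0.6,"y":0,"z":-0.4,"turn":0}
    - {"x":0,"y":0,"z":0,"turn":0}

```text
time_s: 87.65
tool_pos: [0.3833, 0.1248, 0.4246]
tcp_rot: [2.157, 2.201, 0.278]
force: [-0.4, 1.8, -3.0]
finger_gap: 0.136
finger_force: 50.0
```

```bash
python3 st.py
```

```text
[ 0.88 -0.47 -0.8   1.68 -0.44  1.63  0.07] [0.3833 0.1248 0.4246] 0.136 yaw 1.599
[[-0.028  0.987  0.159]
 [ 0.995  0.013  0.095]
 [ 0.091  0.161 -0.983]]
```

Call:
carry_out:
  moves:
    - {"x":-0.7,"y":0.1,"z":-0.2,"turn":0}
    - {"x":-0.8,"y":0.1,"z":-0.1,"turn":0}
    - {"x":-0.8,"y":0.1,"z":-0.1,"turn":0}
    - {"x":-0.8,"y":0.1,"z":-0.1,"turn":0}
    - {"x":-0.8,"y":0,"z":-0.1,"turn":0}
    - {"x":-0.8,"y":0,"z":-0.1,"turn":0}
    - {"x":-0.8,"y":0,"z":-0.1,"turn":0}
    - {"x":-0.8,"y":0,"z":-0.1,"turn":0}

```text
time_s: 88.65
tool_pos: [0.4055, -0.1916, 0.4424]
tcp_rot: [2.154, 2.205, 0.276]
force: [0.8, -0.1, -0.9]
finger_gap: 0.133
finger_force: 50.0
```

```bash
python3 st.py
```

```text
[ 1.01 -0.14 -0.47  1.52 -0.23  1.65  0.54] [ 0.4055 -0.1916  0.4424] 0.133 yaw 1.602
[[-0.031  0.987  0.158]
 [ 0.995  0.016  0.095]
 [ 0.091  0.16  -0.983]]
```

Call:
carry_out:
  moves:
    - {"x":-0.7,"y":0.2,"z":-0.1,"turn":0}
    - {"x":-0.8,"y":0.4,"z":-0.1,"turn":0}
    - {"x":-0.8,"y":0.5,"z":-0.1,"turn":0}
    - {"x":-0.8,"y":0.5,"z":-0.1,"turn":0}
    - {"x":-0.8,"y":0.4,"z":0,"turn":0}
    - {"x":0,"y":0,"z":0,"turn":0}

```text
time_s: 89.4
tool_pos: [0.5076, -0.3879, 0.4566]
tcp_rot: [2.16, 2.205, 0.279]
force: [-0.3, 0.2, -2.7]
finger_gap: 0.135
finger_force: 50.0
```

```bash
python3 st.py
```

```text
[ 0.96  0.35 -0.44  0.98 -0.02  1.75  0.57] [ 0.5076 -0.3879  0.4566] 0.135 yaw 1.599
[[-0.028  0.987  0.155]
 [ 0.995  0.013  0.099]
 [ 0.095  0.157 -0.983]]
```

Call:
carry_out:
  moves:
    - {"x":0.5,"y":-0.25,"z":0,"turn":0}
    - {"x":0.7,"y":-0.3,"z":0.05,"turn":0}
    - {"x":0.8,"y":-0.3,"z":0.05,"turn":0}
    - {"x":0.8,"y":-0.3,"z":0.05,"turn":0}
    - {"x":0.8,"y":-0.2,"z":0.1,"turn":0}
    - {"x":0.8,"y":0,"z":0.1,"turn":0}
    - {"x":0.8,"y":0,"z":0.1,"turn":0}
    - {"x":0.8,"y":0,"z":0.1,"turn":0}

```text
time_s: 90.4
tool_pos: [0.4349, -0.0828, 0.4498]
tcp_rot: [2.153, 2.205, 0.276]
force: [1.1, 0.3, -1.3]
finger_gap: 0.132
finger_force: 50.0
```

```bash
python3 st.py
```

```text
[ 0.93 -0.2  -0.6   1.54 -0.25  1.64  0.32] [ 0.4349 -0.0828  0.4498] 0.132 yaw 1.602
[[-0.031  0.987  0.158]
 [ 0.995  0.016  0.094]
 [ 0.09   0.16  -0.983]]
```

Call:
carry_out:
  moves:
    - {"x":-0.8,"y":-0.2,"z":-0.1,"turn":0}
    - {"x":-0.9,"y":-0.3,"z":-0.1,"turn":0}
    - {"x":-0.9,"y":-0.4,"z":-0.1,"turn":0}
    - {"x":-0.8,"y":-0.6,"z":-0.1,"turn":0}
    - {"x":-0.7,"y":-0.7,"z":0,"turn":0}
    - {"x":-0.7,"y":-0.7,"z":0,"turn":0}
    - {"x":-0.7,"y":-0.7,"z":0,"turn":0}
    - {"x":-0.6,"y":-0.8,"z":0,"turn":0}

```text
time_s: 91.4
tool_pos: [0.2236, -0.3944, 0.4064]
tcp_rot: [2.153, 2.205, 0.277]
force: [0.4, -0.2, -3.2]
finger_gap: 0.135
finger_force: 50.0
```

Call:
carry_out:
  moves:
    - {"x":-0.6,"y":-0.8,"z":0.2,"turn":0}
    - {"x":-0.6,"y":-0.6,"z":0.4,"turn":0}
    - {"x":-0.7,"y":-0.2,"z":0.6,"turn":0}
    - {"x":-0.7,"y":0,"z":0.6,"turn":0}
    - {"x":-0.6,"y":0,"z":0.6,"turn":0}
    - {"x":0,"y":0,"z":0,"turn":0}

```text
time_s: 92.15
tool_pos: [0.1694, -0.5426, 0.2581]
tcp_rot: [2.157, 2.207, 0.282]
force: [0.9, 1.2, -1.6]
finger_gap: 0.133
finger_force: 50.0
```

```bash
python3 st.py
```

```text
[ 1.32  0.24 -0.02  1.52 -0.18  1.44  1.35] [ 0.1694 -0.5426  0.2581] 0.133 yaw 1.601
[[-0.03   0.987  0.157]
 [ 0.995  0.015  0.1  ]
 [ 0.096  0.159 -0.983]]
```

Call:
carry_out:
  moves:
    - {"x":-0.6,"y":0.3,"z":0,"turn":0}
    - {"x":-0.7,"y":0.4,"z":0,"turn":0}
    - {"x":0,"y":0.9,"z":0,"turn":0}
    - {"x":0.2,"y":0.9,"z":0,"turn":0}
    - {"x":0.3,"y":0.9,"z":0,"turn":0}
    - {"x":0.5,"y":0.8,"z":0,"turn":0}
    - {"x":0.6,"y":0.8,"z":-0.3,"turn":0}
    - {"x":0.7,"y":0.7,"z":-0.5,"turn":0}

```text
time_s: 93.15
tool_pos: [0.4435, -0.4908, 0.3521]
tcp_rot: [2.154, 2.205, 0.278]
force: [0.2, -0.6, -2.1]
finger_gap: 0.13
finger_force: 50.0
```

```bash
python3 st.py
```

```text
[ 0.95  0.37 -0.12  1.15 -0.14  1.58  0.85] [ 0.4435 -0.4908  0.3521] 0.13 yaw 1.602
[[-0.031  0.987  0.158]
 [ 0.995  0.016  0.095]
 [ 0.092  0.161 -0.983]]
```

Call:
carry_out:
  moves:
    - {"x":0.6,"y":-0.4,"z":-0.6,"turn":0}
    - {"x":0.8,"y":-0.4,"z":-0.6,"turn":0}
    - {"x":0.8,"y":-0.3,"z":-0.5,"turn":0}
    - {"x":0.6,"y":-0.3,"z":-0.3,"turn":0}
    - {"x":0,"y":-0.6,"z":0,"turn":0}
    - {"x":-0.4,"y":-0.8,"z":0,"turn":0}
    - {"x":-0.5,"y":-0.8,"z":0,"turn":0}
    - {"x":-0.5,"y":-0.8,"z":0,"turn":0}

```text
time_s: 94.15
tool_pos: [0.2061, -0.4357, 0.4216]
tcp_rot: [2.152, 2.203, 0.275]
force: [0.2, -0.5, -1.7]
finger_gap: 0.131
finger_force: 50.0
```

Call:
carry_out:
  moves:
    - {"x":-0.6,"y":-0.4,"z":0.4,"turn":0}
    - {"x":-0.8,"y":0,"z":0.6,"turn":0}
    - {"x":-0.8,"y":0,"z":0.6,"turn":0}
    - {"x":-0.8,"y":0,"z":0.6,"turn":0}
    - {"x":-0.8,"y":0.2,"z":0.5,"turn":0}
    - {"x":-0.5,"y":0.6,"z":0,"turn":0}
    - {"x":0,"y":0.9,"z":0,"turn":0}
    - {"x":0.2,"y":0.9,"z":0,"turn":0}

```text
time_s: 95.15
tool_pos: [0.3444, -0.6257, 0.2876]
tcp_rot: [2.155, 2.202, 0.278]
force: [0.0, 0.0, -1.6]
finger_gap: 0.131
finger_force: 50.0
```

```bash
python3 st.py
```

```text
[ 1.06  0.53  0.05  1.06 -0.21  1.56  1.13] [ 0.3444 -0.6257  0.2876] 0.131 yaw 1.6
[[-0.029  0.987  0.159]
 [ 0.995  0.014  0.094]
 [ 0.091  0.161 -0.983]]
```

Call:
carry_out:
  moves:
    - {"x":0.2,"y":0.8,"z":0,"turn":0}
    - {"x":0.4,"y":0.8,"z":-0.3,"turn":0}
    - {"x":0.5,"y":0.7,"z":-0.6,"turn":0}
    - {"x":0.6,"y":0.6,"z":-0.8,"turn":0}
    - {"x":0.6,"y":0.3,"z":-0.9,"turn":0}
    - {"x":0.6,"y":0,"z":-0.8,"turn":0}
    - {"x":0.7,"y":-0.2,"z":-0.2,"turn":0}
    - {"x":0.8,"y":-0.3,"z":0,"turn":0}

```text
time_s: 96.15
tool_pos: [0.4411, -0.42, 0.5073]
tcp_rot: [2.151, 2.202, 0.277]
force: [0.1, 0.1, -1.3]
finger_gap: 0.132
finger_force: 50.0
```

```bash
python3 st.py
```

```text
[ 0.78  0.3   0.01  0.93 -0.19  1.86  0.76] [ 0.4411 -0.42    0.5073] 0.132 yaw 1.602
[[-0.031  0.987  0.161]
 [ 0.996  0.016  0.093]
 [ 0.089  0.163 -0.983]]
```

Call:
carry_out:
  moves:
    - {"x":0.7,"y":0,"z":0.3,"turn":0}
    - {"x":0.8,"y":0,"z":0.3,"turn":0}
    - {"x":0.8,"y":0,"z":0.3,"turn":0}
    - {"x":0.8,"y":0,"z":0.3,"turn":0}
    - {"x":0.8,"y":0,"z":0.1,"turn":0}
    - {"x":0.8,"y":0,"z":0.1,"turn":0}
    - {"x":0.8,"y":0,"z":0.1,"turn":0}
    - {"x":0.8,"y":0,"z":0.1,"turn":0}

```text
time_s: 97.15
tool_pos: [0.4437, -0.0984, 0.4562]
tcp_rot: [2.152, 2.203, 0.277]
force: [1.1, 0.8, -1.7]
finger_gap: 0.131
finger_force: 50.0
```

```bash
python3 st.py
```

```text
[ 0.52 -0.15 -0.26  1.51 -0.17  1.64  0.27] [ 0.4437 -0.0984  0.4562] 0.131 yaw 1.601
[[-0.03   0.987  0.16 ]
 [ 0.996  0.016  0.093]
 [ 0.09   0.162 -0.983]]
```

Call:
carry_out:
  moves:
    - {"x":0.7,"y":0,"z":0.1,"turn":0}
    - {"x":0.7,"y":0.1,"z":0.1,"turn":0}
    - {"x":0.7,"y":0.2,"z":0.1,"turn":0}
    - {"x":0.7,"y":0.4,"z":0.1,"turn":0}
    - {"x":0.7,"y":0.5,"z":0.3,"turn":0}
    - {"x":0.6,"y":0.4,"z":0.5,"turn":0}

```text
time_s: 97.9
tool_pos: [0.5268, 0.1124, 0.4293]
tcp_rot: [2.152, 2.202, 0.28]
force: [0.8, -0.8, -3.6]
finger_gap: 0.129
finger_force: 50.0
```

```bash
python3 st.py
```

```text
[ 0.33  0.   -0.58  1.43 -0.05  1.53 -0.24] [0.5268 0.1124 0.4293] 0.129 yaw 1.602
[[-0.031  0.986  0.162]
 [ 0.995  0.016  0.094]
 [ 0.091  0.164 -0.982]]
```

Call:
carry_out:
  moves:
    - {"x":0.5,"y":-0.3,"z":0.3,"turn":0}
    - {"x":0.6,"y":-0.2,"z":0.5,"turn":0}
    - {"x":0.6,"y":-0.2,"z":0.6,"turn":0}
    - {"x":0.6,"y":-0.2,"z":0.6,"turn":0}
    - {"x":0.6,"y":-0.2,"z":0.6,"turn":0}
    - {"x":0.6,"y":-0.2,"z":0.6,"turn":0}
    - {"x":0.6,"y":-0.1,"z":0.6,"turn":0}
    - {"x":0,"y":0,"z":0,"turn":0}

```text
time_s: 98.9
tool_pos: [0.4791, 0.3333, 0.2471]
tcp_rot: [2.151, 2.209, 0.274]
force: [-0.1, -0.6, -2.8]
finger_gap: 0.136
finger_force: 50.0
```

```bash
python3 st.py; python3 bay.py .033 .077 .12 1.591
```

```text
[ 0.04  0.16 -0.82  1.67  0.17  1.18 -0.78] [0.4791 0.3333 0.2471] 0.136 yaw 1.605
[[-0.034  0.987  0.155]
 [ 0.995  0.019  0.095]
 [ 0.091  0.158 -0.983]]
[0.5315 0.4216]
shift [1.49 0.67 2.83] then turn 0.11 t 98.9
```

```bash
python3 bay.py .035 .0765 .11 1.591
```

```text
[0.5335 0.4212]
shift [1.46 0.67 3.03] then turn 0.11 t 98.9
```

Call:
carry_out:
  moves:
    - {"x":0.3,"y":0,"z":0.5,"turn":0}
    - {"x":0.4,"y":0,"z":0.6,"turn":0}
    - {"x":0.4,"y":0,"z":0.6,"turn":0}
    - {"x":0.3,"y":0.2,"z":0.6,"turn":0}
    - {"x":0.1,"y":0.3,"z":0.4,"turn":0.1}
    - {"x":0,"y":0.2,"z":0.1,"turn":0}
    - {"x":0,"y":0,"z":0,"turn":0}
    - {"x":0,"y":0,"z":0,"turn":0}

```text
time_s: 99.9
tool_pos: [0.5369, 0.4186, 0.1244]
tcp_rot: [2.17, 2.189, 0.279]
force: [-0.1, 0.2, -2.3]
finger_gap: 0.131
finger_force: 50.0
```

```bash
python3 st.py;python3 bay.py .035 .0765 .05 1.591
```

```text
[-0.18  0.49 -0.74  1.58  0.45  1.04 -1.02] [0.5369 0.4186 0.1244] 0.131 yaw 1.587
[[-0.017  0.987  0.159]
 [ 0.995  0.001  0.095]
 [ 0.094  0.16  -0.983]]
[0.5335 0.4212]
shift [-0.09 -0.31  1.46] then turn -0.03 t 99.9
```

Call:
carry_out:
  moves:
    - {"x":-0.05,"y":-0.1,"z":0.4,"turn":0}
    - {"x":-0.04,"y":-0.1,"z":0.4,"turn":0}
    - {"x":0,"y":-0.1,"z":0.4,"turn":0}
    - {"x":0,"y":-0.01,"z":0.28,"turn":0}
    - {"x":0,"y":0,"z":0,"turn":0}
    - {"x":0,"y":0,"z":0,"turn":0}

```text
time_s: 100.65
tool_pos: [0.5336, 0.4214, 0.0476]
tcp_rot: [2.17, 2.19, 0.278]
force: [-0.0, -0.7, -1.8]
finger_gap: 0.132
finger_force: 50.0
```

```bash
python3 st.py;python3 bay.py .035 .0765 .037 1.591
```

```text
[-0.22  0.57 -0.7   1.64  0.52  0.91 -1.09] [0.5336 0.4214 0.0476] 0.132 yaw 1.587
[[-0.016  0.987  0.158]
 [ 0.995  0.001  0.095]
 [ 0.093  0.159 -0.983]]
[0.5335 0.4212]
shift [-0.02 -0.04  0.21] then turn -0.03 t 100.7
```

Loosen the grip a little so it can pivot flat, and lower gently.

Call:
carry_out:
  moves:
    - {"x":0,"y":-0.01,"z":0.06,"turn":0}
    - {"x":0,"y":-0.01,"z":0.06,"turn":0}
    - {"x":0,"y":0,"z":0,"turn":0}
  force: 12

```text
time_s: 101.02
tool_pos: [0.5336, 0.4222, 0.0416]
tcp_rot: [2.17, 2.19, 0.279]
force: [1.8, 1.4, 0.9]
finger_gap: 0.135
finger_force: 12.0
```

Call:
carry_out:
  moves:
    - {"x":0,"y":-0.01,"z":0.05,"turn":0}
    - {"x":0,"y":-0.01,"z":0.05,"turn":0}
    - {"x":0,"y":0,"z":0,"turn":0}
    - {"x":0,"y":0,"z":0,"turn":0}

```text
time_s: 101.52
tool_pos: [0.533, 0.4219, 0.0358]
tcp_rot: [2.17, 2.19, 0.276]
force: [-0.0, 1.5, -0.5]
finger_gap: 0.138
finger_force: 12.0
```

Call:
carry_out:
  moves:
    - {"x":0,"y":0,"z":0,"turn":0}
    - {"x":0,"y":0,"z":0,"turn":0}
    - {"x":0,"y":0,"z":0,"turn":0}
    - {"x":0,"y":0,"z":0,"turn":0}
  grip: 0.28

```text
time_s: 102.02
tool_pos: [0.5331, 0.422, 0.036]
tcp_rot: [2.17, 2.19, 0.277]
force: [-0.5, -0.5, -0.7]
finger_gap: 0.276
finger_force: 0.2
```

Call:
carry_out:
  moves:
    - {"x":0,"y":0.02,"z":-0.15,"turn":0}
    - {"x":0,"y":0.03,"z":-0.2,"turn":0}
    - {"x":0,"y":0.03,"z":-0.3,"turn":0}
    - {"x":0,"y":0,"z":-0.5,"turn":0}
    - {"x":0,"y":0,"z":-0.6,"turn":0}
    - {"x":0,"y":0,"z":0,"turn":0}

```text
time_s: 102.78
tool_pos: [0.5239, 0.4151, 0.127]
tcp_rot: [2.169, 2.189, 0.285]
force: [0.5, -0.7, -0.3]
finger_gap: 0.279
finger_force: 0.0
```

```bash
python3 - <<'E'
from bay import *
import pickle
o=robot.get_obs();f=robot.grab_frame("wrist");pickle.dump((o,f),open("fin.pkl","wb"))
H,S,V=cv2.split(cv2.cvtColor(f["img"],cv2.COLOR_RGB2HSV));print(o["tool_pos"].round(4))
m=((H>105)&(H<125)&(S>140)).astype(np.uint8);m[225:]=0
for nm,m,z in(("rail",m,.048),("light",((S<60)&(V>100)).astype(np.uint8),.014)):
    m[225:]=0;m=cv2.morphologyEx(m,cv2.MORPH_OPEN,np.ones((3,3),np.uint8))
    q,l,st,ce=cv2.connectedComponentsWithStats(m)
    for i in range(1,q):
        if 150<st[i,4]<15000:
            ys,xs=np.where(l==i);p=np.array([loc(a) for a in plane(f,np.stack([xs,ys],1),z,o)]);print(nm,st[i].tolist(),"x' %.3f..%.3f y' %.3f..%.3f"%(p[:,0].min(),p[:,0].max(),p[:,1].min(),p[:,1].max()), np.polyfit(p[:,1],p[:,0],1).round(3) )
E
python3 st.py
```

```text
[0.5239 0.4151 0.127 ]
rail [242, 153, 17, 72, 755] x' 0.032..0.046 y' 0.054..0.114 [0.024 0.036]
light [92, 93, 18, 128, 677] x' -0.087..-0.083 y' 0.057..0.165 [-0.003 -0.085]
light [289, 94, 5, 127, 584] x' 0.082..0.086 y' 0.046..0.165 [0.001 0.084]
light [189, 106, 29, 119, 2948] x' -0.010..0.013 y' 0.047..0.155 [-0.002  0.002]
light [231, 111, 31, 114, 1885] x' 0.027..0.055 y' 0.045..0.150 [0.141 0.022]
[-0.17  0.47 -0.75  1.62  0.43  1.03 -1.03] [0.5237 0.4144 0.1252] 0.282 yaw 1.588
[[-0.017  0.987  0.161]
 [ 0.995  0.001  0.096]
 [ 0.094  0.162 -0.982]]
```

Call:
carry_out:
  moves:
    - {"x":-0.4,"y":-0.1,"z":-0.6,"turn":0}
    - {"x":-0.6,"y":-0.1,"z":-0.6,"turn":0}
    - {"x":-0.6,"y":-0.1,"z":-0.6,"turn":0}
    - {"x":-0.7,"y":0,"z":-0.6,"turn":0}
    - {"x":-0.8,"y":0,"z":-0.5,"turn":0}
    - {"x":-0.8,"y":0,"z":-0.5,"turn":0}
    - {"x":-0.8,"y":0,"z":-0.3,"turn":0}
    - {"x":-0.7,"y":0,"z":-0.3,"turn":0}

```text
time_s: 103.82
tool_pos: [0.4807, 0.1245, 0.2921]
tcp_rot: [2.171, 2.189, 0.277]
force: [1.7, -0.1, -0.1]
finger_gap: 0.281
finger_force: 0.0
```

Call:
carry_out:
  moves:
    - {"x":-0.7,"y":0,"z":0,"turn":0}
    - {"x":-0.5,"y":0,"z":0,"turn":0}
    - {"x":0,"y":0,"z":0,"turn":0}
    - {"x":0,"y":0,"z":0,"turn":0}

```text
time_s: 104.32
tool_pos: [0.482, 0.0674, 0.2862]
tcp_rot: [2.17, 2.191, 0.277]
force: [0.4, 0.9, 0.2]
finger_gap: 0.281
finger_force: 0.0
```

```bash
cat > fin.py <<'E'
from bay import *
import pickle
o=robot.get_obs();f=robot.grab_frame("wrist");pickle.dump((o,f),open("fin2.pkl","wb"))
H,S,V=cv2.split(cv2.cvtColor(f["img"],cv2.COLOR_RGB2HSV));print(o["tool_pos"].round(4),o["joint_positions"].round(2))
for nm,m,z in(("tab",(H<18)&(S>180)&(V>150),.06),("rail",(H>105)&(H<125)&(S>140),.048),("light",(S<60)&(V>100),.02)):
    m=m.astype(np.uint8);m[225:]=0;m=cv2.morphologyEx(m,cv2.MORPH_OPEN,np.ones((3,3),np.uint8))
    q,l,st,ce=cv2.connectedComponentsWithStats(m)
    for i in range(1,q):
        if st[i,4]>80:
            ys,xs=np.where(l==i);p=np.array([loc(a) for a in plane(f,np.stack([xs,ys],1),z,o)])
            if abs(p[:,0].mean())<.09 and abs(p[:,1].mean())<.2: print(nm,st[i].tolist(),"x' %.3f..%.3f y' %.3f..%.3f"%(p[:,0].min(),p[:,0].max(),p[:,1].min(),p[:,1].max()),"c",loc(plane(f,ce[i],z,o)[0]).round(4))
E
python3 fin.py
```

```text
[0.482  0.0674 0.2862] [ 0.46 -0.12 -0.58  1.82 -0.15  1.25 -0.08]
tab [219, 31, 38, 15, 417] x' -0.023..0.022 y' -0.109..-0.093 c [ 0.0007 -0.1011]
light [0, 0, 473, 225, 56131] x' -0.296..0.355 y' -0.349..-0.025 c [-0.0196 -0.1536]
light [220, 48, 36, 43, 1040] x' -0.021..0.028 y' -0.156..-0.102 c [ 0.0032 -0.1289]
```

Call:
carry_out:
  moves:
    - {"x":0.6,"y":0,"z":0,"turn":0}
    - {"x":0.7,"y":0,"z":0,"turn":0}
    - {"x":0.7,"y":0,"z":0,"turn":0}
    - {"x":0.6,"y":0,"z":0,"turn":0}
    - {"x":0,"y":0,"z":0,"turn":0}
    - {"x":0,"y":0,"z":0,"turn":0}

```text
time_s: 105.12
tool_pos: [0.48, 0.1957, 0.2981]
tcp_rot: [2.17, 2.191, 0.276]
force: [-0.2, -0.7, 0.1]
finger_gap: 0.278
finger_force: 0.0
```

```bash
python3 fin.py
```

```text
[0.48   0.1957 0.2981] [ 0.34 -0.05 -0.76  1.74 -0.06  1.26 -0.4 ]
tab [219, 61, 35, 14, 368] x' -0.023..0.021 y' -0.012..0.003 c [-0.0006 -0.0045]
tab [222, 139, 34, 5, 142] x' -0.022..0.022 y' -0.099..-0.093 c [ 0.0011 -0.096 ]
tab [222, 144, 34, 6, 118] x' -0.022..0.022 y' -0.107..-0.100 c [-0.002 -0.104]
rail [259, 0, 13, 44, 499] x' 0.031..0.047 y' 0.029..0.081 c [0.0388 0.0575]
light [0, 0, 512, 225, 76125] x' -0.313..0.452 y' -0.241..0.111 c [ 0.0162 -0.0454]
light [226, 0, 18, 62, 1024] x' -0.009..0.014 y' 0.013..0.091 c [0.0022 0.0529]
light [205, 83, 18, 55, 876] x' -0.041..-0.018 y' -0.091..-0.017 c [-0.03   -0.0528]
light [222, 150, 34, 32, 761] x' -0.021..0.028 y' -0.156..-0.109 c [ 0.0037 -0.1314]
```

```bash
python3 -c "
from bench import robot
print(robot.job_done())"
```

```text
the job is handed in; nothing more can be done
None
```

The job is handed in at about 105 s. The dividers are set at about 164 mm (left) and 91 mm (middle), and the black bar was checked flush with the straightedge. Both long bars and the straightedge are in the left bay, the one short bar present is in the middle, and the spool is upright in the right bay; the straightedge rests close to or against the left divider.

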